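# Change over the bottle dryer

### The arm

A 6-joint arm with a two-finger parallel gripper is mounted at the origin on the work surface. World frame = base frame: x ahead of the robot, y to its left, z up, the work surface at z = 0. Lengths are in mm, angles in rad, forces in N, time in s.
With the tool pointing down it reaches from about 350 to 775 mm from the base axis. Payload 7.3 kg.
Tool frame: the origin (TCP) lies midway between the tips of the shut fingers; the grasp point (between the pads) lies bot.tcp_to_grasp behind it (bot.tcp_to_grasp is the distance from the TCP to the grasp point, in mm); z points along the fingers, y is the direction in which the jaws open and shut (so a half turn about z gives the same grasp; the last joint's range is limited). The gripper opens to 92 mm and grips with 3 to 60 N. Pads are 19 mm wide; open, the fingers measure 130 mm over their backs; the gripper's body (75 mm by 190 mm) begins 47 mm behind the grasp point.
Start: joints at [0.99, 0.342, 1.524, -0, 1.275, -0.146], TCP at [221.134, 476.177, 226.741] pointing down, gripper open.
Joint ranges: [-2.53, 2.53], [-0.77, 2.02], [0.04, 2.7], [-1, 4.14], [0.28, 2.66], [-3.11, 3.11]. Speed limits (rad/s): [2.57, 2.57, 3.14, 3.14, 3.14, 3.14].

### API

Orientations are given as [roll, pitch, yaw] about the fixed x, y, z axes, in that order (R = Rz(yaw) Ry(pitch) Rx(roll)).
In Python, from plant import bot gives the robot as it stands.
- The arm moves only by the shell command python3 -m inch 'ROWS'. ROWS is JSON, one flat list of numbers, 7 for each row, row after row: the shift along the world's x, y, z in cm, then the turn, a rotation vector about the world's x, y, z in degrees, then the gripper command: -1 is shut, 1 is fully open, values between are in proportion. In form: [tx, ty, tz, ax, ay, az, fingers, tx, ty, tz, ax, ay, az, fingers, ...]. A call has exactly 5 rows; each row is the pose to reach, as a shift and turn from the pose measured when the call began; what a row does not reach only later rows make up. A row lasts 1/10 s, in which the tool goes at most 50 mm and 8.59 degrees, less where a joint would pass 70% of its speed; a pose out of reach is approached as far as the arm can. A call with a gripper value outside its range is refused whole. The fingers move at their own pace and stop on an object; the grip force is fixed at half the most. Time passes only in rows, so rows that repeat a pose let the fingers close, or fill a call up. It gives the time, the measured TCP pose, the force and the opening at its end, in the units of the state.
- bot.get_obs(): the state, without advancing time (a new reading comes with each control period).
- bot.capture(name): name is "scene" or "top" or "wrist"; returns the picture (400x640x3 uint8, red, green, blue); there is no depth.
- bot.calibration(name): a dict with "fx", "fy", "cx", "cy" (pixels), "cam_to_world" (4x4, takes a point from camera to world coordinates). Camera axes: x right, y down, z forward; pixel columns grow to the right and rows downward; lengths in mm; the calibration is good to about 2 mm. A picture is of the moment at which its call begins: read the wrist's pose just before it. calibration takes no time and is no camera call; for the wrist camera it gives the pose at the moment of the call.
- bot.close_job(): hands the job in, once; it reports no verdict.
The state is a dict: "time": time; "joint_positions": joint angles; "dq": joint speeds; "tau": joint torques, N m; "tool_pos": TCP position; "tcp_rot": TCP orientation; "contact_force": force on the tool from outside, world axes, zero at the start; "moment": the same for the moment, N m; "grip_width": finger opening in mm.
Only numpy, scipy, OpenCV 4.12 (cv2) and the standard library are available. Lean on these libraries where they do the work, as an engineer would, in place of code of your own. Each camera call takes 0.05 s, during which the arm holds its last target.

### The job

The dryer is still blowing on a finished batch: switch it off, lay the dry bottles from its pegs on their sides in the wooden tray, then push every rinsed bottle from the rubber mat neck-down onto a free peg that suits its neck (slim necks on slim pegs, wide necks on thick pegs), right down to the collar, and switch the dryer on again. Do not handle a bottle while the dryer is on, and leave the stamps and the clear disc nearby where they are.

Things in the scene. Friction and masses are not known exactly. Their poses are not given: they have to be found in the camera images.
- dryer: Warm-air bottle dryer, fixed: a low white housing 340 mm long in y, from x = -120 to +55 mm, 90 mm high, with four slanting steel drying pegs in a row along y (at x = 0, y = +120, +40, -40, -120 mm) and a toggle switch on its top behind them (hinge at x = -78, y = 0). Origin: on the bench under the middle of the row; x points the way the pegs lean, z up.
- switch (a joint): Dryer toggle, hinged about the dryer's y axis 100 mm above the bench: 0 = off, the lever leans to the dryer's -x (from the pegs); 1.0 = on, it leans to +x (to the pegs). Over-centre: once past its middle (0.5) it falls to that end and stays; about 1 N at the tip moves it.
- switch_tip (a point): Centre of the 20 mm black ball at the end of the toggle lever, 55 mm from the hinge (about 26 mm to either side of the hinge line and 48 mm above it when at rest).
- peg_slim1: A slim steel drying peg of 9 mm diameter with a round tip, fixed in one of the four places. Origin: centre of the upper face of its collar (42 mm across), 120 mm above the bench; z runs along the peg, which leans 45 degrees from vertical towards the dryer's +x; its tip is 75 mm from the origin. A bottle left on it sags outward, under 0.25 rad.
- peg_slim2: A slim steel drying peg of 9 mm diameter with a round tip, fixed in one of the four places. Origin: centre of the upper face of its collar (42 mm across), 120 mm above the bench; z runs along the peg, which leans 45 degrees from vertical towards the dryer's +x; its tip is 75 mm from the origin. A bottle left on it sags outward, under 0.25 rad.
- peg_thick1: A thick steel drying peg of 20 mm diameter with a round tip, fixed in one of the four places. Origin: centre of the upper face of its collar (42 mm across), 120 mm above the bench; z runs along the peg, which leans 45 degrees from vertical towards the dryer's +x; its tip is 75 mm from the origin. A bottle left on it sags outward, under 0.25 rad.
- peg_thick2: A thick steel drying peg of 20 mm diameter with a round tip, fixed in one of the four places. Origin: centre of the upper face of its collar (42 mm across), 120 mm above the bench; z runs along the peg, which leans 45 degrees from vertical towards the dryer's +x; its tip is 75 mm from the origin. A bottle left on it sags outward, under 0.25 rad.
- wet_slim1: Amber glass bottle with a slim neck, rinsed, lying on its side on the rubber mat at the start. Square body 40 x 40 x 60 mm, then a round neck 22 mm outside, 15 mm bore, 28 mm long; about 90 g. Origin: centre of the square body; z points to the neck, x and y across the flats; underside at z = -30 mm mouth at z = +66 mm. May be absent.
- wet_slim2: Amber glass bottle with a slim neck, rinsed, lying on its side on the rubber mat at the start. Square body 40 x 40 x 60 mm, then a round neck 22 mm outside, 15 mm bore, 28 mm long; about 90 g. Origin: centre of the square body; z points to the neck, x and y across the flats; underside at z = -30 mm mouth at z = +66 mm. May be absent.
- wet_wide1: Amber glass bottle with a wide neck, rinsed, lying on its side on the rubber mat at the start. Square body 50 x 50 x 64 mm, then a round neck 33 mm outside, 26 mm bore, 28 mm long; about 140 g. Origin: centre of the square body; z points to the neck, x and y across the flats; underside at z = -32 mm mouth at z = +68 mm. May be absent.
- wet_wide2: Amber glass bottle with a wide neck, rinsed, lying on its side on the rubber mat at the start. Square body 50 x 50 x 64 mm, then a round neck 33 mm outside, 26 mm bore, 28 mm long; about 140 g. Origin: centre of the square body; z points to the neck, x and y across the flats; underside at z = -32 mm mouth at z = +68 mm. May be absent.
- dry_slim: Amber glass bottle with a slim neck, dry, neck-down on peg_slim1 at the start. Square body 40 x 40 x 60 mm, then a round neck 22 mm outside, 15 mm bore, 28 mm long; about 90 g. Origin: centre of the square body; z points to the neck, x and y across the flats; underside at z = -30 mm mouth at z = +66 mm. May be absent.
- dry_wide: Amber glass bottle with a wide neck, dry, neck-down on peg_thick1 at the start. Square body 50 x 50 x 64 mm, then a round neck 33 mm outside, 26 mm bore, 28 mm long; about 140 g. Origin: centre of the square body; z points to the neck, x and y across the flats; underside at z = -32 mm mouth at z = +68 mm. May be absent.
- mat: Black ribbed rubber draining mat 300 (x) x 280 (y) mm, 4 mm thick, fixed. Origin: centre of its underside.
- tray: Low open wooden tray, 160 (x) x 220 (y) x 20 mm high, walls and floor 6 mm thick, heavy and fixed. Origin: centre of its underside. Takes two bottles side by side, lying along x.
- stamp_tall: Bystander: wooden stamp block 34 x 28 x 48 mm. Origin: centre of its underside.
- stamp_low: Bystander: wooden stamp block 45 x 35 x 31 mm. Origin: centre of its underside.
- acrylic_block: Bystander: clear acrylic disc, 60 mm across, 18 mm high. Origin: centre of its underside.
Mind the look-alikes: they are no part of the job. Leave any blue or green look-alike of the wet_slim1 alone.

How it is judged:
By the outcome, as a careful person would: the job done as asked, in the order asked, and still so for the second after the job is handed in, with the robot touching nothing.
Of wet_slim1, wet_slim2, wet_wide1, wet_wide2 only 3 to 4 are there at a start; the rules pass over those that are not, and their reading is None.
Of dry_slim, dry_wide only 1 to 2 are there at a start; the rules pass over those that are not, and their reading is None.
At some moment in a run one of wet_slim1, wet_slim2, wet_wide1, wet_wide2 may be knocked a few centimetres aside while the robot is not near it.
Once in a run the grip may slacken for a moment while it holds something.
It also fails if it takes over 210 s, if anything falls off the work surface, if the arm or the gripper's body presses on something with over 40 N, if the wrist force passes 120 N, or if a joint passes its speed limit or range.

## Working session

There is one attempt and no reset: what is moved stays moved. The work goes in short steps, Python scripts to look and compute and a shell command to move; the robot and the scene stay as the last step left them, time stands still between calls to the robot, and variables do not carry over. Pictures are saved under pics/ and viewed, and the job is handed in when it is done.

```bash
ls -la; mkdir -p pics
python3 - <<'E'
from plant import bot
import cv2
o=bot.get_obs();print(o); print(bot.tcp_to_grasp)
for n in ("scene","top","wrist"):
    c=bot.calibration(n);print(n,c)
    cv2.imwrite(f"pics/a_{n}.png",bot.capture(n)[:,:,::-1])
E
```

```text
total 12
drwxr-xr-x  3 agent agent 4096 Dec  6 07:54 .
drwxr-xr-x 23 root  root  4096 Dec  6 07:54 ..
drwxr-xr-x  2 agent agent 4096 Dec  6 07:54 pics
{'time': 0.0, 'joint_positions': array([ 9.90048459e-01,  3.42711138e-01,  1.52502862e+00, -2.12168271e-05,
        1.27540866e+00, -1.46026744e-01]), 'dq': array([-0.00073017, -0.00041245, -0.00074803,  0.00060001,  0.00103489,
       -0.00089775]), 'tau': array([ 1.23628652e-04, -4.31256759e+01, -2.44217688e+01,  7.16289645e-02,
        5.61873545e-02, -1.03188765e-04]), 'tool_pos': array([220.87482258, 475.81667096, 226.04693387]), 'tcp_rot': array([-3.14005049e+00, -2.06305235e-04,  2.70687756e+00]), 'contact_force': array([-0.39919672, -0.91127186,  0.23116586]), 'moment': array([ 0.01658327, -0.00558876, -0.0112497 ]), 'grip_width': 91.68957376856524}
18.8
scene {'fx': 371.28325522276873, 'fy': 371.28325522276873, 'cx': 315.1115989779611, 'cy': 196.1258559064878, 'cam_to_world': array([[ 2.70033001e-01,  5.11920583e-01, -8.15487274e-01,
         1.39141182e+03],
       [ 9.62801220e-01, -1.34943388e-01,  2.34102739e-01,
        -
[... 424 characters left out ...]
 8.89839052e-03,  3.22440984e-02,
        -1.59608584e+02],
       [-3.30107077e-02, -1.06778354e-01, -9.93734711e-01,
         1.28756791e+03],
       [ 0.00000000e+00,  0.00000000e+00,  0.00000000e+00,
         1.00000000e+00]])}
wrist {'fx': 359.67980147076855, 'fy': 359.67980147076855, 'cx': 317.27300446980666, 'cy': 191.71201497349918, 'cam_to_world': array([[ 4.20855429e-01,  8.67616390e-01,  2.64806548e-01,
         1.48306922e+02],
       [ 9.07125334e-01, -4.01853171e-01, -1.25050621e-01,
         5.09503565e+02],
       [-2.08261726e-03,  2.92840961e-01, -9.56158896e-01,
         3.84113707e+02],
       [ 0.00000000e+00,  0.00000000e+00,  0.00000000e+00,
         1.00000000e+00]])}
```

View pics/a_scene.png

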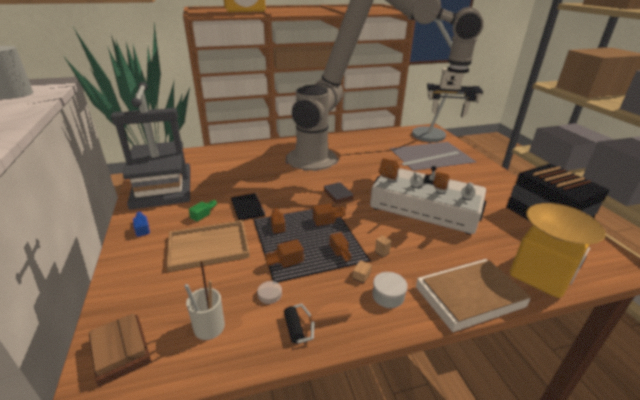

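View pics/a_top.png

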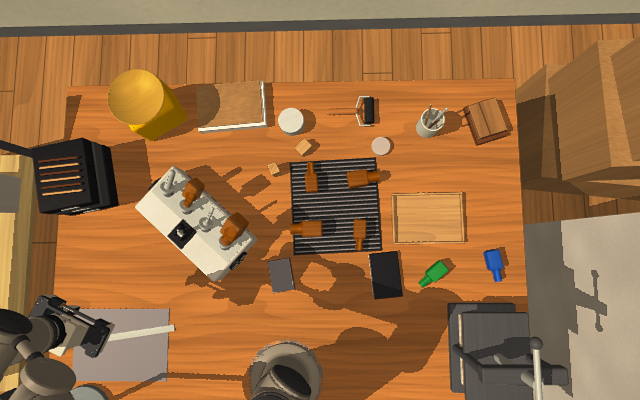

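View pics/a_wrist.png

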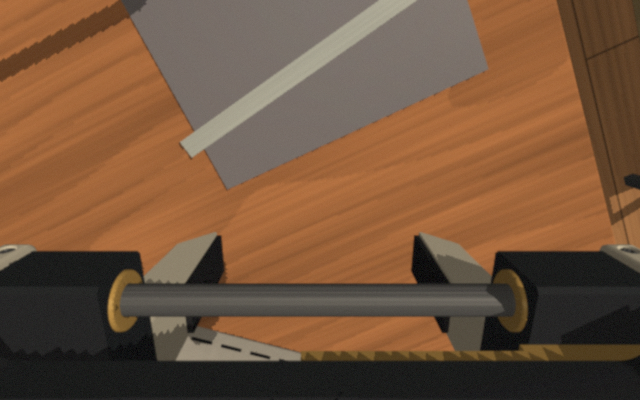

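Run:
```python
import cv2
i=cv2.imread("pics/a_top.png")
cv2.imwrite("pics/b1.png",cv2.resize(i[155:285,125:265],None,fx=5,fy=4.5,interpolation=cv2.INTER_CUBIC)[:600,:800])
cv2.imwrite("pics/b2.png",cv2.resize(i[145:265,270:480],None,fx=3.8,fy=3.8,interpolation=cv2.INTER_CUBIC))
i=cv2.imread("pics/a_scene.png")
cv2.imwrite("pics/b3.png",cv2.resize(i[140:300,230:500],None,fx=2.9,fy=2.9,interpolation=cv2.INTER_CUBIC))
```

```text
(no output)
```

View pics/b1.png

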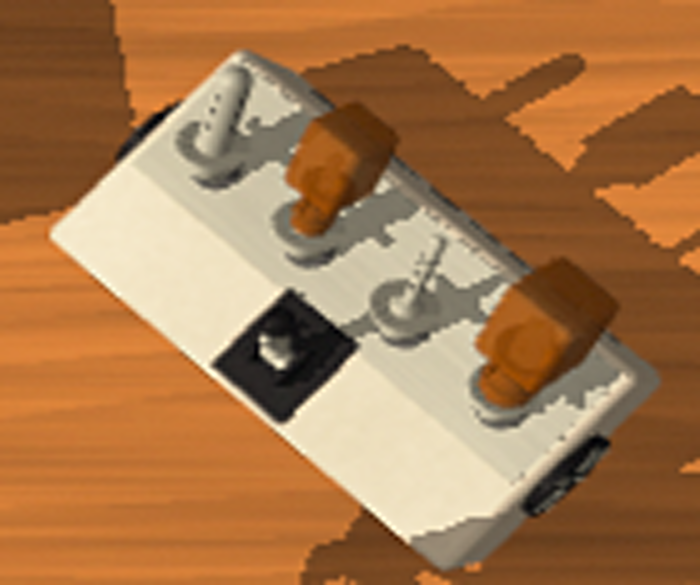

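View pics/b2.png

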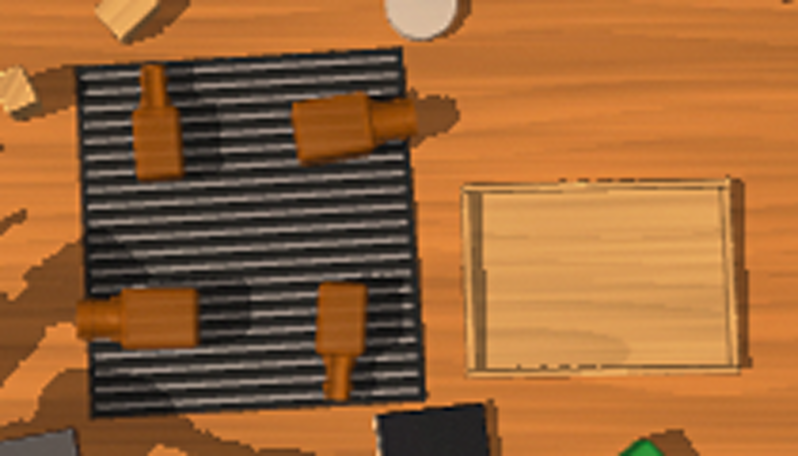

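View pics/b3.png

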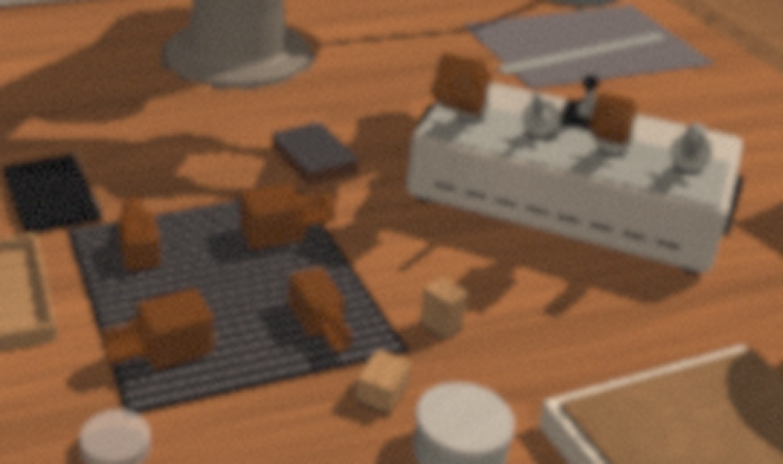

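```bash
cat > h.py <<'E'
import numpy as np, cv2
from plant import bot
from scipy.spatial.transform import Rotation as R
def ray(c,px):
    d=np.array([(px[0]-c['cx'])/c['fx'],(px[1]-c['cy'])/c['fy'],1.]); M=c['cam_to_world']
    return M[:3,3],M[:3,:3]@d
def onz(c,px,z):
    o,d=ray(c,px); return o+d*(z-o[2])/d[2]
def proj(c,P):
    M=c['cam_to_world'];p=M[:3,:3].T@(np.asarray(P,float)-M[:3,3]); return np.array([c['fx']*p[0]/p[2]+c['cx'],c['fy']*p[1]/p[2]+c['cy']])
E
python3 - <<'E'
from h import *
c=bot.calibration("top")
pc=[(167,186.5),(186.6,205.7),(206,222.8),(225,242)]
P=np.array([onz(c,p,120)[:2] for p in pc]);print(P)
m=P.mean(0);u,s,v=np.linalg.svd(P-m);print(m,s,v[0],np.degrees(np.arctan2(v[0][1],v[0][0])),np.linalg.norm(P[0]-P[3]))
i=cv2.imread("pics/a_top.png");hsv=cv2.cvtColor(i,cv2.COLOR_BGR2HSV)
mk=((hsv[...,1]<70)&(hsv[...,2]>110)).astype(np.uint8)
mk[:150]=0;mk[290:]=0;mk[:,270:]=0;mk[:,125]=0
n,l,st,ce=cv2.connectedComponentsWithStats(mk);k=1+np.argmax(st[1:,4]);print(st[k])
ct=cv2.findContours((l==k).astype(np.uint8),0,2)[0][0];r=cv2.minAreaRect(ct);b=cv2.boxPoints(r);print(b)
print([onz(c,p,90)[:2].round(0) for p in b])
# wet bottles
for nm,z in (("amber",24),):
    mk=((hsv[...,0]>=5)&(hsv[...,0]<=13)&(hsv[...,1]>210)).astype(np.uint8)*255
    mk[:150]=0;mk[265:]=0;mk[:,:280]=0;mk[:,395:]=0
    cv2.imwrite("pics/m.png",mk)
    for q in cv2.findContours(mk,0,2)[0]:
        if cv2.contourArea(q)>100:
            r=cv2.minAreaRect(q);print(r,[onz(c,p,24)[:2].round(0).tolist() for p in cv2.boxPoints(r)])
E
```

```text
[[581.67823389 340.17452849]
 [523.94470348 279.54830891]
 [473.14272681 220.49227989]
 [416.89103707 163.21063394]]
[498.91417531 250.85643781] [179.63430411   2.14711382] [-0.67874435 -0.73437463] -132.74560005772392 241.8078580469644
[ 135  167  118  114 4977]
[[133.49754 206.41437]
 [173.7928  163.74878]
 [255.21858 240.65088]
 [214.92332 283.31647]]
[array([526., 454.]), array([656., 335.]), array([421.,  81.]), array([296., 199.])]
```

View pics/m.png

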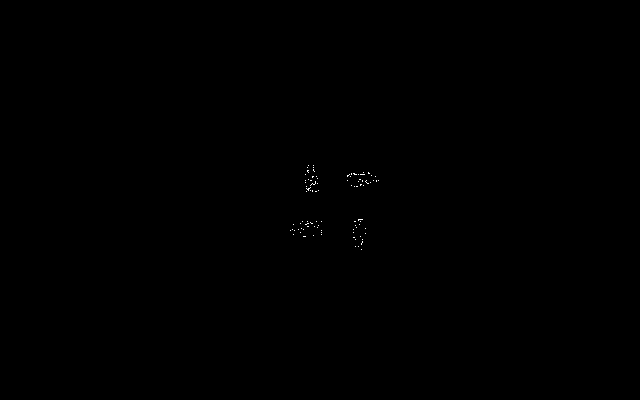

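```bash
python3 -m inch '[3.6,-2.9,0.8,0,0,-3.6,-1, 7.2,-5.8,1.6,0,0,-7.2,-1, 10.8,-8.6,2.4,0,0,-10.8,-1, 14.4,-11.5,3.2,0,0,-14.4,-1, 18,-14.4,4,0,0,-17.9,-1]'
python3 - <<'E'
from h import *
o=bot.get_obs();print(o['time'],o['joint_positions'],o['tool_pos'],o['tcp_rot'],o['contact_force'])
cv2.imwrite("pics/w1.png",bot.capture("wrist")[:,:,::-1])
s=bot.calibration("scene");t=bot.calibration("top")
ex=np.array([.734,-.679,0]);O=np.array([498,252,0])
for nm,q in (("on",-52),("off",-104)):
    P=O+ex*q+[0,0,148]; print(nm,proj(s,P),proj(t,P))
E
```

```text
time: 0.65
tool_pos: [402.0, 330.5, 266.4]
tcp_rot: [-3.14, -0.0, 2.392]
contact_force: [0.3, 0.5, -0.3]
grip_width: 56.5
0.65 [ 5.40805812e-01  3.06058599e-01  1.46504852e+00 -5.92408222e-05
  1.37192735e+00 -2.80365679e-01] [402.02748162 330.52381803 266.39475076] [-3.14019107e+00 -3.43169740e-04  2.39197932e+00] [ 0.26102092  0.51152704 -0.29641253]
on [433.43155832 167.51450863] [179.62080366 227.11475263]
off [436.73627406 161.20234836] [166.9621932  240.58944366]
```

View pics/w1.png

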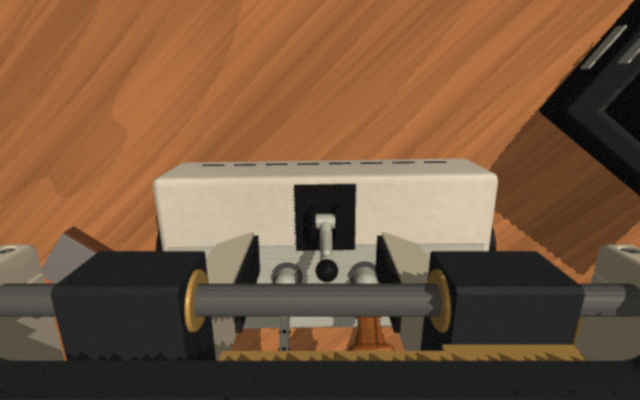

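Run:
```python
from h import *
c=bot.calibration("wrist");ex=np.array([.734,-.679,0]);ey=np.array([.679,.734,0]);O=np.array([498,252,0])
for nm,p,z in (("ball",(326,270),148),("hinge",(325,220),100),("plateTL",(294,184),90),("plateBR",(355,250),90),("cL",(157,178),90),("cR",(496,175),90)):
    P=onz(c,p,z);print(nm,P.round(1),(P-O)@ex,(P-O)@ey)
```

```text
ball [468.4 279.1 148. ] -40.131627267164745 -0.24498559291779642
hinge [448.5 297.8 100. ] -67.39572160038344 -0.012105258574372613
plateTL [403.5 298.9  90. ] -101.16990459034882 -29.727921705649962
plateBR [497. 295.  90.] -29.963479137074742 30.891253743171355
cL [308.5 207.   90. ] -108.53212546300941 -161.6401856920196
cR [530.5 446.5  90. ] -108.20023307783792 164.84951134209754
```

Run:
```python
import cv2
from h import *
i=cv2.imread("pics/a_top.png")[200:260,150:210]
a=cv2.resize(i,None,fx=10,fy=10,interpolation=cv2.INTER_NEAREST)
cv2.imwrite("pics/z1.png",a)
i=cv2.imread("pics/a_scene.png")[145:195,380:490]
cv2.imwrite("pics/z2.png",cv2.resize(i,None,fx=7,fy=7,interpolation=cv2.INTER_NEAREST))
```

```text
(no output)
```

View pics/z1.png

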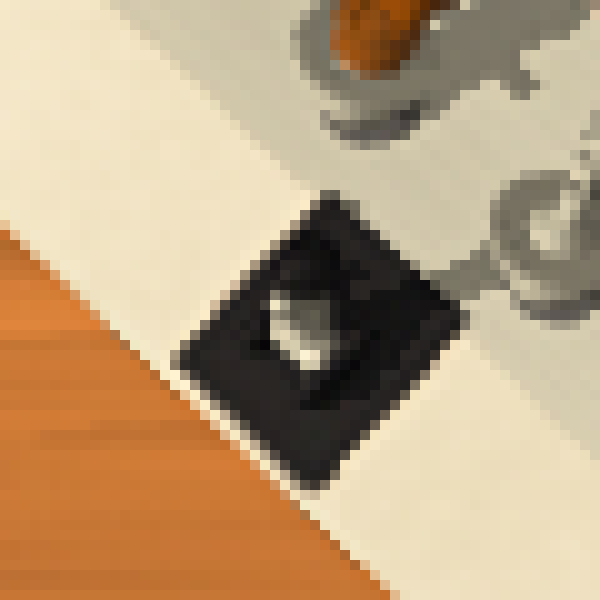

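View pics/z2.png

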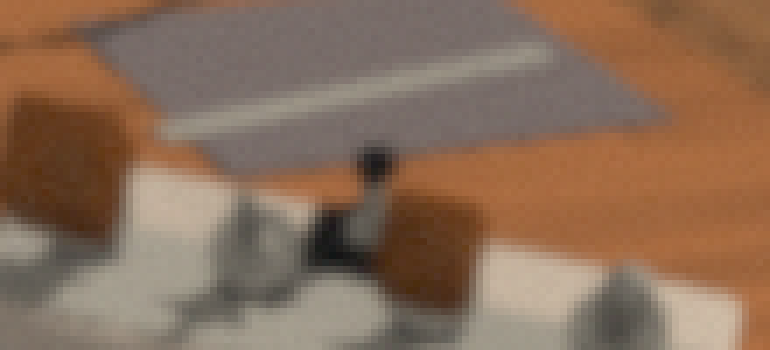

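Run:
```python
from h import *
t=bot.calibration("top");s=bot.calibration("scene");w=bot.calibration("wrist")
ex=np.array([.734,-.679,0]);ey=np.array([.679,.734,0]);O=np.array([498,252,0])
P=onz(t,(182.2,233.9),91);print("plate",P,(P-O)@ex,(P-O)@ey)
def tri(L):
    A=0;b=0
    for c,p in L:
        o,d=ray(c,p);d/=np.linalg.norm(d);M=np.eye(3)-np.outer(d,d);A=A+M;b=b+M@o
    return np.linalg.solve(A,b)
L=[(t,(181,226.7)),(s,(433.6,168.1)),(w,(326,270))]
for q in (L,L[:2],L[1:],[L[0],L[2]]):
    P=tri(q);print(P,(P-O)@ex,(P-O)@ey,P[2])
P=onz(t,(181,226.7),148);print((P-O)@ex,(P-O)@ey)
```

```text
plate [441.93269292 301.16202858  91.        ] -74.53442080505076 -1.9847725274791017
[464.59209115 282.20436876 150.91612223] -45.03017148664693 -0.5139634379721052 150.91612222822425
[461.67578432 285.35475161 146.65544847] -49.30985064842473 -0.1817547670839197 146.655448469087
[467.79181023 281.17168547 150.98171103] -41.98038572665417 0.9006562757468295 150.98171103340536
[462.61066762 281.31712983 156.29927367] -45.88210112559336 -2.510583391521468 156.29927367109084
-48.45288575526079 -2.11722321099413
```

Run:
```python
from h import *
w=bot.calibration("wrist");i=bot.capture("wrist");cv2.imwrite("pics/w2.png",i[:,:,::-1]);print(bot.get_obs()['tool_pos'])
np.save("w2.npy",w['cam_to_world'])
g=cv2.cvtColor(i,cv2.COLOR_RGB2GRAY)
m=(g<45).astype(np.uint8);m[:175]=0;m[300:]=0;m[:,:280]=0;m[:,:]*=1;m[:,370:]=0
n,l,st,ce=cv2.connectedComponentsWithStats(m);print(st,ce)
```

```text
[405.1221171  328.7566286  266.79243519]
[[     0      0    640    400 252509]
 [   294    177     60     66   3142]
 [   315    252     21     21    336]
 [   298    266      2      6      9]
 [   298    273      2      2      3]
 [   351    272      1      1      1]] [[319.44609895 199.32659034]
 [323.27530236 206.50350095]
 [325.35714286 261.60714286]
 [298.66666667 268.44444444]
 [298.33333333 273.33333333]
 [351.         272.        ]]
```

View pics/w2.png

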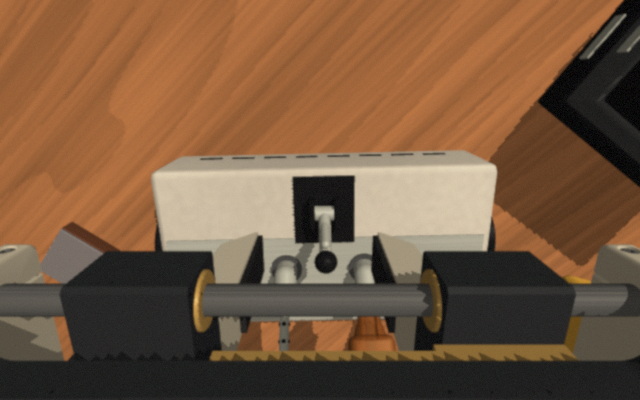

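Run:
```python
from h import *
w=bot.calibration("wrist")
ex=np.array([.734,-.679,0]);ey=np.array([.679,.734,0]);O=np.array([498,252,0])
for nm,p,z in (("ball",(325.4,261.6),148),("plate",(324,209.5),91),("cL",(154,172),90),("cR",(495,167),90)):
    P=onz(w,p,z);print(nm,P.round(1),(P-O)@ex,(P-O)@ey)
```

```text
ball [458.9 287.  148. ] -52.415954021704124 -0.8719508855992189
plate [439.3 305.   91. ] -79.08575445104739 -1.0105111553957045
cL [300.1 212.1  90. ] -118.11639309624248 -163.68179681609297
cR [519.6 452.9  90. ] -120.55146690607333 162.09423323380483
```

```bash
python3 -m inch '[3.7,-3,0,0,0,0,-1, 7.5,-6.1,0,0,0,0,-1, 7.5,-6.1,0,0,0,0,-1, 7.5,-6.1,-4,0,0,0,-1, 7.5,-6.1,-8,0,0,0,-1]'; python3 -c "
from h import *
o=bot.get_obs();print(o['tool_pos'],o['tcp_rot'],o['grip_width'])
cv2.imwrite('pics/w3.png',bot.capture('wrist')[:,:,::-1])
print(bot.get_obs()['tool_pos'])"
```

```text
time: 1.25
tool_pos: [480.1, 268.4, 186.3]
tcp_rot: [3.139, 0.003, 2.387]
contact_force: [-0.4, -0.0, -0.4]
grip_width: 8.4
[480.14192933 268.3659442  186.34864036] [3.13888965e+00 2.66314167e-03 2.38679784e+00] 8.426722389973694
[476.09274343 266.96051644 178.83134999]
```

View pics/w3.png

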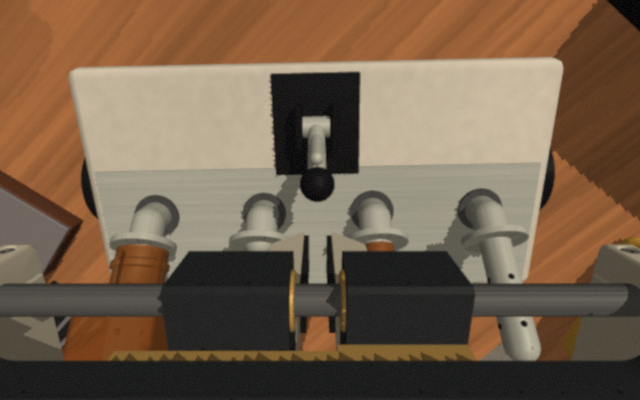

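```bash
python3 -m inch '[0,0,-1,0,0,0,-1, 0,0,-2,0,0,0,-1, 0,0,-3,0,0,0,-1, 0,0,-3.3,0,0,0,-1, 0,0,-3.3,0,0,0,-1]'; python3 -c "
from h import *
o=bot.get_obs();print(o['tool_pos'],o['tcp_rot'],o['contact_force'],o['joint_positions'])"
```

```text
time: 1.8
tool_pos: [476.1, 267.2, 146.0]
tcp_rot: [-3.132, -0.003, 2.388]
contact_force: [0.1, -0.3, 0.6]
grip_width: 0.9
[476.09868199 267.18359713 146.00337111] [-3.13218115e+00 -3.00954550e-03  2.38751987e+00] [ 0.11700285 -0.34104193  0.63756078] [ 3.71780291e-01  4.61652533e-01  1.57495089e+00 -1.48618526e-03
  1.11478013e+00 -4.44296407e-01]
```

```bash
python3 -m inch '[-0.8,0.7,0,0,0,0,-1, -1.6,1.4,0,0,0,0,-1, -2.4,2.2,0,0,0,0,-1, -3.2,2.9,0,0,0,0,-1, -3.8,3.5,0,0,0,0,-1]'; python3 -m inch '[0,0,0,0,0,0,-1, 0.7,-0.7,0,0,0,0,-1, 1.5,-1.4,2,0,0,0,-1, 1.5,-1.4,6,0,0,0,-1, 1.5,-1.4,10,0,0,0,-1]'; python3 -c "
from h import *
o=bot.get_obs();print(o['tool_pos'],o['contact_force'])
cv2.imwrite('pics/w4.png',bot.capture('wrist')[:,:,::-1])"
```

```text
time: 2.3
tool_pos: [436.9, 303.1, 146.1]
tcp_rot: [-3.132, -0.003, 2.388]
contact_force: [0.1, -0.1, -0.8]
grip_width: 0.6
time: 2.8
tool_pos: [452.3, 288.0, 246.7]
tcp_rot: [-3.13, -0.004, 2.387]
contact_force: [1.3, 1.2, -0.0]
grip_width: -0.0
[452.33761934 288.02352062 246.73578473] [ 1.25006036  1.17714147 -0.00375392]
```

View pics/w4.png

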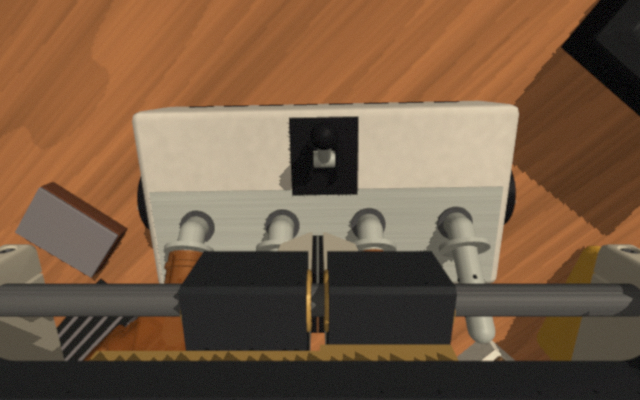

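```bash
python3 -m inch '[1,-1,4,0,0,0,0, 3,-3.5,7,0,0,0,0, 6,-6.5,10,0,0,0,0, 8.5,-9.5,12,0,0,0,0, 10.7,-11.8,13,0,0,0,0]';python3 -m inch '[0,0,0,0,0,0,0, 0,0,0,0,0,0,0,  0,0,0,0,0,0,0,  0,0,0,0,0,0,0,  0,0,0,0,0,0,0]'; python3 -c "
from h import *
o=bot.get_obs();print(o['tool_pos'],o['contact_force'],o['grip_width'])
np.save('w5.npy',bot.calibration('wrist')['cam_to_world'])
cv2.imwrite('pics/w5.png',bot.capture('wrist')[:,:,::-1])
cv2.imwrite('pics/t5.png',bot.capture('top')[:,:,::-1])"
```

```text
time: 3.35
tool_pos: [563.8, 168.9, 386.6]
tcp_rot: [3.138, 0.003, 2.386]
contact_force: [0.4, 0.1, -0.7]
grip_width: 35.7
time: 3.85
tool_pos: [563.2, 169.7, 386.4]
tcp_rot: [3.139, 0.002, 2.387]
contact_force: [-0.9, -0.3, 0.3]
grip_width: 46.0
[563.18648561 169.7180932  386.40925659] [-0.87437275 -0.32906036  0.26480352] 45.96230883004347
```

View pics/w5.png

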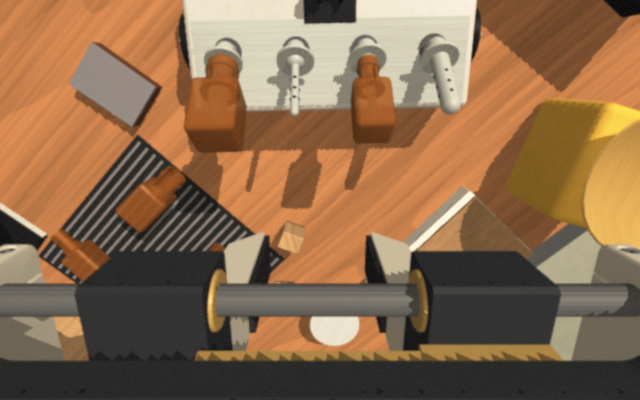

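```bash
cat > kin.py <<'E'
from h import *
from scipy.optimize import least_squares
D=[([.990048,.342711,1.525029,0,1.275409,-.146],[220.87,475.82,226.05]),
([.37178,.461653,1.574951,-.0015,1.11478,-.4443],[476.1,267.18,146.0])]
def fkpos(q,p):
    d1,L2,L3,Lt,a=p
    A=R.from_euler('z',q[0]).as_matrix();B=A@R.from_euler('y',q[1]).as_matrix();C=B@R.from_euler('y',q[2]).as_matrix()
    E=C@R.from_euler('z',q[3]).as_matrix()@R.from_euler('y',q[4]).as_matrix()
    P=np.array([0,0,d1])+B@[0,0,L2]+C@[a,0,L3]+E@[0,0,Lt]
    return P,E@R.from_euler('z',q[5]+0*np.pi/2).as_matrix()
E
python3 - <<'E'
from kin import *
o=bot.get_obs();D.append((o['joint_positions'],o['tool_pos']))
open('kin.py','a').write(f"D.append(({list(o['joint_positions'])},{list(o['tool_pos'])}))\n")
f=lambda p:np.concatenate([fkpos(q,p)[0]-x for q,x in D]+[[ (p[3]-200)*.01,p[4]*.02,(p[0]-300)*.001]])
s=least_squares(f,[300,400,400,200,0]);print(s.x,s.fun)
q=o['joint_positions'];M=R.from_euler('xyz',o['tcp_rot']).as_matrix();print(fkpos(q,s.x)[1].T@M)
E
```

```text
[-953.15156872  493.92884776  386.12764002 -892.35302236   69.59320152] [ 62.36243349 -44.22016794  -1.17220156  28.88118785 -68.99172316
  -0.22483315  12.58977599 -74.99719914   1.39828786 -10.92353022
   1.39186403  -1.25315157]
[[ 1.80046387e-16 -1.00000000e+00 -4.35410678e-16]
 [ 1.00000000e+00  1.93035154e-16 -4.71685935e-17]
 [ 1.24937446e-17 -4.06960521e-16  1.00000000e+00]]
```

```bash
sed -i 's/d1,L2,L3,Lt,a=p/d1,L2,L3,Lt,a,b=p/; s/B@\[0,0,L2\]/B@[0,b,L2]/; s/0\*np.pi/1*np.pi/' kin.py; sed -i 's/np.pi\/2).as/np.pi\/2).as/' kin.py
python3 - <<'E'
from kin import *
f=lambda p:np.concatenate([fkpos(q,p)[0]-x for q,x in D]+[[ (p[3]-230)*.01,p[4]*.02,(p[0]-300)*.001]])
s=least_squares(f,[300,400,400,200,0,70]);print(s.x,s.fun)
E
```

```text
[150.205823   505.38468477 380.00909808 243.29139722  47.83950679
  76.35910478] [-0.05318876 -0.15493292 -0.07627831  0.10229055  0.10380433 -0.01564241
 -0.00853809 -0.02066747  0.09207051  0.13291397  0.95679014 -0.14979418]
```

```bash
cat >> kin.py <<'E'
PRM=[150.2,505.4,380,243.3,47.8,76.36]
O=np.array([497.5,251.3,0]);ex=np.array([.736,-.677,0]);ey=np.array([.677,.736,0]);ez=np.array([0,0,1.])
LO=np.array([-2.53,-.77,.04,-1,.28,-3.11]);HI=np.array([2.53,2.02,2.7,4.14,2.66,3.11])
def W(x,y,z): return O+x*ex+y*ey+z*ez
def Mt(az,th,flip=1):
    """tool leaning th deg towards azimuth az deg; jaws at az+90 (flip=-1: half turn)"""
    a=np.radians(az);t=np.radians(th);h=np.array([np.cos(a),np.sin(a),0]);k=np.array([-np.sin(a),np.cos(a),0])
    tz=np.sin(t)*h-np.cos(t)*ez;ty=flip*k;return np.column_stack([np.cross(ty,tz),ty,tz])
AZ=-42.6
def ik(P,M,q0=None):
    best=None
    for s in ([q0] if q0 is not None else [])+[[.5,.4,1.5,0,1.2,0],[.5,.4,1.5,-.8,1.2,-1],[.5,.4,1.5,1.,1.2,1],[0.3,.4,1.5,.3,1.2,2.5]]:
        f=lambda q:np.concatenate([(fkpos(q,PRM)[0]-P)/100,R.from_matrix(fkpos(q,PRM)[1].T@M).as_rotvec()])
        r=least_squares(f,np.clip(s,LO+.01,HI-.01),bounds=(LO,HI))
        if best is None or r.cost<best.cost-1e-6: best=r
    return best.x,best.cost
def delta(P,M):
    """cm and degrees from present pose"""
    o=bot.get_obs();M0=R.from_euler('xyz',o['tcp_rot']).as_matrix()
    return ((np.asarray(P)-o['tool_pos'])/10).round(2),np.degrees(R.from_matrix(M@M0.T).as_rotvec()).round(1)
E
python3 - <<'E'
from kin import *
for y in (120,40,-40,-120):
  for th in (33,45):
    for (x,z) in ((66,145),(120,205),(0,220)):
        q,c=ik(W(x,y,z),Mt(AZ,th));print(y,th,x,z,q.round(2),round(c,5))
q,c=ik(W(-55,0,247),Mt(AZ,0));print(q.round(2),c)
E
```

```text
120 33 66 145 [ 0.51  0.68  1.29 -0.63  1.07 -0.03] 0.0
120 33 120 205 [ 0.43  0.65  1.17 -0.59  1.14 -0.19] 0.0
120 33 0 220 [ 0.61  0.6   1.23 -0.6   1.24 -0.04] 0.0
120 45 66 145 [ 0.57  0.71  1.34 -0.9   1.06  0.19] 0.0
120 45 120 205 [ 0.49  0.66  1.25 -0.85  1.1   0.02] 0.0
120 45 0 220 [ 0.67  0.62  1.28 -0.84  1.23  0.13] 0.0
40 33 66 145 [ 0.47  0.55  1.54 -0.68  0.95  0.02] 0.0
40 33 120 205 [ 0.38  0.51  1.42 -0.61  1.02 -0.17] 0.0
40 33 0 220 [ 0.58  0.46  1.48 -0.62  1.13  0.  ] 0.0
40 45 66 145 [ 0.53  0.58  1.59 -0.97  0.96  0.29] 0.0
40 45 120 205 [ 0.44  0.53  1.5  -0.9   0.99  0.09] 0.0
40 45 0 220 [ 0.65  0.48  1.53 -0.87  1.14  0.21] 0.0
-40 33 66 145 [ 0.41  0.43  1.76 -0.73  0.84  0.06] 0.0
-40 33 120 205 [ 0.31  0.38  1.64 -0.64  0.92 -0.17] 0.0
-40 33 0 220 [ 0.54  0.32  1.7  -0.65  1.05  0.02] 0.0
-40 45 66 145 [ 0.48  0.47  1.8  -1.    0.88  0.33] 0.00051
-40 45 120 205 [ 0.38  0.4   1.72 -0.96  0.89  0.14] 0.0
-40 45 0 220 [ 0.62  0.35  1.75 -0.91  1.07  0.27] 0.0
-120 33 66 145 [ 0.33  0.31  1.96 -0.79  0.74  0.07] 0.0
-120 33 120 205 [ 0.22  0.26  1.83 -0.66  0.82 -0.2 ] 0.0
-120 33 0 220 [ 0.48  0.18  1.89 -0.67  0.97  0.01] 0.0
-120 45 66 145 [ 0.4   0.35  1.98 -1.    0.8   0.3 ] 0.00354
-120 45 120 205 [ 0.3   0.28  1.91 -1.    0.8   0.14] 0.0001
-120 45 0 220 [ 0.58  0.21  1.95 -0.95  1.    0.3 ] 0.0
[ 0.42  0.36  1.45  0.    1.34 -0.41] 1.0392505217744822e-20
```

Run:
```python
from kin import *
c=bot.calibration("wrist");c['cam_to_world']=np.load('w5.npy')
for y,L,h in ((40,96,20),(-120,100,25)):
  for d in (0,.2):
    t=np.pi/4+d;u=np.array([np.sin(t),np.cos(t)]);n=np.array([np.cos(t),-np.sin(t)])
    off=0
    for s in (1,-1):
        p=np.array([0,120])+u*L+s*n*h
        print(y,d,s,[proj(c,W(p[0],y+e*h,p[1])).round(0) for e in (-1,1)])
print(delta(W(4.5,40,238),Mt(AZ,33)))
print(ik(W(4.5,40,238),Mt(AZ,33)))
```

```text
40 0 1 [array([352., 140.]), array([390., 139.])]
40 0 -1 [array([355., 114.]), array([398., 114.])]
40 0.2 1 [array([350., 145.]), array([387., 145.])]
40 0.2 -1 [array([353., 129.]), array([394., 128.])]
-120 0 1 [array([193., 147.]), array([241., 147.])]
-120 0 -1 [array([176., 116.]), array([230., 115.])]
-120 0.2 1 [array([199., 152.]), array([245., 152.])]
-120 0.2 -1 [array([183., 132.]), array([235., 132.])]
(array([ -3.55,  10.82, -14.86]), array([-22.5, -23.9,   0.6]))
(array([ 0.57126996,  0.43993268,  1.4523647 , -0.61108703,  1.1637879 ,
       -0.03201277]), np.float64(1.4215644992875032e-22))
```

Run:
```python
import cv2
i=cv2.imread("pics/w5.png")[20:165,170:420]
cv2.imwrite("pics/z3.png",cv2.resize(i,None,fx=3.2,fy=3.2,interpolation=cv2.INTER_CUBIC))
```

```text
(no output)
```

View pics/z3.png

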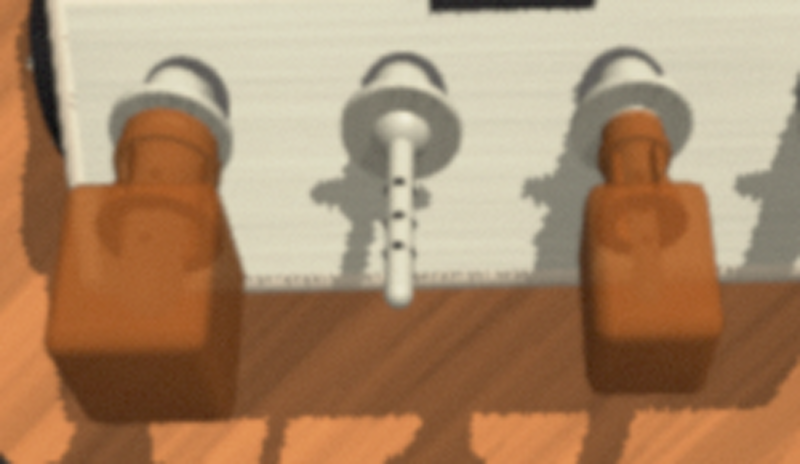

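```bash
python3 -m inch '[-0.7,2.1,-2,-4.5,-4.8,0,0.3, -1.4,4.3,-5,-9,-9.6,0,0.3, -2.1,6.5,-9,-13.5,-14.3,0.2,0.3, -2.9,8.7,-12,-18,-19.1,0.4,0.3, -3.55,10.8,-14.9,-22.5,-23.9,0.6,0.3]'; python3 -m inch '[0,0,0,0,0,0,0.3, 0,0,0,0,0,0,0.3,  0,0,0,0,0,0,0.3,  0,0,0,0,0,0,0.3,  0,0,0,0,0,0,0.3]';python3 -c "
from kin import *
o=bot.get_obs();print(o['joint_positions'],o['tool_pos'],o['grip_width'])
P=fkpos(o['joint_positions'],PRM);print(P[0])
print(delta(W(4.5,40,238),Mt(AZ,33)))
print(delta(W(64.5,40,145.5),Mt(AZ,33)))
cv2.imwrite('pics/w6.png',bot.capture('wrist')[:,:,::-1])"
```

```text
time: 4.45
tool_pos: [527.0, 279.0, 237.2]
tcp_rot: [3.139, 0.58, 2.4]
contact_force: [1.4, 0.1, -0.2]
grip_width: 59.8
time: 4.95
tool_pos: [528.1, 278.0, 238.7]
tcp_rot: [3.136, 0.58, 2.396]
contact_force: [0.2, -0.1, 0.3]
grip_width: 59.6
[ 0.64405987  0.44189994  1.48440146 -0.62369388  1.17186606  0.0539458 ] [528.05521861 277.9730164  238.70937458] 59.644365414049425
[497.3714048  305.21122047 226.4762983 ]
(array([-0.02, -0.03, -0.07]), array([-0. ,  0.3, -0. ]))
(array([ 4.4 , -4.09, -9.32]), array([-0. ,  0.3, -0. ]))
```

View pics/w6.png

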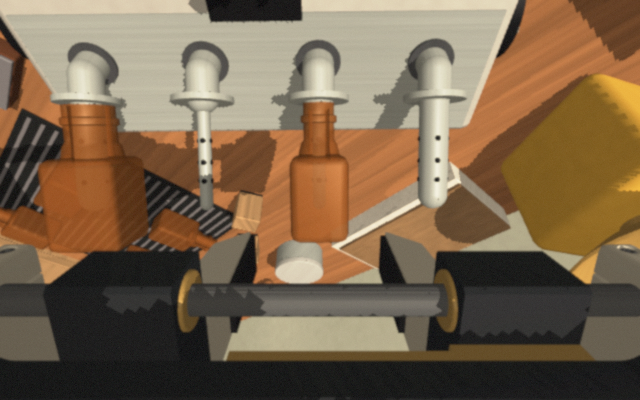

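```bash
python3 -m inch '[1.1,-1,-2.3,0,0,0,0.3, 2.2,-2,-4.7,0,0,0,0.3, 3.3,-3.1,-7,0,0,0,0.3, 4.4,-4.1,-9.3,0,0,0,0.3, 4.4,-4.1,-9.3,0,0,0,0.3]'; python3 -c "
from kin import *
o=bot.get_obs();print(o['contact_force'],delta(W(64.5,40,145.5),Mt(AZ,33)))
cv2.imwrite('pics/w7.png',bot.capture('wrist')[:,:,::-1])"
```

```text
time: 5.5
tool_pos: [571.6, 234.3, 142.7]
tcp_rot: [-3.14, 0.578, 2.396]
contact_force: [-1.0, 0.1, -0.5]
grip_width: 59.4
[-1.03073636  0.06374423 -0.51262908] (array([0.04, 0.28, 0.28]), array([0.1, 0.1, 0.2]))
```

View pics/w7.png

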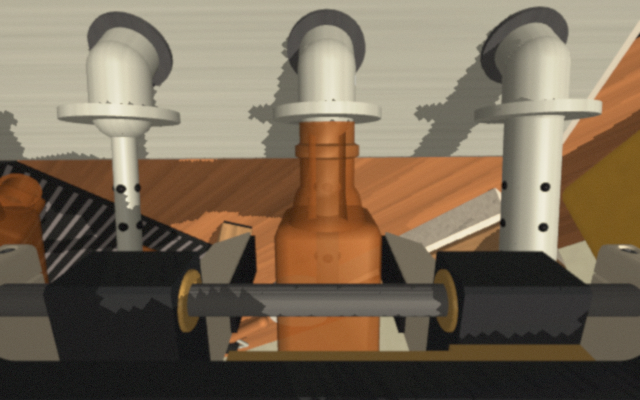

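```bash
python3 -m inch '[0.3,0.45,0.15,0,0,0,0.3, 0.3,0.45,0.15,0,0,0,-0.2, 0.3,0.45,0.15,0,0,0,-1, 0.3,0.45,0.15,0,0,0,-1, 0.3,0.45,0.15,0,0,0,-1]'; python3 -c "
from kin import *
o=bot.get_obs();print(o['contact_force'],o['grip_width'])
cv2.imwrite('pics/w8.png',bot.capture('wrist')[:,:,::-1])"
```

```text
time: 6.05
tool_pos: [574.9, 240.5, 146.9]
tcp_rot: [3.138, 0.58, 2.395]
contact_force: [-1.0, 0.7, 2.7]
grip_width: 40.3
[-0.98313233  0.72713328  2.70939034] 40.319382955538366
```

View pics/w8.png

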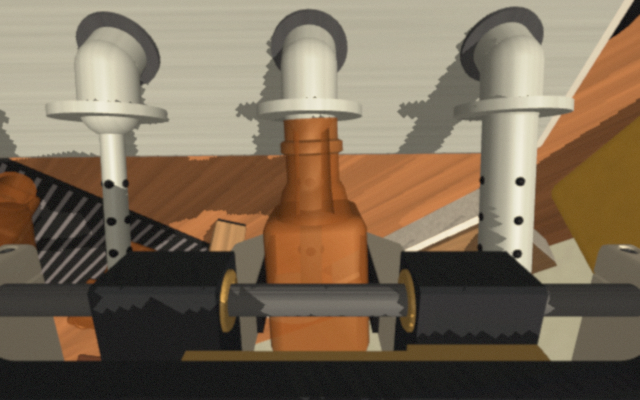

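```bash
python3 -m inch '[0.7,-0.65,1,0,0,0,-1, 1.5,-1.4,2,0,0,0,-1, 2.6,-2.4,3.5,0,0,0,-1, 3.6,-3.4,4.9,0,0,0,-1, 4.7,-4.3,6.4,0,0,0,-1]'; python3 -m inch '[0,0,2,0,0,0,-1, 0,0,5,0,0,0,-1, 0,0,9,0,0,0,-1,  0,0,10,0,0,0,-1, 0,0,10,0,0,0,-1]'; python3 -c "
from kin import *
o=bot.get_obs();print(o['contact_force'],o['grip_width'],o['tool_pos'])
cv2.imwrite('pics/w9.png',bot.capture('wrist')[:,:,::-1])
t=bot.calibration('top')
# tray corners outer, top rim z=20; from b2 crop
T=[onz(t,(270+x/3.8,145+y/3.8),20)[:2] for x,y in ((463,184),(741,181),(748,372),(468,376))];print(np.round(T),np.mean(T,0))
# inner corners
"
```

```text
time: 6.6
tool_pos: [621.8, 197.0, 210.9]
tcp_rot: [3.14, 0.579, 2.396]
contact_force: [-0.3, -0.6, -0.3]
grip_width: 40.0
time: 7.1
tool_pos: [622.2, 197.3, 312.8]
tcp_rot: [3.135, 0.58, 2.394]
contact_force: [-0.7, 0.5, -0.1]
grip_width: 40.0
[-0.70127071  0.47989361 -0.09482839] 40.02886305672911 [622.21963481 197.27535642 312.77952802]
[[ 567. -337.]
 [ 567. -565.]
 [ 411. -564.]
 [ 408. -337.]] [ 488.3461085  -451.02989669]
```

View pics/w9.png

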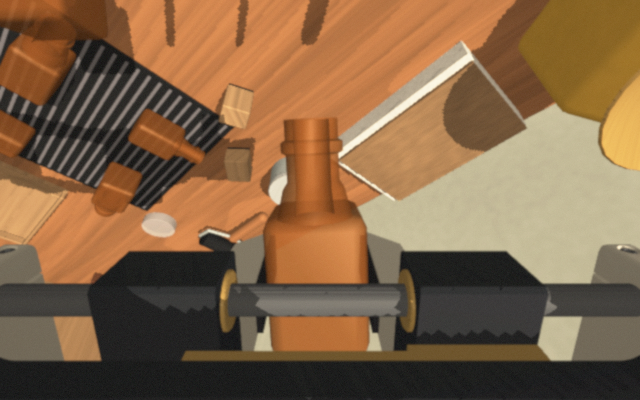

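Run:
```python
from kin import *
o=bot.get_obs()
E=[([0.64405987,0.44189994,1.48440146,-0.62369388,1.17186606,0.0539458],[528.06,277.97,238.71]),(list(o['joint_positions']),list(o['tool_pos']))]
D2=D+E
for s4 in (1,):
  f=lambda p:np.concatenate([fkpos(q,p)[0]-x for q,x in D2])
  s=least_squares(f,PRM);print(s.x.round(1),np.abs(s.fun).max())
  M=R.from_euler('xyz',o['tcp_rot']).as_matrix();print((fkpos(o['joint_positions'],s.x)[1].T@M).round(3))
```

```text
[222.9 506.2 379.6 318.1  46.5  76.4] 0.0033523927225473926
[[ 1.  0.  0.]
 [-0.  1.  0.]
 [-0. -0.  1.]]
```

```bash
sed -i 's/^PRM=.*/PRM=[222.9,506.2,379.6,318.1,46.5,76.4]/' kin.py
python3 - <<'E'
from kin import *
for y in (120,40,-40,-120):
  for th in (25,33,38,45):
    for (x,z) in ((66,145),(120,205),(0,220)):
        q,c=ik(W(x,y,z),Mt(AZ,th));print(y,th,x,z,q.round(2),round(c,5))
P=np.array([506,-403,100]);print(ik(P,Mt(0,0)),ik(P,Mt(0,0,-1)))
print(delta([506,-403,250],Mt(0,0)))
E
```

```text
120 25 66 145 [ 0.51  0.67  1.28 -0.47  1.09 -0.11] 0.0
120 25 120 205 [ 0.44  0.65  1.16 -0.43  1.19 -0.26] 0.0
120 25 0 220 [ 0.61  0.59  1.22 -0.45  1.26 -0.09] 0.0
120 33 66 145 [ 0.57  0.68  1.33 -0.65  1.07  0.05] 0.0
120 33 120 205 [ 0.49  0.64  1.23 -0.6   1.14 -0.11] 0.0
120 33 0 220 [ 0.67  0.6   1.26 -0.6   1.24  0.03] 0.0
120 38 66 145 [ 0.61  0.7   1.35 -0.76  1.07  0.15] 0.0
120 38 120 205 [ 0.52  0.65  1.26 -0.71  1.12 -0.02] 0.0
120 38 0 220 [ 0.71  0.62  1.28 -0.7   1.24  0.11] 0.0
120 45 66 145 [ 0.65  0.72  1.38 -0.91  1.09  0.29] 0.0
120 45 120 205 [ 0.57  0.67  1.31 -0.87  1.11  0.12] 0.0
120 45 0 220 [ 0.75  0.64  1.31 -0.84  1.25  0.23] 0.0
40 25 66 145 [ 0.47  0.54  1.53 -0.5   0.97 -0.09] 0.0
40 25 120 205 [ 0.38  0.5   1.41 -0.45  1.07 -0.25] 0.0
40 25 0 220 [ 0.58  0.45  1.47 -0.46  1.16 -0.07] 0.0
40 33 66 145 [ 0.54  0.56  1.58 -0.69  0.95  0.11] 0.0
40 33 120 205 [ 0.45  0.51  1.48 -0.63  1.02 -0.08] 0.0
40 33 0 220 [ 0.65  0.46  1.51 -0.63  1.15  0.08] 0.0
40 38 66 145 [ 0.57  0.57  1.6  -0.81  0.96  0.23] 0.0
40 38 120 205 [ 0.48  0.51  1.51 -0.75  1.0
[... 1269 characters left out ...]
48  0.34  2.03 -0.97  0.78  0.37] 0.0
-120 38 120 205 [ 0.35  0.26  1.93 -0.85  0.82  0.08] 0.0
-120 38 0 220 [ 0.64  0.21  1.95 -0.79  1.01  0.25] 0.0
-120 45 66 145 [ 0.51  0.37  2.01 -1.    0.85  0.43] 0.00385
-120 45 120 205 [ 0.41  0.28  1.96 -1.    0.85  0.26] 0.00055
-120 45 0 220 [ 0.71  0.25  1.98 -0.94  1.05  0.44] 0.0
(array([-7.90951002e-01,  6.75077934e-01,  1.32405536e+00, -8.34544863e-17,
        1.14245936e+00, -2.36174733e+00]), np.float64(3.1467930184234373e-30)) (array([-7.90951002e-01,  6.75077936e-01,  1.32405535e+00, -4.67877692e-10,
        1.14245937e+00,  7.79845326e-01]), np.float64(9.107560444044736e-18))
(array([-11.55, -60.  ,  -6.04]), array([12.2, 31.6, 41.5]))
```

```bash
python3 -m inch '[-0.8,-4.4,0,1,2.5,3.3,-1, -1.6,-8.8,0,2,5,6.6,-1, -2.4,-13.2,0,2.9,7.6,10,-1, -3.2,-17.6,0,3.9,10.1,13.3,-1, -4,-22,0,4.9,12.6,16.6,-1]'; python3 -c "
from kin import *
o=bot.get_obs();print(o['contact_force'],o['grip_width'],o['tool_pos'])
print(delta([506,-403,250],Mt(0,0)))"
```

```text
time: 7.65
tool_pos: [579.9, -24.2, 307.9]
tcp_rot: [-3.086, 0.343, 2.715]
contact_force: [0.6, -0.3, -1.5]
grip_width: 40.3
[ 0.58992743 -0.3224343  -1.49311711] 40.30721726578203 [579.9070544  -24.24249663 307.91201961]
(array([ -7.39, -37.88,  -5.79]), array([ 7.3, 18.7, 24.7]))
```

```bash
python3 -m inch '[-0.9,-4.4,0,1,2.5,3.3,-1, -1.8,-8.8,0,2,5,6.6,-1, -2.6,-13.2,0,2.9,7.6,10,-1, -3.5,-17.6,0,3.9,10.1,13.3,-1, -4.3,-22,0,4.9,12.6,16.6,-1]'; python3 -c "
from kin import *
o=bot.get_obs();print(o['contact_force'],o['grip_width'],o['tool_pos'])
print(delta([506,-403,200],Mt(0,0)))"
```

```text
time: 8.15
tool_pos: [535.4, -245.7, 305.5]
tcp_rot: [-3.11, 0.104, 3.002]
contact_force: [0.8, 0.2, -0.7]
grip_width: 40.4
[ 0.81282483  0.1794578  -0.71526893] 40.37076704369961 [ 535.3561575  -245.66180195  305.5211392 ]
(array([ -2.94, -15.73, -10.55]), array([2.2, 5.8, 8.1]))
```

```bash
python3 -m inch '[-0.7,-4,-2,0.6,1.5,2,-1, -1.5,-8,-4,1.1,3,4,-1, -2.2,-12,-7,1.7,4.4,6,-1, -2.9,-15.7,-9,2.2,5.8,8.1,-1, -2.9,-15.7,-10.5,2.2,5.8,8.1,-1]';  python3 -m inch '[0,0,0,0,0,0,-1, 0,0,0,0,0,0,-1,  0,0,0,0,0,0,-1,  0,0,0,0,0,0,-1,  0,0,0,0,0,0,-1]'; python3 -c "
from kin import *
o=bot.get_obs();print(o['contact_force'],o['grip_width'],o['tool_pos'])
print(delta([506,-403,100],Mt(0,0)))
np.save('w10.npy',bot.calibration('wrist')['cam_to_world'])
cv2.imwrite('pics/w10.png',bot.capture('wrist')[:,:,::-1])
cv2.imwrite('pics/t10.png',bot.capture('top')[:,:,::-1])
cv2.imwrite('pics/s10.png',bot.capture('scene')[:,:,::-1])"
```

```text
time: 8.65
tool_pos: [503.4, -406.3, 194.6]
tcp_rot: [3.138, -0.006, 3.138]
contact_force: [0.4, 0.6, -1.3]
grip_width: 40.3
time: 9.15
tool_pos: [503.9, -405.9, 195.8]
tcp_rot: [3.139, -0.005, 3.139]
contact_force: [1.0, -0.1, -1.7]
grip_width: 40.4
[ 1.04394015 -0.11145597 -1.69664423] 40.36802713923681 [ 503.93600978 -405.93656788  195.83829619]
(array([ 0.21,  0.29, -9.58]), array([-0.1, -0.3,  0.2]))
```

View pics/w10.png

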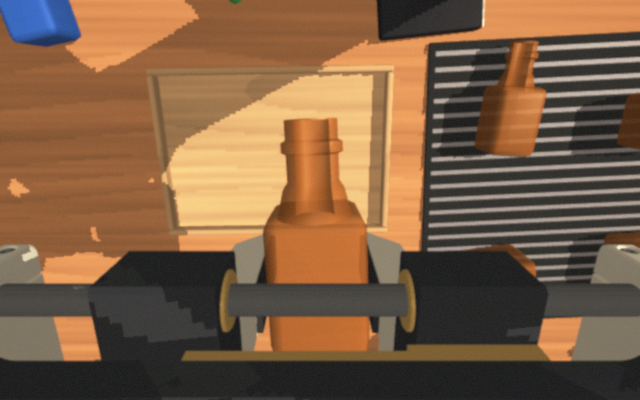

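View pics/s10.png

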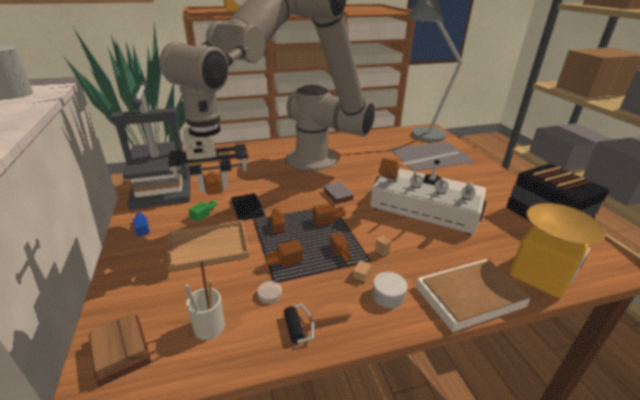

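View pics/t10.png

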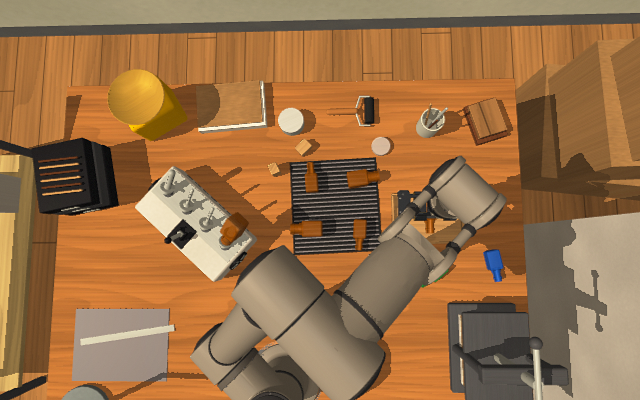

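Run:
```python
from kin import *
w=bot.calibration('wrist')
T=np.array([onz(w,p,20)[:2] for p in ((150,70),(392,68),(385,230),(168,232))]);print(T.round(),T.mean(0))
```

```text
[[ 412. -553.]
 [ 411. -340.]
 [ 565. -338.]
 [ 566. -555.]] [ 488.64555108 -446.5366693 ]
```

```bash
python3 -m inch '[0.2,0.4,-4,0,0,0,-1, 0.2,0.4,-8,0,0,0,-1, 0.2,0.4,-12,0,0,0,-1, 0.2,0.4,-15,0,0,0,-1, 0.2,0.4,-15.5,0,0,0,-1]';  python3 -m inch '[0,0,-0.6,0,0,0,-1, 0,0,-1.2,0,0,0,-1,  0,0,-1.8,0,0,0,-1,  0,0,-2.2,0,0,0,-1,  0,0,-2.4,0,0,0,-1]'
```

```text
time: 9.8
tool_pos: [503.8, -400.1, 36.3]
tcp_rot: [3.134, -0.011, 3.139]
contact_force: [-1.1, -0.4, -0.6]
grip_width: 40.5
time: 10.3
tool_pos: [504.0, -400.3, 12.6]
tcp_rot: [3.134, -0.01, 3.139]
contact_force: [-0.2, -0.6, -1.0]
grip_width: 40.3
```

```bash
python3 -m inch '[0,0,-0.1,0,0,0,-1, 0,0,-0.2,0,0,0,-1,  0,0,-0.3,0,0,0,-1,  0,0,-0.3,0,0,0,-1,  0,0,-0.3,0,0,0,-1]'; python3 -c "
from kin import *
cv2.imwrite('pics/w11.png',bot.capture('wrist')[:,:,::-1])"
```

```text
time: 10.8
tool_pos: [504.1, -400.5, 9.9]
tcp_rot: [3.134, -0.01, 3.139]
contact_force: [-0.1, 0.8, 1.4]
grip_width: 40.4
```

View pics/w11.png

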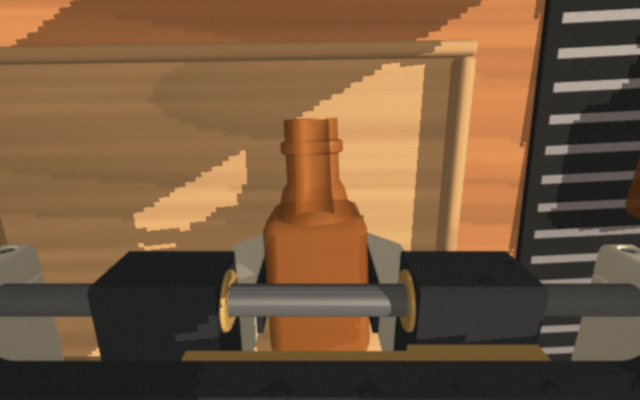

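```bash
python3 -m inch '[0,0,0,0,0,0,-0.05, 0,0,0,0,0,0,0.15,  0,0,0,0,0,0,0.15,  0,0,0,0,0,0,0.15,  0,0,0.5,0,0,0,0.15]'; python3 -m inch '[0,0,3,0,0,0,0.15, 0,0,7,0,0,0,0.15,  0,0,12,0,0,0,0.15,  0,0,16,0,0,0,0.15,  0,0,20,0,0,0,0.15]'; python3 -c "
from kin import *
cv2.imwrite('pics/w12.png',bot.capture('wrist')[:,:,::-1])
print(delta(W(-70,-120,290),Mt(AZ,33)), delta(W(20,-120,260),Mt(AZ,33)))"
```

```text
time: 11.35
tool_pos: [503.7, -400.1, 14.3]
tcp_rot: [3.133, -0.011, 3.139]
contact_force: [0.6, 0.0, -1.3]
grip_width: 53.0
time: 11.85
tool_pos: [503.6, -399.9, 216.9]
tcp_rot: [3.134, -0.01, 3.139]
contact_force: [-0.3, -0.9, -0.2]
grip_width: 52.9
(array([-14.08,  61.23,   6.53]), array([-12.3, -31.6, -41.2])) (array([-7.46, 55.13,  3.53]), array([-12.3, -31.6, -41.2]))
```

View pics/w12.png

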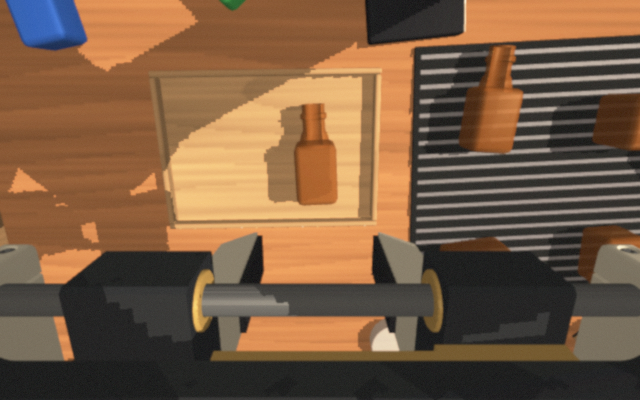

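```bash
python3 -m inch '[-0.7,4.5,1.5,-1,-2.5,-3.3,0.5, -1.4,9,3,-2,-5,-6.6,0.5, -2,13.5,4.5,-2.9,-7.6,-10,0.5, -2.7,18,5.5,-3.9,-10.1,-13.3,0.5, -3.4,22.5,6,-4.9,-12.6,-16.4,0.5]';python3 -m inch '[-0.7,4.5,0,-1,-2.5,-3.3,0.5, -1.4,9,0,-2,-5,-6.6,0.5, -2,13.5,0,-2.9,-7.6,-10,0.5, -2.7,18,0,-3.9,-10.1,-13.3,0.5, -3.4,22.5,0,-4.9,-12.6,-16.4,0.5]'; python3 -c "
from kin import *
print(delta(W(3,-120,240),Mt(AZ,33)))"
```

```text
time: 12.4
tool_pos: [471.2, -175.5, 286.1]
tcp_rot: [-3.087, 0.232, 2.854]
contact_force: [0.8, -0.1, 0.8]
grip_width: 68.6
time: 12.9
tool_pos: [440.4, 27.7, 286.2]
tcp_rot: [-3.098, 0.447, 2.583]
contact_force: [0.2, 0.1, -0.2]
grip_width: 68.7
(array([-2.2 , 13.32, -4.62]), array([-2.7, -7.2, -9.3]))
```

```bash
python3 -m inch '[-0.7,4,0,-0.9,-2.4,-3.1,0.5, -1.5,8.5,0,-1.8,-4.8,-6.2,0.5, -2.2,13.3,-0.5,-2.7,-7.2,-9.3,0.5, -2.2,13.3,-3,-2.7,-7.2,-9.3,0.5, -2.2,13.3,-4.6,-2.7,-7.2,-9.3,0.5]';python3 -m inch '[0,0,0,0,0,0,0.5, 0,0,0,0,0,0,0.5, 0,0,0,0,0,0,0.5, 0,0,0,0,0,0,0.5, 0,0,0,0,0,0,0.5]'; python3 -c "
from kin import *
print(delta(W(63,-120,147.7),Mt(AZ,33)))
cv2.imwrite('pics/w13.png',bot.capture('wrist')[:,:,::-1])"
```

```text
time: 13.4
tool_pos: [417.5, 163.6, 238.9]
tcp_rot: [3.141, 0.575, 2.403]
contact_force: [-0.5, -1.0, -0.3]
grip_width: 68.7
time: 13.9
tool_pos: [417.9, 163.3, 239.7]
tcp_rot: [3.139, 0.575, 2.401]
contact_force: [0.8, -0.8, 0.1]
grip_width: 69.1
(array([ 4.47, -4.3 , -9.2 ]), array([-0.1,  0.1, -0.2]))
```

View pics/w13.png

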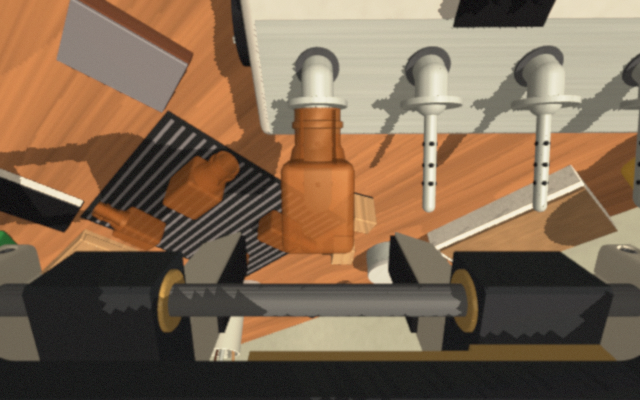

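```bash
python3 -m inch '[1.1,-1.1,-2.3,0,0,0,0.5, 2.2,-2.1,-4.6,0,0,0,0.5, 3.3,-3.2,-6.9,0,0,0,0.5, 4.4,-4.2,-9.1,0,0,0,0.5, 4.4,-4.2,-9.1,0,0,0,0.5]'; python3 -m inch '[0,0,0,0,0,0,0.5, 0,0,0,0,0,0,0.5, 0,0,0,0,0,0,0.5, 0,0,0,0,0,0,0.5, 0,0,0,0,0,0,0.5]';python3 -c "
from kin import *
print(delta(W(63,-120,147.7),Mt(AZ,33)))
cv2.imwrite('pics/w14.png',bot.capture('wrist')[:,:,::-1])"
```

```text
time: 14.45
tool_pos: [461.3, 119.6, 146.4]
tcp_rot: [-3.139, 0.574, 2.401]
contact_force: [-0.3, 0.1, -0.2]
grip_width: 68.7
time: 14.95
tool_pos: [461.3, 120.0, 146.9]
tcp_rot: [-3.14, 0.574, 2.401]
contact_force: [0.0, -0.5, 0.2]
grip_width: 69.0
(array([0.13, 0.03, 0.08]), array([-0. , -0.1, -0.1]))
```

View pics/w14.png

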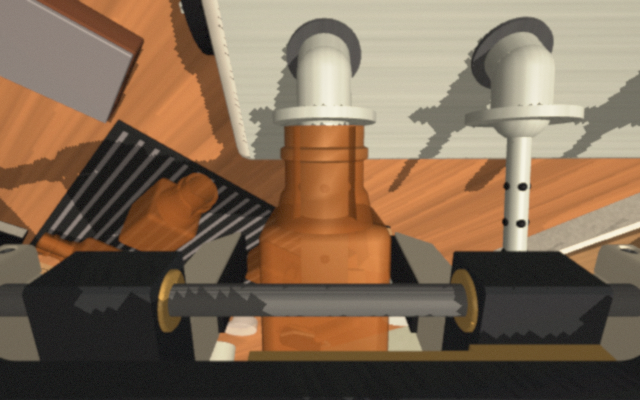

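```bash
python3 -m inch '[0.2,0.2,0,0,0,0,0.5, 0.2,0.2,0,0,0,0,0.2, 0.2,0.2,0,0,0,0,-1, 0.2,0.2,0,0,0,0,-1, 0.2,0.2,0,0,0,0,-1]'; python3 -m inch '[0.7,-0.65,1,0,0,0,-1, 1.5,-1.4,2,0,0,0,-1, 2.6,-2.4,3.5,0,0,0,-1, 3.6,-3.4,4.9,0,0,0,-1, 4.7,-4.3,6.4,0,0,0,-1]'; python3 -m inch '[0,0,2,0,0,0,-1, 0,0,5,0,0,0,-1, 0,0,9,0,0,0,-1,  0,0,11,0,0,0,-1, 0,0,11,0,0,0,-1]'; python3 -c "
from kin import *
cv2.imwrite('pics/w15.png',bot.capture('wrist')[:,:,::-1])
print(delta([507,-490,240],Mt(0,0)))"
```

```text
time: 15.5
tool_pos: [463.3, 121.9, 146.8]
tcp_rot: [-3.139, 0.574, 2.401]
contact_force: [0.4, -0.8, 1.2]
grip_width: 49.8
time: 16.0
tool_pos: [510.1, 78.3, 210.8]
tcp_rot: [-3.138, 0.573, 2.402]
contact_force: [0.0, 0.7, -1.5]
grip_width: 50.3
time: 16.5
tool_pos: [511.1, 78.5, 323.8]
tcp_rot: [3.139, 0.576, 2.399]
contact_force: [-0.1, 0.4, -1.7]
grip_width: 49.6
(array([ -0.32, -56.84,  -8.13]), array([12.2, 31.3, 41.3]))
```

View pics/w15.png

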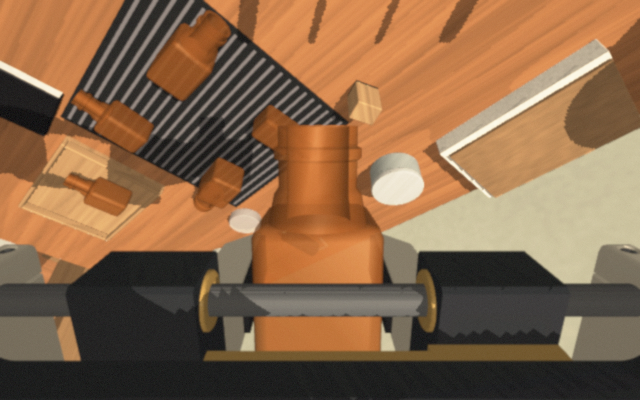

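```bash
python3 -m inch '[0,-4.5,0,1,2.5,3.3,-1, 0,-9,0,2,5,6.6,-1, 0,-13.5,0,2.9,7.6,10,-1, 0,-18,0,3.9,10.1,13.3,-1, 0,-22.5,0,4.9,12.6,16.5,-1]';python3 -m inch '[0,-4.5,0,1,2.5,3.3,-1, 0,-9,0,2,5,6.6,-1, 0,-13.5,0,2.9,7.6,10,-1, 0,-18,0,3.9,10.1,13.3,-1, 0,-22.5,0,4.9,12.6,16.5,-1]'; python3 -c "
from kin import *
print(delta([507,-490,160],Mt(0,0)))"
```

```text
time: 17.05
tool_pos: [509.1, -131.3, 318.8]
tcp_rot: [-3.084, 0.344, 2.708]
contact_force: [0.5, 0.5, -1.4]
grip_width: 49.9
time: 17.55
tool_pos: [507.9, -358.0, 316.0]
tcp_rot: [-3.106, 0.105, 2.993]
contact_force: [0.6, -0.1, -1.0]
grip_width: 50.1
(array([ -0.09, -13.2 , -15.6 ]), array([2.5, 5.8, 8.6]))
```

```bash
python3 -m inch '[-0.1,-4.5,0,0.8,1.9,2.9,-1, -0.1,-9,-1,1.7,3.9,5.7,-1, -0.1,-13.2,-5,2.5,5.8,8.6,-1, -0.1,-13.2,-10,2.5,5.8,8.6,-1, -0.1,-13.2,-15.6,2.5,5.8,8.6,-1]';python3 -m inch '[0,0,0,0,0,0,-1, 0,0,-2,0,0,0,-1, 0,0,-5,0,0,0,-1, 0,0,-7,0,0,0,-1, 0,0,-7,0,0,0,-1]'; python3 -c "
from kin import *
print(delta([507,-490,17],Mt(0,0)))
cv2.imwrite('pics/w16.png',bot.capture('wrist')[:,:,::-1])"
```

```text
time: 18.05
tool_pos: [505.5, -491.0, 166.1]
tcp_rot: [3.138, -0.003, 3.139]
contact_force: [0.2, -0.1, -2.1]
grip_width: 49.7
time: 18.55
tool_pos: [504.4, -489.6, 93.7]
tcp_rot: [3.133, -0.007, 3.139]
contact_force: [-0.3, 0.6, -2.3]
grip_width: 50.1
(array([ 0.26, -0.04, -7.67]), array([-0.5, -0.4,  0.2]))
```

View pics/w16.png

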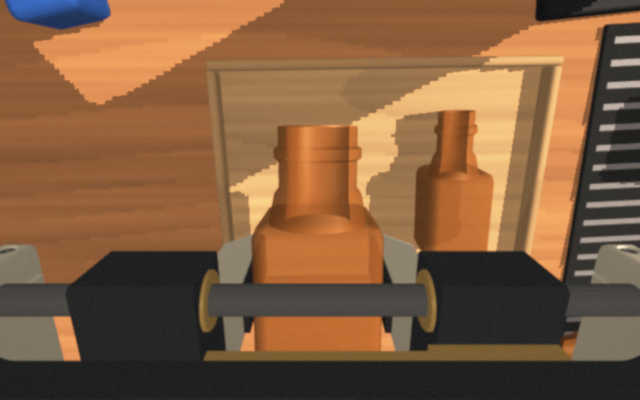

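```bash
python3 -m inch '[0.2,0,-2,0,0,0,-1, 0.2,0,-4,0,0,0,-1, 0.2,0,-5.5,0,0,0,-1, 0.2,0,-6.5,0,0,0,-1, 0.2,0,-7.2,0,0,0,-1]';python3 -m inch '[0,0,-0.15,0,0,0,-1, 0,0,-0.3,0,0,0,-1, 0,0,-0.5,0,0,0,-1, 0,0,-0.5,0,0,0,-1, 0,0,-0.5,0,0,0,-1]'
```

```text
time: 19.1
tool_pos: [507.5, -490.9, 24.2]
tcp_rot: [3.137, -0.004, 3.139]
contact_force: [0.5, 0.1, -1.3]
grip_width: 49.6
time: 19.6
tool_pos: [507.6, -491.0, 19.5]
tcp_rot: [3.137, -0.004, 3.139]
contact_force: [-0.3, 0.3, -1.6]
grip_width: 49.8
```

```bash
python3 -m inch '[0,0,-0.15,0,0,0,-1, 0,0,-0.3,0,0,0,-1, 0,0,-0.4,0,0,0,-1, 0,0,-0.4,0,0,0,-1, 0,0,-0.4,0,0,0,-1]'
```

```text
time: 20.1
tool_pos: [507.8, -491.1, 16.6]
tcp_rot: [3.138, -0.003, 3.139]
contact_force: [-0.9, 1.6, 5.2]
grip_width: 49.6
```

```bash
python3 -m inch '[0,0,0.1,0,0,0,0.1, 0,0,0.1,0,0,0,0.3,  0,0,0.1,0,0,0,0.3,  0,0,0.1,0,0,0,0.3,  0,0,0.5,0,0,0,0.3]'; python3 -m inch '[0,0,3,0,0,0,0.3, 0,0,7,0,0,0,0.3,  0,0,12,0,0,0,0.3,  0,0,16,0,0,0,0.3,  0,0,20,0,0,0,0.3]'; python3 -m inch '[0,4,2,0,0,0,0.1, 0,8,4,0,0,0,0.1,  0,12,6,0,0,0,0.1,  -0.5,16,8,0,0,0,0.1,  -1,20,10,0,0,0,0.1]'; python3 -m inch '[0,0,0,0,0,0,0.1, 0,0,0,0,0,0,0.1, 0,0,0,0,0,0,0.1, 0,0,0,0,0,0,0.1, 0,0,0,0,0,0,0.1]'; python3 -c "
from kin import *
np.save('w17.npy',bot.calibration('wrist')['cam_to_world']);print(bot.get_obs()['tool_pos'])
cv2.imwrite('pics/w17.png',bot.capture('wrist')[:,:,::-1])"
```

```text
time: 20.6
tool_pos: [507.4, -490.8, 20.9]
tcp_rot: [3.137, -0.004, 3.139]
contact_force: [0.4, 0.3, -0.4]
grip_width: 59.8
time: 21.1
tool_pos: [507.4, -490.7, 223.4]
tcp_rot: [3.138, -0.003, 3.139]
contact_force: [-0.2, -1.0, -0.7]
grip_width: 59.9
time: 21.6
tool_pos: [497.0, -289.0, 324.5]
tcp_rot: [3.138, -0.003, 3.139]
contact_force: [0.2, -0.4, 0.5]
grip_width: 50.6
time: 22.1
tool_pos: [496.7, -290.0, 323.2]
tcp_rot: [3.137, -0.005, 3.137]
contact_force: [0.6, 0.1, -0.3]
grip_width: 50.5
[ 496.70536692 -289.95526021  323.24717514]
```

View pics/w17.png

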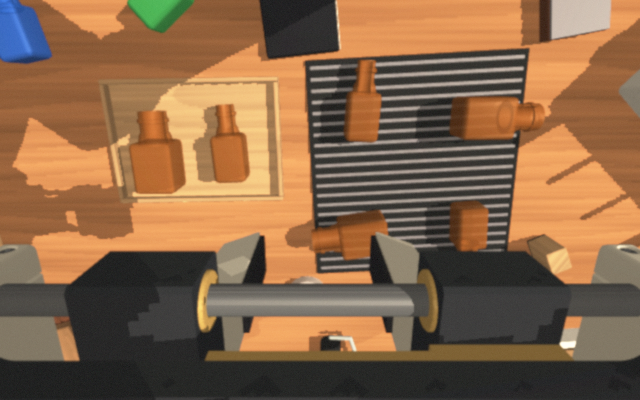

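```bash
cat >> kin.py <<'E'
def hand_eye():
    o=bot.get_obs();c=bot.calibration('wrist');T=np.eye(4);T[:3,:3]=R.from_euler('xyz',o['tcp_rot']).as_matrix();T[:3,3]=o['tool_pos']
    return np.linalg.inv(T)@c['cam_to_world'],c
E
python3 - <<'E'
from kin import *
H,c=hand_eye();np.save('H.npy',H);print(H.round(3))
def cam(pos,rpy):
    T=np.eye(4);T[:3,:3]=R.from_euler('xyz',rpy).as_matrix();T[:3,3]=pos
    d=dict(c);d['cam_to_world']=T@H;return d
c6=cam([528.06,277.97,238.71],[3.136,.58,2.396]);c13=cam([417.9,163.3,239.7],[3.139,.575,2.401])
for nm,cc,y in (("w6 slim2",c6,-40),("w6 thick2",c6,120),("w13 slim2",c13,-40),("w13 slim1",c13,40),("w13 thick1",c13,-120),("w6 slim1",c6,40)):
    print(nm,[proj(cc,W(s*.7071,y,120+s*.7071)).round(1) for s in (0,40,75)])
E
python3 - <<'E'
import cv2,numpy as np
a=cv2.imread("pics/w6.png")[80:220,160:460];b=cv2.imread("pics/w13.png")[80:220,280:580]
cv2.imwrite("pics/z4.png",cv2.resize(np.vstack([a,b]),None,fx=2.1,fy=2.1,interpolation=cv2.INTER_CUBIC))
E
```

```text
[[ 0.00000e+00 -9.56000e-01 -2.93000e-01  8.01280e+01]
 [ 1.00000e+00  1.00000e-03 -1.00000e-03  2.70000e-02]
 [ 1.00000e-03 -2.93000e-01  9.56000e-01 -1.57977e+02]
 [ 0.00000e+00  0.00000e+00  0.00000e+00  1.00000e+00]]
w6 slim2 [array([199.6,  99.1]), array([201.5, 157.7]), array([203. , 207.5])]
w6 thick2 [array([432.6,  98.8]), array([431.1, 157.2]), array([429.7, 207. ])]
w13 slim2 [array([429.8, 103.2]), array([428.2, 160.8]), array([426.8, 209.8])]
w13 slim1 [array([544.1, 103.6]), array([540.9, 161. ]), array([538.2, 210. ])]
w13 thick1 [array([315.2, 102.9]), array([315.1, 160.5]), array([315. , 209.6])]
w6 slim1 [array([316.3,  98.9]), array([316.4, 157.4]), array([316.5, 207.2])]
```

View pics/z4.png

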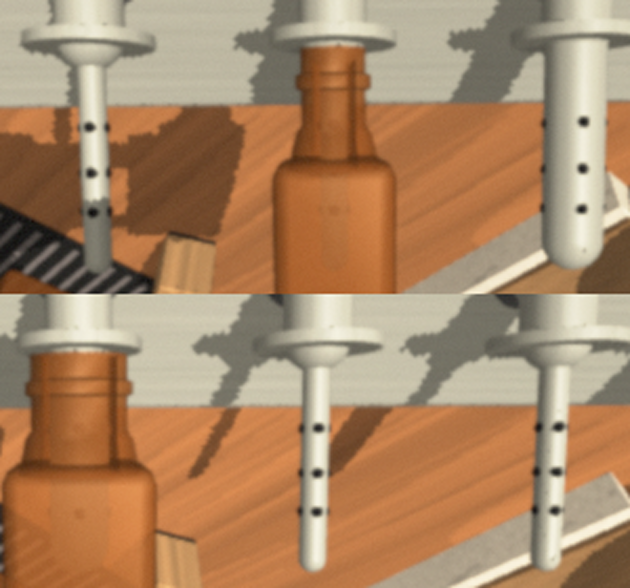

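Run:
```python
from kin import *
H,c=hand_eye()
def cam(pos,rpy):
    T=np.eye(4);T[:3,:3]=R.from_euler('xyz',rpy).as_matrix();T[:3,3]=pos
    d=dict(c);d['cam_to_world']=T@H;return d
c6=cam([528.06,277.97,238.71],[3.136,.58,2.396]);c13=cam([417.9,163.3,239.7],[3.139,.575,2.401])
# (cam, y, s along peg, col, row or None)
ob=[(c6,-40,12,203.3,None),(c6,-40,75,207,208.6),(c6,120,12,433.8,None),(c6,120,75,433.8,206.5),(c13,-40,12,430.5,None),(c13,-40,75,429.5,211.2),(c13,40,12,543.3,None),(c13,40,75,540.5,211.2)]
def f(p):
    a=np.radians(p[2]);e=np.array([np.cos(a),np.sin(a),0]);k=np.array([-e[1],e[0],0]);r=[]
    for cc,y,s,u,v in ob:
        q=proj(cc,np.array([p[0],p[1],120+s*.7071])+s*.7071*e+y*k); r.append(q[0]-u)
        if v: r.append(q[1]-v)
    return r
s=least_squares(f,[497.5,251.3,-42.6]);print(s.x,np.round(s.fun,1))
```

```text
[499.48892066 251.12516781 -41.58858429] [-0.3 -0.1  0.9  0.5 -0.9 -0.  -0.  -0.5  0.5  1.2  0.1 -0.5]
```

```bash
sed -i 's/^O=np.*/O=np.array([499.4,251.2,0]);AZ=-41.7;ex=np.array([np.cos(np.radians(AZ)),np.sin(np.radians(AZ)),0]);ey=np.array([-ex[1],ex[0],0]);ez=np.array([0,0,1.])/; s/^AZ=.*//' kin.py
python3 - <<'E'
import cv2
i=cv2.imread("pics/w17.png")[40:280,300:560]
cv2.imwrite("pics/z5.png",cv2.resize(i,None,fx=2.5,fy=2.5,interpolation=cv2.INTER_CUBIC))
E
```

View pics/z5.png

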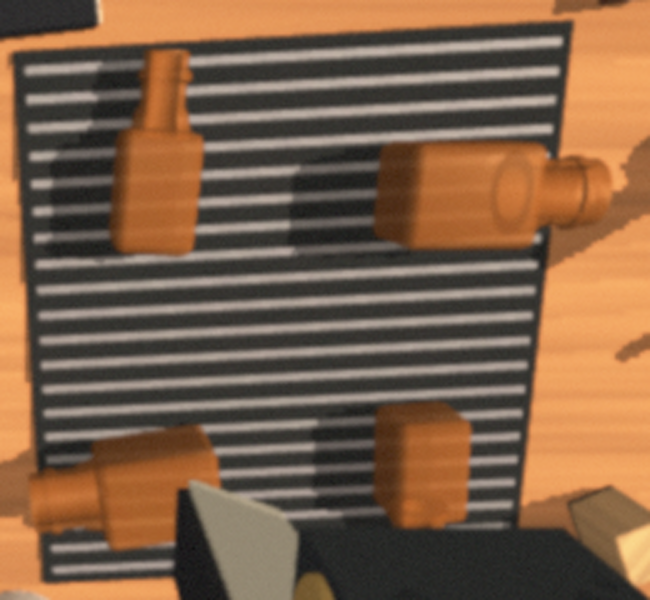

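Run:
```python
from kin import *
w=bot.calibration('wrist')
T=np.array([onz(w,p,54)[:2] for p in ((470,98),(518,99.2),(512,138),(464,138))]);print("B",T.round(),T.mean(0), np.degrees(np.arctan2(*( (T[1]+T[2]-T[0]-T[3])[::-1]))))
T=np.array([onz(w,(300+a/2.5,40+b/2.5),44)[:2] for a,b in ((118,133),(203,133),(193,253),(118,250))]);print("A",T.round(),T.mean(0))
P=T.mean(0)
print(delta([527,-110,200],Mt(-90,0)))
```

```text
B [[ 434. -112.]
 [ 436.  -57.]
 [ 481.  -57.]
 [ 480. -114.]] [457.75198324 -85.02072512] 89.08107737791153
A [[ 429. -253.]
 [ 429. -213.]
 [ 485. -216.]
 [ 484. -252.]] [ 456.57130367 -233.67457324]
(array([  3.02,  17.98, -12.34]), array([ -0.4,   0. , -89.8]))
```

```bash
python3 -m inch '[-0.8,4.1,-1,0,0,-8.5,0.5, -1.6,8.2,-2,0,0,-17,0.5, -2.4,12.3,-3,0,0,-25.5,0.5, -3.2,16.4,-4,0,0,-34,0.5, -3.9,20.5,-5,0,0,-42.5,0.5]'; python3 -m inch '[0,0,-1,0,0,-8.5,0.5, 0,0,-2,0,0,-17,0.5, 0,0,-4,0,0,-25.5,0.5, 0,0,-6,0,0,-34,0.5, 0,0,-7,0,0,-42.5,0.5]'; python3 -m inch '[0,0,0,0,0,-4,0.5, 0,0,0,0,0,-4,0.5, 0,0,0,0,0,-4,0.5, 0,0,0,0,0,-4,0.5, 0,0,0,0,0,-4,0.5]'; python3 -c "
from kin import *
print(delta([458,-85,200],Mt(-90,0)))
cv2.imwrite('pics/w18.png',bot.capture('wrist')[:,:,::-1])"
```

```text
time: 22.65
tool_pos: [457.3, -84.3, 272.9]
tcp_rot: [3.137, -0.005, 2.391]
contact_force: [0.6, 0.5, 0.2]
grip_width: 68.6
time: 23.15
tool_pos: [456.6, -84.4, 201.1]
tcp_rot: [3.14, -0.006, 1.642]
contact_force: [0.8, 0.2, 0.4]
grip_width: 69.1
time: 23.65
tool_pos: [456.8, -84.5, 201.3]
tcp_rot: [3.139, -0.006, 1.573]
contact_force: [0.6, -0.5, -0.2]
grip_width: 68.9
(array([ 0.12, -0.05, -0.13]), array([-0.3,  0.1, -0.1]))
```

View pics/w18.png

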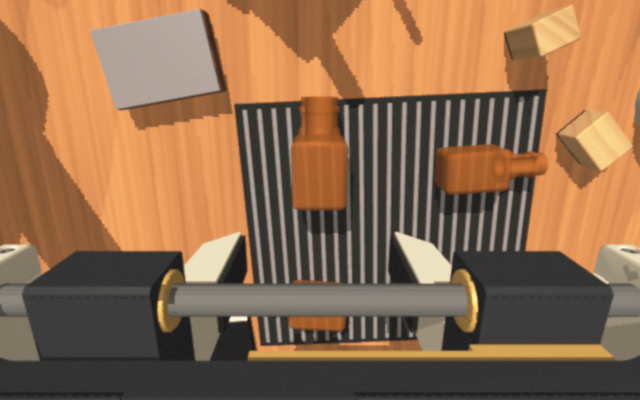

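Run:
```python
from kin import *
w=bot.calibration('wrist');i=cv2.imread('pics/w18.png')
T=np.array([onz(w,p,54)[:2] for p in ((294,138),(346,138),(347,208),(294,209))]);print("B",T.round(1),T.mean(0))
T=np.array([onz(w,p,54)[:2] for p in ((319,98),(320,208))]);print(T)
c=T
cv2.imwrite("pics/z6.png",cv2.resize(i[80:230,260:400],None,fx=4,fy=4,interpolation=cv2.INTER_CUBIC))
```

```text
B [[ 436.5  -50.4]
 [ 480.7  -50.3]
 [ 483.2 -113.2]
 [ 435.5 -114.3]] [458.97305526 -82.01974588]
[[ 457.61428241  -17.40121191]
 [ 458.89928973 -113.25988326]]
```

View pics/z6.png

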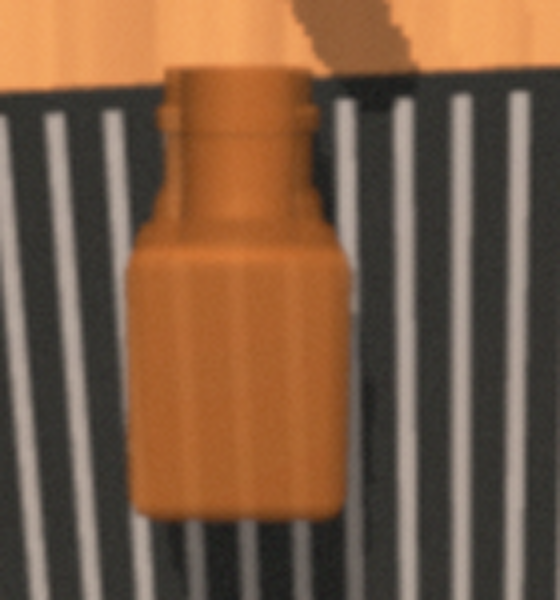

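Run:
```python
from kin import *
M=Mt(-89.5,-13);g=np.array([459,-82,29]);P=g+18.8*M[:,2]
print(P,delta(P-100*M[:,2],M),delta(P,M),ik(P,M))
for y in (-120,120,-40,40):
    u=(ex+ez)/np.sqrt(2);M=Mt(AZ,32)
    for s in (68,175): print(y,s,ik(W(0,y,120)+s*u+18.8*M[:,2],M))
```

```text
[458.96309478 -77.77108121  10.68184278] (array([ 0.24, -1.58, -9.32]), array([12.7,  0.2,  0.4])) (array([  0.22,   0.67, -19.06]), array([12.7,  0.2,  0.4])) (array([-0.47291825,  0.57918505,  1.88990275,  0.28184871,  0.79917311,
       -0.69161215]), np.float64(7.707593648370606e-19))
-120 68 (array([ 0.42211516,  0.29804208,  1.99125526, -0.77292846,  0.7652383 ,
        0.12737379]), np.float64(2.3961662633901767e-23))
-120 175 (array([ 0.26236203,  0.22742577,  1.82961513, -0.6251558 ,  0.85886588,
       -0.21786392]), np.float64(1.7402864760973385e-19))
120 68 (array([ 0.57681575,  0.6710544 ,  1.32032284, -0.61927994,  1.07754102,
        0.01444873]), np.float64(2.2213632327362472e-21))
120 175 (array([ 0.46632674,  0.63288193,  1.172604  , -0.56374739,  1.17365967,
       -0.19662148]), np.float64(7.850588003407123e-27))
-40 68 (array([ 0.49018652,  0.41888075,  1.78989175, -0.71547022,  0.86036406,
        0.10600959]), np.float64(4.4763126218713195e-19))
-40 175 (array([ 0.35021154,  0.35774506,  1.6399109 , -0.60987753,  0.95292286,
       -0.17983986]), np.float64(4.1758959839534164e-29))
40 68 (array([ 0.53950078,  0.54127342,  1.56881651, -0.66390721,  0.9625973 ,
        0.06664834]), np.float64(2.5151808749664264e-30))
40 175 (array([ 0.41576298,  0.49079577,  1.42395613, -0.58742839,  1.05562284,
       -0.17570368]), np.float64(4.815643719322408e-25))
```

```bash
python3 -m inch '[0.1,-0.5,-2,4,0.1,0.1,0.5, 0.2,-1,-5,8.5,0.1,0.3,0.5, 0.2,-1.6,-8,12.7,0.2,0.4,0.5, 0.2,-1.6,-9.3,12.7,0.2,0.4,0.5, 0.2,-1.6,-9.3,12.7,0.2,0.4,0.5]'; python3 -c "
from kin import *
M=Mt(-89.5,-13);g=np.array([459,-82,29]);P=g+18.8*M[:,2]
print(delta(P,M))
cv2.imwrite('pics/w19.png',bot.capture('wrist')[:,:,::-1])"
```

```text
time: 24.2
tool_pos: [457.6, -100.6, 106.6]
tcp_rot: [-3.138, -0.229, 1.578]
contact_force: [-0.1, -0.3, 0.6]
grip_width: 69.0
(array([ 0.13,  2.28, -9.59]), array([-0.1, -0.2,  0. ]))
```

View pics/w19.png

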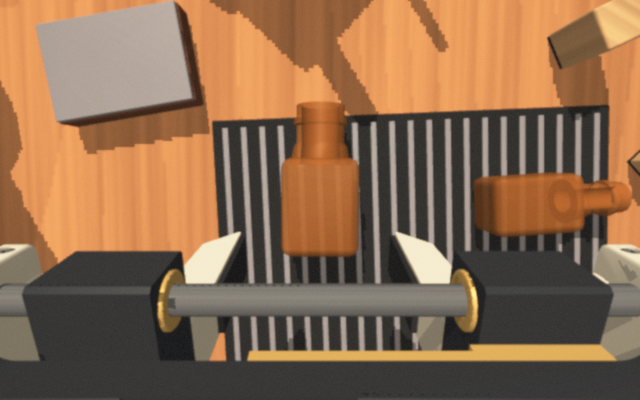

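Aligned (bottle at column 320, fingers' middle 318). Advance and grip.

```bash
python3 -m inch '[0,0.6,-2.5,0,0,0,0.5, 0.1,1.2,-5,0,0,0,0.5, 0.1,1.8,-7.5,0,0,0,0.5, 0.1,2.2,-9.3,0,0,0,0.5, 0.1,2.2,-9.5,0,0,0,0.5]'; python3 -m inch '[0,0,0,0,0,0,0.4, 0,0,0,0,0,0,0, 0,0,0,0,0,0,-1, 0,0,0,0,0,0,-1, 0,0,0,0,0,0,-1]'; python3 -c "
from kin import *
M=Mt(-89.5,-13);g=np.array([459,-82,29]);P=g+18.8*M[:,2]
print(delta(P,M))
cv2.imwrite('pics/w20.png',bot.capture('wrist')[:,:,::-1])"
```

```text
time: 24.75
tool_pos: [459.1, -77.4, 12.5]
tcp_rot: [-3.139, -0.229, 1.581]
contact_force: [-0.1, -0.6, 0.6]
grip_width: 68.8
time: 25.25
tool_pos: [459.8, -77.9, 13.6]
tcp_rot: [-3.141, -0.228, 1.581]
contact_force: [-0.7, 0.1, 5.9]
grip_width: 49.7
(array([-0.08,  0.01, -0.29]), array([-0.1, -0. , -0.1]))
```

View pics/w20.png

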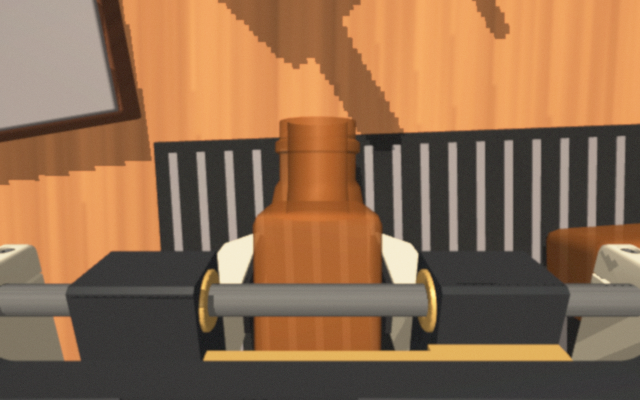

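```bash
python3 -m inch '[0,0,2,0,0,0,-1, 0,0,6,0,0,0,-1, 0,0,11,0,0,0,-1, 0,0,16,0,0,0,-1, 0,0,21,0,0,0,-1]'
cat >> kin.py <<'E'
U=(ex+ez)/np.sqrt(2)
def peg(y,s,off=18.8,th=32):
    M=Mt(AZ,th);return W(0,y,120)+s*U+off*M[:,2],M
E
python3 -c "
from kin import *
P,M=peg(-120,165,16);print(P,delta(P,M)); print(delta(P+[0,0,60],M))"
```

```text
time: 25.8
tool_pos: [459.2, -77.8, 225.9]
tcp_rot: [-3.141, -0.227, 1.581]
contact_force: [1.6, -0.1, -1.0]
grip_width: 49.6
[513.01511684  78.3489564  223.10384936] (array([ 5.38, 15.62, -0.28]), array([-42.1, -19.2,  45.2]))
(array([ 5.38, 15.62,  5.72]), array([-42.1, -19.2,  45.2]))
```

```bash
python3 -m inch '[0.3,1.5,1.5,-4.2,-1.9,4.5,-1, 0.8,3,3,-8.4,-3.8,9,-1, 1.6,4.7,4.5,-12.6,-5.8,13.6,-1, 2.2,6.3,5.5,-16.8,-7.7,18.1,-1, 2.7,7.8,6,-21,-9.6,22.6,-1]';python3 -m inch '[0.5,1.5,0,-4.2,-1.9,4.5,-1, 1,3,0,-8.4,-3.8,9,-1, 1.6,4.7,0,-12.6,-5.8,13.6,-1, 2.2,6.3,0,-16.8,-7.7,18.1,-1, 2.7,7.8,0,-21,-9.6,22.6,-1]'; python3 -m inch '[0,0,0,0,0,0,-1, 0,0,0,0,0,0,-1, 0,0,0,0,0,0,-1, 0,0,0,0,0,0,-1, 0,0,0,0,0,0,-1]'; python3 -c "
from kin import *
P,M=peg(-120,165,16);print(delta(P,M)); 
cv2.imwrite('pics/w21.png',bot.capture('wrist')[:,:,::-1])"
```

```text
time: 26.3
tool_pos: [486.7, 0.8, 287.5]
tcp_rot: [3.054, 0.168, 1.986]
contact_force: [-0.1, -0.4, -1.0]
grip_width: 49.7
time: 26.8
tool_pos: [513.6, 79.7, 287.8]
tcp_rot: [3.14, 0.563, 2.421]
contact_force: [0.6, -0.7, -1.8]
grip_width: 49.7
time: 27.3
tool_pos: [513.8, 78.8, 288.1]
tcp_rot: [3.139, 0.563, 2.418]
contact_force: [0.8, -0.2, -1.1]
grip_width: 49.6
(array([-0.08, -0.05, -6.5 ]), array([ 0.1,  0.3, -0.3]))
```

View pics/w21.png

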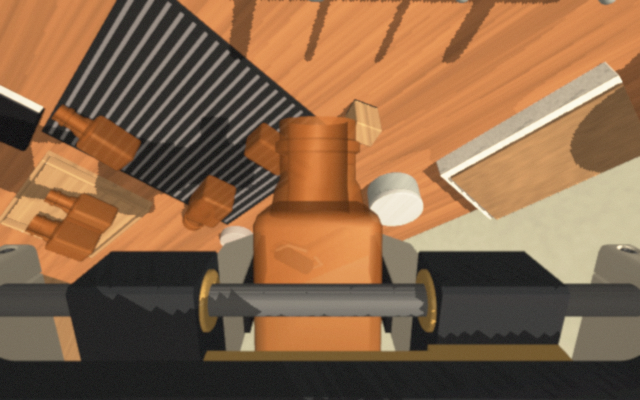

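Run:
```python
from kin import *
H=np.load('H.npy');c=bot.calibration('wrist');c=dict(c);c['cam_to_world']=H
def pt(a,cz,s,r): # axis a from tx toward tz, point s along axis, r perpendicular (away from tz)
    d=np.array([np.cos(a),0,np.sin(a)]);n=np.array([np.sin(a),0,-np.cos(a)])
    return np.array([0,0,cz])+s*d+r*n
for a in (0,8,13,18):
    print(a,[proj(c,pt(np.radians(a),-16,s,r)).round(0) for s,r in ((68,16.5),(68,-16.5),(32,25),(-32,25))])
i=cv2.imread('pics/w21.png');cv2.imwrite("pics/z7.png",cv2.resize(i[100:260,230:410],None,fx=4,fy=3.7,interpolation=cv2.INTER_CUBIC))
```

```text
0 [array([317., 119.]), array([317., 111.]), array([317., 225.]), array([317., 373.])]
8 [array([317., 111.]), array([317., 116.]), array([317., 212.]), array([317., 374.])]
13 [array([317., 109.]), array([317., 120.]), array([317., 205.]), array([317., 373.])]
18 [array([317., 109.]), array([317., 125.]), array([317., 199.]), array([317., 371.])]
```

View pics/z7.png

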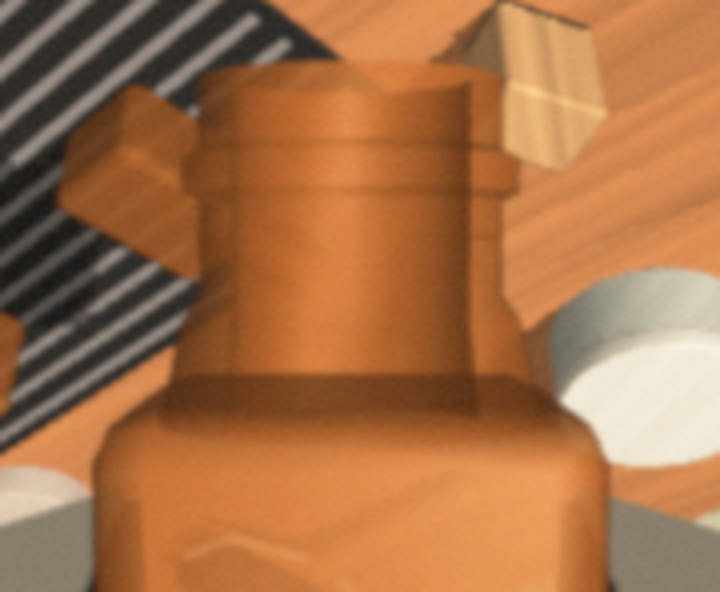

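```bash
python3 -m inch '[0,0,-1.5,0,0.1,-0.1,-1, 0,0,-3,0,0.2,-0.2,-1, -0.1,-0.1,-4.5,0.1,0.3,-0.3,-1, -0.1,-0.1,-6,0.1,0.3,-0.3,-1, -0.1,-0.1,-6.5,0.1,0.3,-0.3,-1]'; python3 -m inch '[0,0,0,0,0,0,-1, 0,0,0,0,0,0,-1, 0,0,0,0,0,0,-1, 0,0,0,0,0,0,-1, 0,0,0,0,0,0,-1]'; python3 -c "
from kin import *
P,M=peg(-120,165,16);print(delta(P,M)); 
cv2.imwrite('pics/w22.png',bot.capture('wrist')[:,:,::-1])
i=bot.capture('scene')[:,:,::-1];cv2.imwrite('pics/s22.png',cv2.resize(i[130:260,330:510],None,fx=4,fy=4,interpolation=cv2.INTER_CUBIC))"
```

```text
time: 27.85
tool_pos: [512.2, 77.4, 221.6]
tcp_rot: [-3.139, 0.557, 2.415]
contact_force: [-0.3, -0.0, -0.8]
grip_width: 49.8
time: 28.35
tool_pos: [512.4, 77.4, 222.0]
tcp_rot: [-3.14, 0.557, 2.414]
contact_force: [0.0, 0.3, -1.0]
grip_width: 50.0
(array([0.07, 0.09, 0.11]), array([ 0. , -0.1,  0. ]))
```

View pics/w22.png

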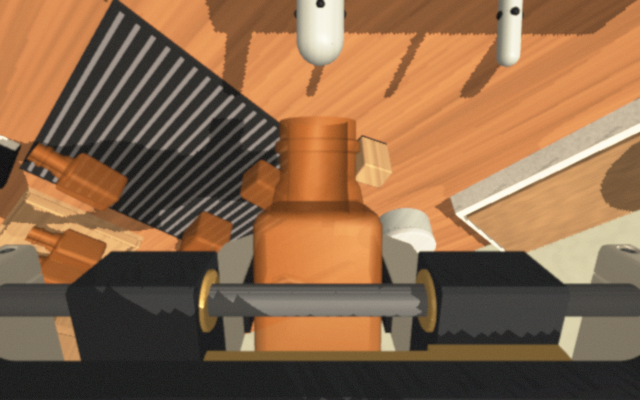

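View pics/s22.png

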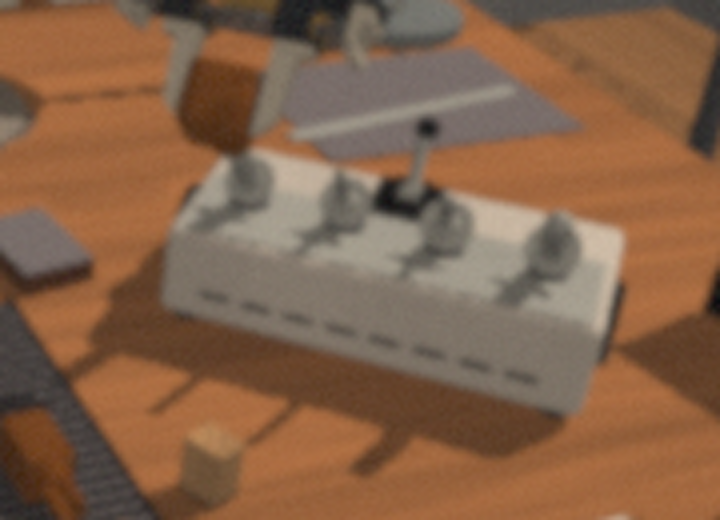

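Run:
```python
from kin import *
c=bot.calibration('wrist')
print(proj(c,W(0,-120,120)+75*U),proj(c,W(0,-40,120)+75*U))
o=bot.get_obs();M=R.from_euler('xyz',o['tcp_rot']).as_matrix()
print(M.T@(W(0,-120,120)+75*U-o['tool_pos']))
```

```text
[321.4983309   63.60602484] [510.51879508  63.85291944]
[87.06630343  1.24458764  3.25045147]
```

```bash
python3 -m inch '[-0.2,0.3,-0.25,0,0,0,-1, -0.5,0.55,-0.6,0,0,0,-1, -0.8,0.85,-1,0,0,0,-1, -1.2,1.2,-1.5,0,0,0,-1, -1.5,1.5,-2,0,0,0,-1]'; python3 -c "
from kin import *
P,M=peg(-120,135,16);print(delta(P,M)); 
cv2.imwrite('pics/w23.png',bot.capture('wrist')[:,:,::-1])"
```

```text
time: 28.95
tool_pos: [496.7, 92.8, 201.2]
tcp_rot: [-3.139, 0.557, 2.415]
contact_force: [1.3, 0.7, -0.5]
grip_width: 49.7
(array([ 0.04, -0.03,  0.07]), array([ 0. , -0.2,  0. ]))
```

View pics/w23.png

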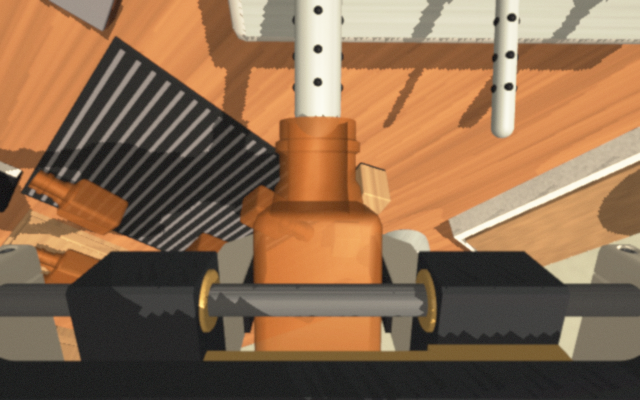

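```bash
python3 -m inch '[-0.3,0.28,-0.4,0,0,0,-1, -0.6,0.55,-0.8,0,0,0,-1, -0.9,0.8,-1.2,0,0,0,-1, -1.2,1.1,-1.6,0,0,0,-1, -1.4,1.3,-1.9,0,0,0,-1]'; python3 -c "
from kin import *
P,M=peg(-120,108,16);print(delta(P,M)); 
cv2.imwrite('pics/w24.png',bot.capture('wrist')[:,:,::-1])"
```

```text
time: 29.5
tool_pos: [481.7, 106.2, 180.9]
tcp_rot: [-3.138, 0.555, 2.416]
contact_force: [-0.2, -0.4, -0.7]
grip_width: 49.6
(array([ 0.13, -0.1 ,  0.19]), array([ 0. , -0.3, -0. ]))
```

View pics/w24.png

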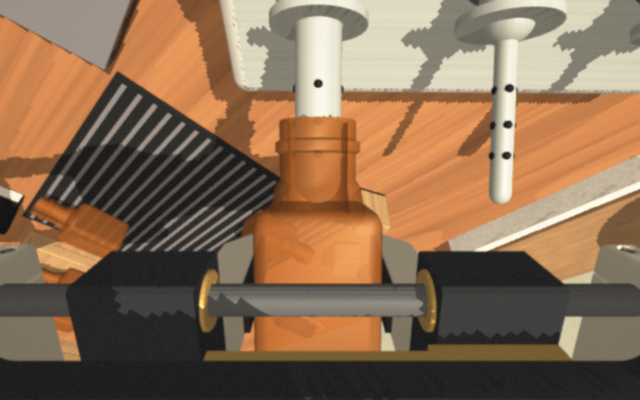

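```bash
python3 -m inch '[-0.4,0.36,-0.53,0,0,0,-1, -0.8,0.7,-1.05,0,0,0,-1, -1.2,1.05,-1.6,0,0,0,-1, -1.6,1.4,-2.1,0,0,0,-1, -1.75,1.57,-2.35,0,0,0,-1]'; python3 -c "
from kin import *
P,M=peg(-120,68,16);print(delta(P,M)); 
cv2.imwrite('pics/w25.png',bot.capture('wrist')[:,:,::-1])"
```

```text
time: 30.05
tool_pos: [463.2, 122.3, 156.3]
tcp_rot: [-3.136, 0.554, 2.417]
contact_force: [-0.2, 0.2, -2.2]
grip_width: 49.7
(array([-0.14,  0.17, -0.18]), array([ 0.1, -0.4, -0. ]))
```

View pics/w25.png

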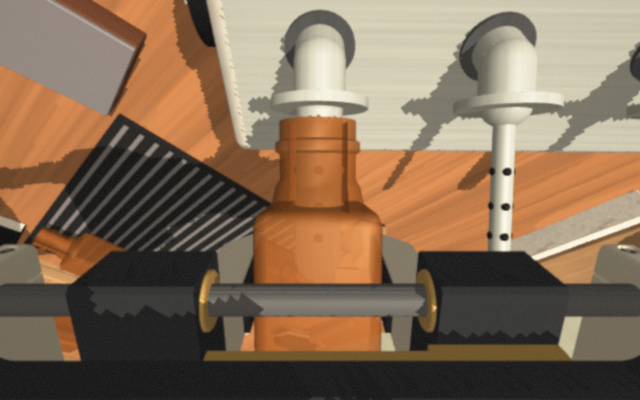

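```bash
python3 -m inch '[-0.08,0.07,-0.1,0,0,0,-1, -0.16,0.15,-0.2,0,0,0,-1, -0.2,0.2,-0.27,0,0,0,-1, -0.2,0.2,-0.27,0,0,0,-1, -0.2,0.2,-0.27,0,0,0,-1]'; python3 -m inch '[-0.05,0.05,-0.07,0,0,0,-1, -0.1,0.1,-0.14,0,0,0,-1, -0.15,0.14,-0.2,0,0,0,-1, -0.15,0.14,-0.2,0,0,0,-1, -0.15,0.14,-0.2,0,0,0,-1]';python3 -c "
from kin import *
P,M=peg(-120,68,16);print(delta(P,M)); 
i=bot.capture('wrist')[:,:,::-1];cv2.imwrite('pics/w26.png',cv2.resize(i[60:230,220:420],None,fx=3,fy=3))"
```

```text
time: 30.6
tool_pos: [461.2, 124.3, 153.6]
tcp_rot: [-3.136, 0.554, 2.417]
contact_force: [0.3, -0.1, -1.7]
grip_width: 49.8
time: 31.1
tool_pos: [460.6, 125.1, 152.8]
tcp_rot: [-3.136, 0.557, 2.417]
contact_force: [1.7, -4.9, 5.8]
grip_width: 50.1
(array([ 0.12, -0.11,  0.17]), array([ 0.1, -0.2, -0. ]))
```

View pics/w26.png

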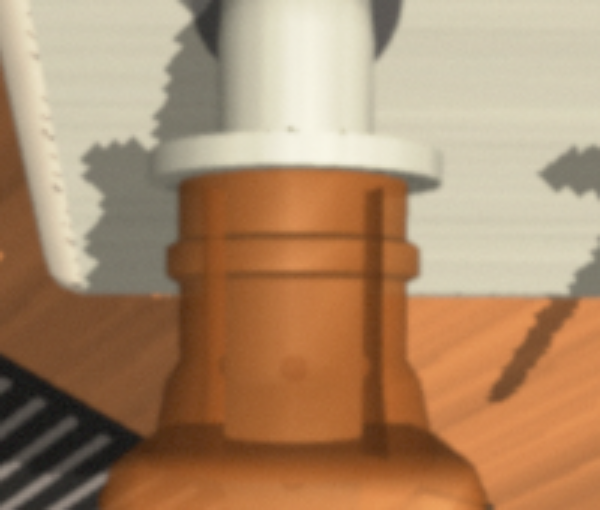

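```bash
python3 -m inch '[0,0,0,0,0,0,0, 0,0,0,0,0,0,0.4,  0,0,0,0,0,0,0.4,  0,0,0,0,0,0,0.4, -0.4,0.35,0.85,0,0,0,0.4]';python3 -m inch '[-0.8,0.7,1.7,0,0,0,0.4, -2,1.7,4.2,0,0,0,0.4,  -3,2.6,6.4,0,0,0,0.4,  -4,3.5,8.5,0,0,0,0.4, -4.4,3.9,9.4,0,0,0,0.4]'; python3 -c "
from kin import *
cv2.imwrite('pics/w27.png',bot.capture('wrist')[:,:,::-1])
t=bot.capture('top')[:,:,::-1];cv2.imwrite('pics/t27.png',t)"
```

```text
time: 31.65
tool_pos: [456.1, 128.2, 160.7]
tcp_rot: [-3.134, 0.556, 2.418]
contact_force: [-0.2, 0.9, -0.6]
grip_width: 63.9
time: 32.15
tool_pos: [411.8, 168.5, 256.9]
tcp_rot: [-3.138, 0.557, 2.417]
contact_force: [0.5, 0.4, 0.0]
grip_width: 64.1
```

View pics/w27.png

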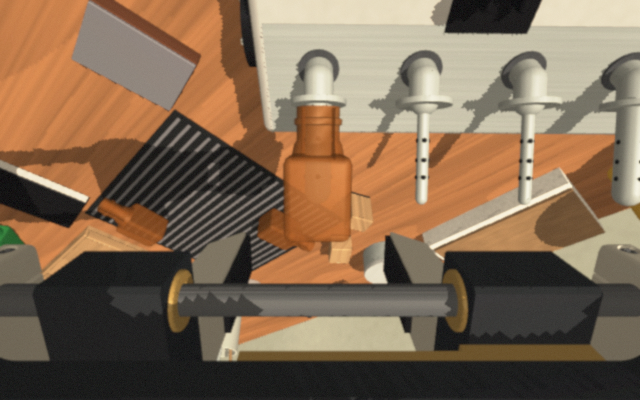

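View pics/t27.png

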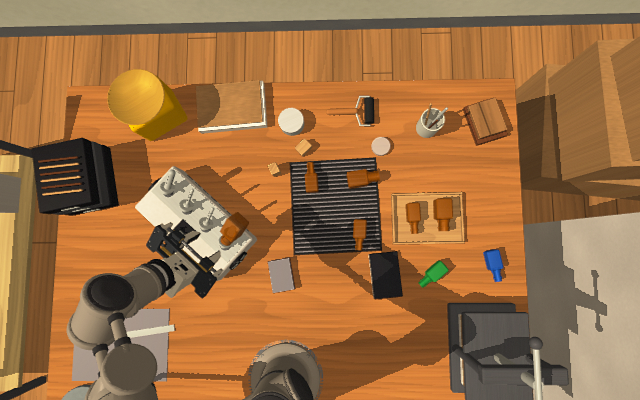

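```bash
python3 -c "
from kin import *
print(delta([457,-234,230],Mt(0,0)),ik([457,-234,200],Mt(0,0)))"
```

```text
(array([  4.49, -40.21,  -2.59]), array([11.8, 30.4, 40.5])) (array([-6.22588563e-01,  3.44494027e-01,  1.59819148e+00, -1.12766330e-10,
        1.19890714e+00, -2.19338489e+00]), np.float64(6.681047602592731e-20))
```

```bash
python3 -m inch '[0,-3,3,1.3,3.3,4.5,0.2, 0.5,-7.5,5,2.6,6.7,9,0.2, 1,-12,5,3.9,10,13.5,0.2, 1.5,-16.5,5,5.2,13.4,18,0.2, 2,-21,5,6.5,16.7,22.3,0.2]'; python3 -m inch '[0.6,-4.5,-1,1,2.7,3.6,0.2, 1.2,-9,-2,2.1,5.5,7.3,0.2, 1.8,-13.5,-4,3.2,8.2,10.9,0.2, 2.5,-18,-6,4.2,11,14.5,0.2, 2.5,-19.2,-7,5.3,13.7,18.2,0.2]';python3 -m inch '[0,0,0,0,0,0,0.2, 0,0,0,0,0,0,0.2, 0,0,0,0,0,0,0.2, 0,0,0,0,0,0,0.2, 0,0,0,0,0,0,0.2]';python3 -c "
from kin import *
print(delta([457,-234,200],Mt(0,0)))
cv2.imwrite('pics/w28.png',bot.capture('wrist')[:,:,::-1])"
```

```text
time: 32.75
tool_pos: [424.0, 30.4, 300.1]
tcp_rot: [-3.076, 0.296, 2.758]
contact_force: [0.4, 0.7, -0.4]
grip_width: 55.0
time: 33.25
tool_pos: [448.1, -165.7, 227.3]
tcp_rot: [-3.114, 0.038, 3.069]
contact_force: [-0.6, 0.0, 0.4]
grip_width: 55.1
time: 33.75
tool_pos: [448.3, -164.7, 228.2]
tcp_rot: [-3.114, 0.04, 3.071]
contact_force: [-0.2, 0.3, -0.1]
grip_width: 55.1
(array([ 0.87, -6.93, -2.82]), array([1.7, 2.2, 4.1]))
```

View pics/w28.png

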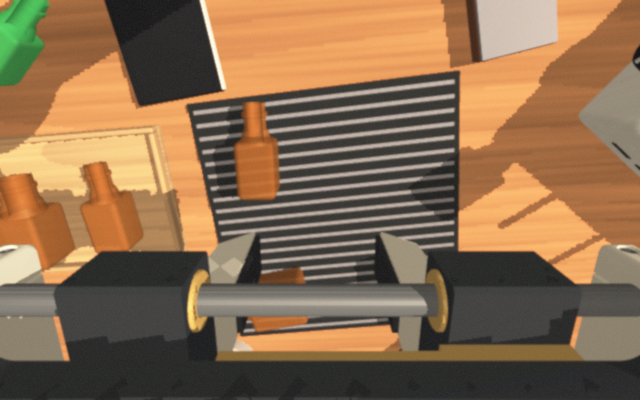

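```bash
python3 -m inch '[0.3,-2.5,-1,0.5,0.7,1.3,0.2, 0.6,-5,-2,1.1,1.4,2.7,0.2, 0.9,-6.9,-2.8,1.7,2.2,4.1,0.2, 0.9,-6.9,-2.8,1.7,2.2,4.1,0.2, 0.9,-6.9,-2.8,1.7,2.2,4.1,0.2]';python3 -m inch '[0,0,0,0,0,0,0.2, 0,0,0,0,0,0,0.2, 0,0,0,0,0,0,0.2, 0,0,0,0,0,0,0.2, 0,0,0,0,0,0,0.2]';python3 -c "
from kin import *
print(delta([457,-234,200],Mt(0,0)))
i=bot.capture('wrist')[:,:,::-1]
cv2.imwrite('pics/w29.png',i);cv2.imwrite('pics/z8.png',cv2.resize(i[80:230,250:410],None,fx=4,fy=4,interpolation=cv2.INTER_CUBIC))"
```

```text
time: 34.3
tool_pos: [457.2, -233.3, 200.2]
tcp_rot: [3.141, 0.0, 3.141]
contact_force: [-0.9, 0.3, -0.2]
grip_width: 55.2
time: 34.8
tool_pos: [457.2, -233.1, 200.3]
tcp_rot: [3.141, 0.001, 3.141]
contact_force: [-0.7, 0.1, 0.2]
grip_width: 55.0
(array([-0.02, -0.09, -0.03]), array([-0.,  0.,  0.]))
```

View pics/z8.png

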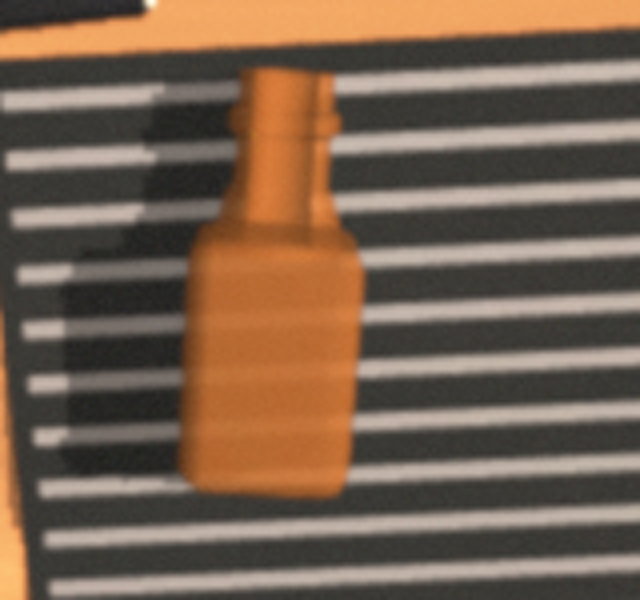

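Run:
```python
from kin import *
w=bot.calibration('wrist')
b=onz(w,(315.6,202.7),44)[:2];t=onz(w,(319.4,141.2),44)[:2];n=onz(w,(322.5,98),35)[:2]
print(b,t,n,np.linalg.norm(t-b))
v=n-b;beta=np.degrees(np.arctan2(v[1],v[0]));v2=t-b;print(beta,np.degrees(np.arctan2(v2[1],v2[0])))
b1=np.mean([beta,np.degrees(np.arctan2(v2[1],v2[0]))]);d=np.array([np.cos(np.radians(b1)),np.sin(np.radians(b1))])
C=b+30*d;print(C)
M=Mt(b1-180,-13);g=np.array([C[0],C[1],24])-5*M[:,2];P=g+18.8*M[:,2]
print(b1,P,delta(P-100*M[:,2],M),delta(P,M))
```

```text
[ 483.97943418 -234.80156213] [ 427.09711753 -231.38598982] [ 390.8300263 -228.6964523] 56.98477061140951
176.25013775493343 176.56372671012343
[ 454.03840463 -232.9214691 ]
176.40693223252845 [ 450.9401822  -232.72692181   10.55369311] (array([ 1.62, -0.1 , -9.23]), array([ 0.4, 13. , -3.5])) (array([ -0.62,   0.04, -18.97]), array([ 0.4, 13. , -3.5]))
```

```bash
python3 -m inch '[0.5,0,-2.5,0.1,4.3,-1.2,0.25, 1,0,-5,0.3,8.7,-2.3,0.25, 1.7,-0.1,-8,0.4,13,-3.5,0.25, 1.7,-0.1,-9.2,0.4,13,-3.5,0.25, 1.7,-0.1,-9.2,0.4,13,-3.5,0.25]';python3 -c "
from kin import *
M=Mt(-3.6,-13);P=np.array([452,-232.7,10.6]);print(delta(P,M))
cv2.imwrite('pics/w30.png',bot.capture('wrist')[:,:,::-1])"
```

```text
time: 35.35
tool_pos: [473.3, -233.4, 106.2]
tcp_rot: [3.139, -0.23, 3.081]
contact_force: [0.1, -0.1, 0.2]
grip_width: 57.4
(array([-2.13,  0.07, -9.56]), array([-0.2, -0.1, -0.1]))
```

View pics/w30.png

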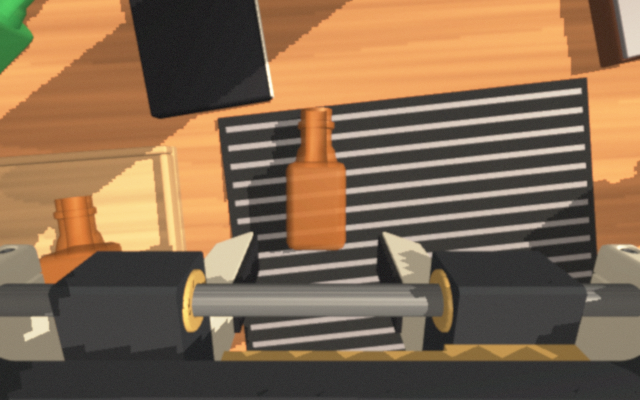

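```bash
python3 -m inch '[-0.6,0,-2.5,0,0,0,0.25, -1.2,0,-5,0,0,0,0.25, -1.7,0.1,-7.5,0,0,0,0.25, -2.1,0.1,-9.3,0,0,0,0.25, -2.1,0.1,-9.5,0,0,0,0.25]'; python3 -m inch '[0,0,0,0,0,0,0.1, 0,0,0,0,0,0,-0.2, 0,0,0,0,0,0,-1, 0,0,0,0,0,0,-1, 0,0,0,0,0,0,-1]'; python3 -c "
from kin import *
M=Mt(-3.6,-13);P=np.array([452,-232.7,10.6]);print(delta(P,M))
cv2.imwrite('pics/w31.png',bot.capture('wrist')[:,:,::-1])"
```

```text
time: 35.9
tool_pos: [451.5, -232.9, 13.4]
tcp_rot: [3.14, -0.227, 3.08]
contact_force: [0.1, 0.2, 0.1]
grip_width: 57.5
time: 36.4
tool_pos: [452.4, -233.5, 15.0]
tcp_rot: [3.141, -0.225, 3.08]
contact_force: [-1.0, 0.6, 8.7]
grip_width: 39.7
(array([-0.04,  0.08, -0.44]), array([-0. ,  0.1, -0. ]))
```

View pics/w31.png

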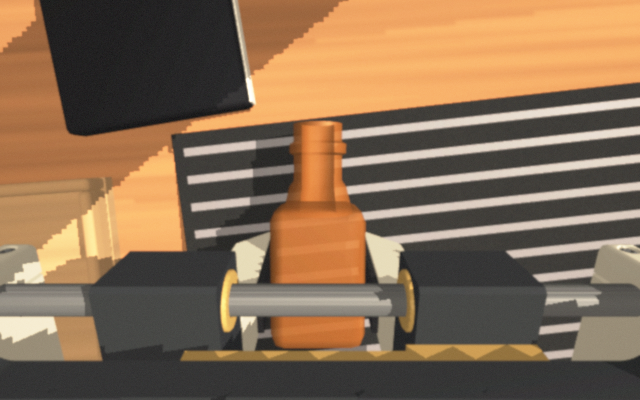

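```bash
python3 -m inch '[0,0,2,0,0,0,-1, 0,0,6,0,0,0,-1, 0,0,11,0,0,0,-1, 0,0,16,0,0,0,-1, 0,0,21,0,0,0,-1]'; python3 -c "
from kin import *
P,M=peg(-40,163,9.2);print(P,delta(P+[0,0,70],M)); 
i=bot.capture('wrist')[:,:,::-1]
cv2.imwrite('pics/w32.png',i)"
```

```text
time: 36.95
tool_pos: [452.2, -233.1, 227.4]
tcp_rot: [3.141, -0.224, 3.08]
contact_force: [0.4, -0.5, -1.5]
grip_width: 40.0
[562.48716526 141.41791375 227.45636285] (array([11.03, 37.46,  7.  ]), array([-17.6, -42.1, -36.2]))
```

View pics/w32.png

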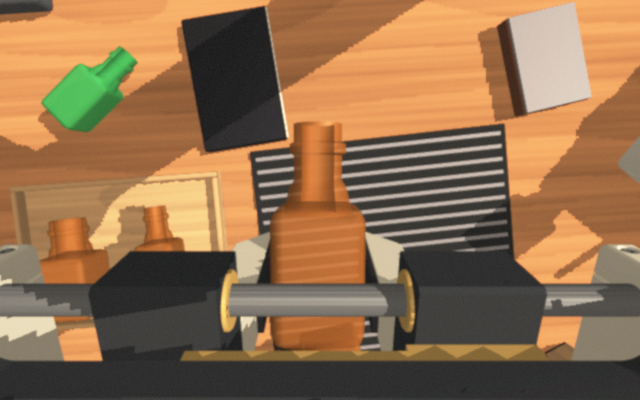

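```bash
python3 -m inch '[1.1,3.75,1.5,-1.8,-4.2,-3.6,-1, 2.2,7.5,3,-3.5,-8.4,-7.2,-1, 3.3,11.2,4.5,-5.3,-12.6,-10.9,-1, 4.4,15,6,-7,-16.8,-14.5,-1, 5.5,18.7,7,-8.8,-21,-18.1,-1]';python3 -m inch '[1.1,3.75,0,-1.8,-4.2,-3.6,-1, 2.2,7.5,0,-3.5,-8.4,-7.2,-1, 3.3,11.2,0,-5.3,-12.6,-10.9,-1, 4.4,15,0,-7,-16.8,-14.5,-1, 5.5,18.7,0,-8.8,-21,-18.1,-1]'; python3 -m inch '[0,0,0,0,0,0,-1, 0,0,0,0,0,0,-1, 0,0,0,0,0,0,-1, 0,0,0,0,0,0,-1, 0,0,0,0,0,0,-1]'; python3 -c "
from kin import *
P,M=peg(-40,163,9.2);print(delta(P,M))"
```

```text
time: 37.5
tool_pos: [510.2, -46.5, 307.5]
tcp_rot: [-3.069, 0.183, 2.754]
contact_force: [1.8, -0.1, -1.1]
grip_width: 39.3
time: 38.0
tool_pos: [565.2, 142.2, 308.3]
tcp_rot: [3.141, 0.577, 2.403]
contact_force: [0.4, -0.7, -1.4]
grip_width: 39.6
time: 38.5
tool_pos: [565.3, 140.6, 308.8]
tcp_rot: [3.141, 0.578, 2.401]
contact_force: [1.4, 0.3, -0.6]
grip_width: 39.9
(array([-0.28,  0.08, -8.13]), array([0.7, 0.8, 0.7]))
```

```bash
python3 -m inch '[-0.1,0,-2,0.2,0.2,0.2,-1, -0.2,0.1,-4,0.4,0.5,0.4,-1, -0.3,0.1,-6,0.7,0.8,0.7,-1, -0.3,0.1,-7.8,0.7,0.8,0.7,-1, -0.3,0.1,-8.1,0.7,0.8,0.7,-1]';python3 -m inch '[0,0,0,0,0,0,-1, 0,0,0,0,0,0,-1, 0,0,0,0,0,0,-1, 0,0,0,0,0,0,-1, 0,0,0,0,0,0,-1]'; python3 -c "
from kin import *
P,M=peg(-40,163,9.2);print(delta(P,M));c=bot.calibration('wrist')
print(proj(c,W(0,-40,120)+75*U))
cv2.imwrite('pics/w33.png',bot.capture('wrist')[:,:,::-1])"
```

```text
time: 39.0
tool_pos: [561.4, 140.1, 225.8]
tcp_rot: [-3.138, 0.557, 2.413]
contact_force: [-0.5, -1.2, -1.0]
grip_width: 39.8
time: 39.5
tool_pos: [561.6, 140.2, 226.4]
tcp_rot: [-3.139, 0.557, 2.413]
contact_force: [0.2, -0.4, -1.4]
grip_width: 39.9
(array([0.09, 0.12, 0.11]), array([ 0. , -0.1,  0.1]))
[321.82709478  68.67813881]
```

View pics/w33.png

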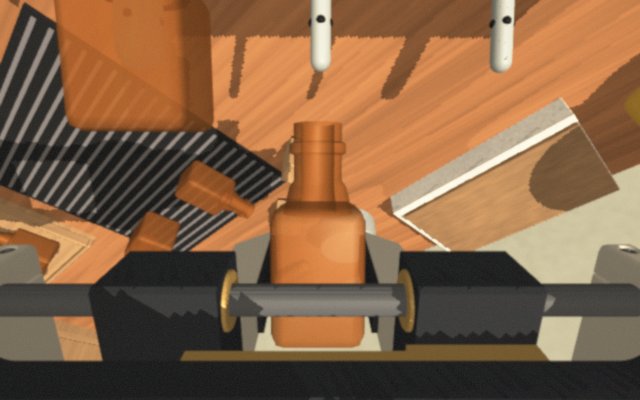

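```bash
python3 -m inch '[-0.2,0.3,-0.25,0,0,0,-1, -0.5,0.55,-0.6,0,0,0,-1, -0.8,0.85,-1,0,0,0,-1, -1.2,1.2,-1.5,0,0,0,-1, -1.5,1.5,-2,0,0,0,-1]'; python3 -c "
from kin import *
P,M=peg(-40,133,9.2);print(delta(P,M)); 
cv2.imwrite('pics/w34.png',bot.capture('wrist')[:,:,::-1])"
```

```text
time: 40.05
tool_pos: [546.0, 155.6, 205.6]
tcp_rot: [-3.138, 0.557, 2.414]
contact_force: [-0.5, -0.2, -2.1]
grip_width: 40.1
(array([ 0.07, -0.01,  0.07]), array([ 0.1, -0.2,  0.1]))
```

View pics/w34.png

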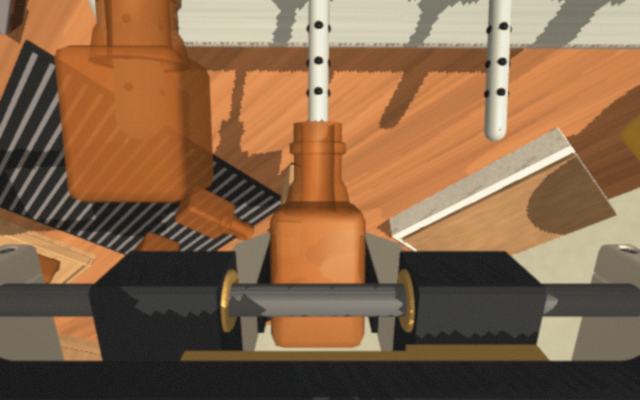

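```bash
python3 -m inch '[-0.2,0.18,-0.27,0,0,0,-1, -0.4,0.36,-0.54,0,0,0,-1, -0.6,0.54,-0.8,0,0,0,-1, -0.8,0.72,-1.07,0,0,0,-1, -0.9,0.8,-1.2,0,0,0,-1]'; python3 -c "
from kin import *
i=bot.capture('wrist')[:,:,::-1]
cv2.imwrite('pics/w35.png',cv2.resize(i[60:260,200:440],None,fx=3,fy=3,interpolation=cv2.INTER_CUBIC))"
```

```text
time: 40.6
tool_pos: [536.0, 163.9, 192.3]
tcp_rot: [-3.137, 0.556, 2.415]
contact_force: [0.2, -0.6, -1.3]
grip_width: 40.1
```

View pics/w35.png

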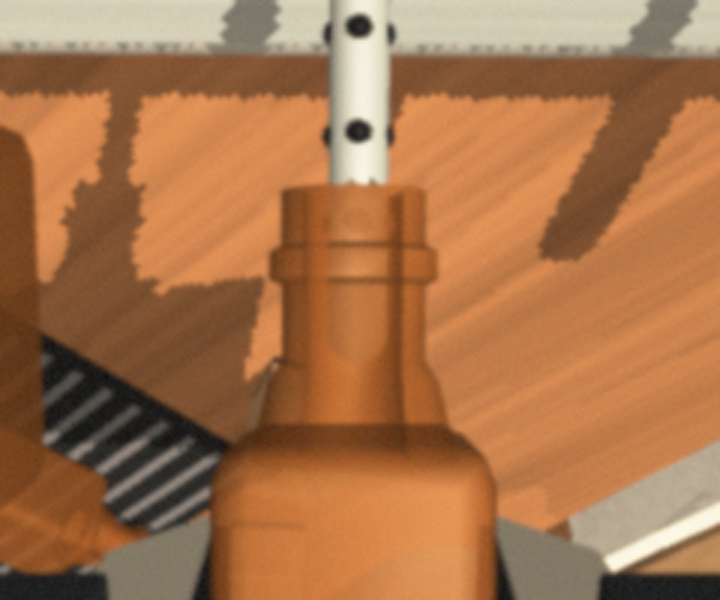

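```bash
python3 -m inch '[-0.3,0.27,-0.4,0,0,0,-1, -0.6,0.54,-0.8,0,0,0,-1, -0.9,0.8,-1.2,0,0,0,-1, -1.1,1,-1.5,0,0,0,-1, -1.3,1.2,-1.8,0,0,0,-1]';python3 -m inch '[-0.2,0.18,-0.27,0,0,0,-1, -0.4,0.36,-0.54,0,0,0,-1, -0.6,0.54,-0.8,0,0,0,-1, -0.8,0.72,-1.07,0,0,0,-1, -0.9,0.8,-1.2,0,0,0,-1]'; python3 -c "
from kin import *
P,M=peg(-40,66,9.2);print(delta(P,M))
i=bot.capture('wrist')[:,:,::-1]
cv2.imwrite('pics/w36.png',cv2.resize(i[60:260,200:440],None,fx=3,fy=3,interpolation=cv2.INTER_CUBIC))"
```

```text
time: 41.15
tool_pos: [522.7, 176.2, 173.9]
tcp_rot: [-3.136, 0.556, 2.415]
contact_force: [0.6, -1.1, -1.1]
grip_width: 40.0
time: 41.65
tool_pos: [513.5, 184.4, 161.6]
tcp_rot: [-3.136, 0.556, 2.416]
contact_force: [-0.6, -0.9, -1.8]
grip_width: 40.1
(array([-0.22,  0.27, -0.27]), array([ 0.1, -0.3,  0.1]))
```

View pics/w36.png

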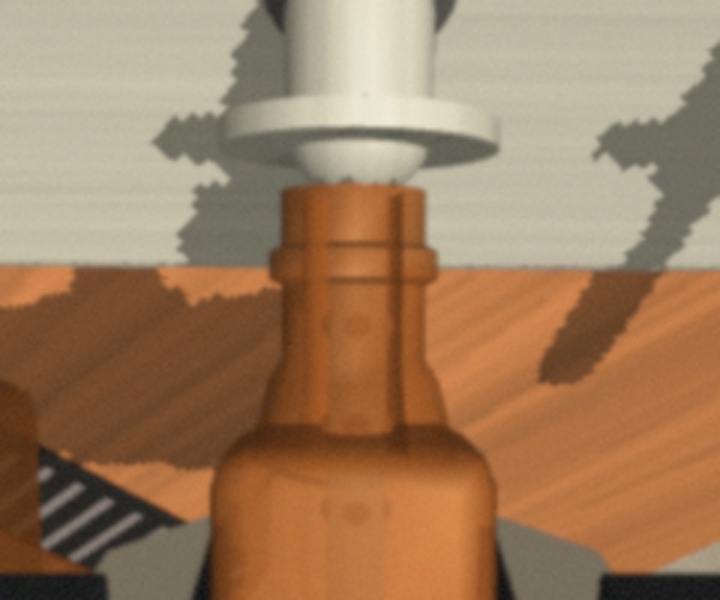

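```bash
python3 -m inch '[-0.08,0.07,-0.1,0,0,0,-1, -0.16,0.15,-0.2,0,0,0,-1, -0.22,0.2,-0.3,0,0,0,-1, -0.22,0.2,-0.3,0,0,0,-1, -0.22,0.2,-0.3,0,0,0,-1]'; python3 -m inch '[-0.05,0.05,-0.07,0,0,0,-1, -0.1,0.1,-0.14,0,0,0,-1, -0.15,0.14,-0.2,0,0,0,-1, -0.15,0.14,-0.2,0,0,0,-1, -0.15,0.14,-0.2,0,0,0,-1]';python3 -c "
from kin import *
P,M=peg(-40,66,9.2);print(delta(P,M))
i=bot.capture('wrist')[:,:,::-1]
cv2.imwrite('pics/w37.png',cv2.resize(i[60:260,200:440],None,fx=3,fy=3,interpolation=cv2.INTER_CUBIC))"
```

```text
time: 42.2
tool_pos: [511.2, 186.3, 158.5]
tcp_rot: [-3.136, 0.555, 2.416]
contact_force: [0.7, -0.3, -0.8]
grip_width: 39.7
time: 42.7
tool_pos: [510.2, 187.4, 157.2]
tcp_rot: [-3.136, 0.557, 2.416]
contact_force: [3.2, -3.8, 4.7]
grip_width: 39.4
(array([ 0.1 , -0.04,  0.16]), array([ 0.1, -0.2,  0.1]))
```

View pics/w37.png

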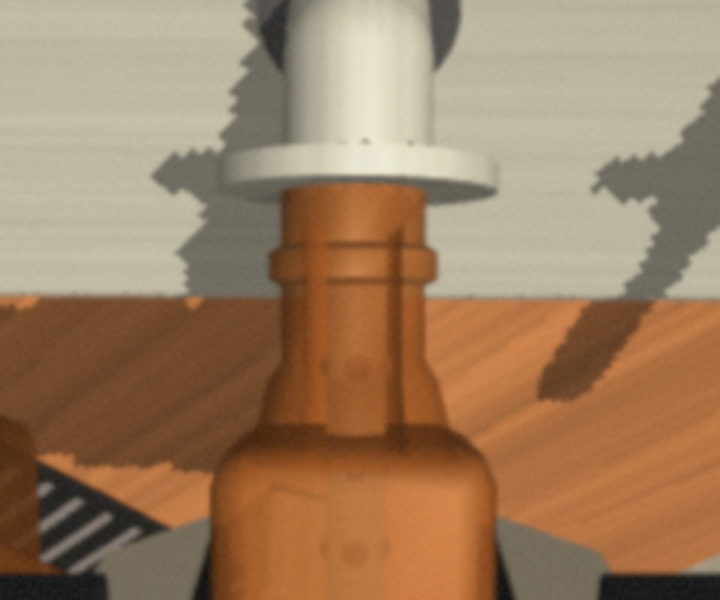

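Seated on the collar. Release and back off.

```bash
python3 -m inch '[0,0,0,0,0,0,-0.1, 0,0,0,0,0,0,0.15,  0,0,0,0,0,0,0.15,  0,0,0,0,0,0,0.15, -0.4,0.35,0.85,0,0,0,0.15]';python3 -m inch '[-0.8,0.7,1.7,0,0,0,0.15, -2,1.7,4.2,0,0,0,0.15,  -3,2.6,6.4,0,0,0,0.15,  -4,3.5,8.5,0,0,0,0.15, -4.4,3.9,9.8,0,0,0,0.15]'; python3 -c "
from kin import *
cv2.imwrite('pics/w38.png',bot.capture('wrist')[:,:,::-1])
cv2.imwrite('pics/t38.png',bot.capture('top')[:,:,::-1])
print(delta([538,-60,250],Mt(180,0)),delta([538,-60,250],Mt(90,0)))
for az in (180,90):print(ik([538,-80,200],Mt(az,0)))"
```

```text
time: 43.25
tool_pos: [505.6, 190.5, 164.8]
tcp_rot: [-3.134, 0.556, 2.416]
contact_force: [-1.4, 0.4, -0.2]
grip_width: 52.7
time: 43.75
tool_pos: [460.9, 230.8, 265.1]
tcp_rot: [-3.137, 0.556, 2.416]
contact_force: [-0.1, 0.2, -0.1]
grip_width: 53.0
(array([  7.63, -29.09,  -1.53]), array([  38.2,  -14.7, -133.9])) (array([  7.63, -29.09,  -1.53]), array([-16.2,  36.5, 127.5]))
(array([-2.88546268e-01,  3.98834978e-01,  1.51441820e+00, -1.00249174e-10,
        1.22833947e+00,  1.28225006e+00]), np.float64(1.2789839074089245e-19))
(array([-2.88546268e-01,  3.98834978e-01,  1.51441820e+00,  5.51812625e-13,
        1.22833947e+00,  2.85304639e+00]), np.float64(6.712298139656944e-23))
```

View pics/w38.png

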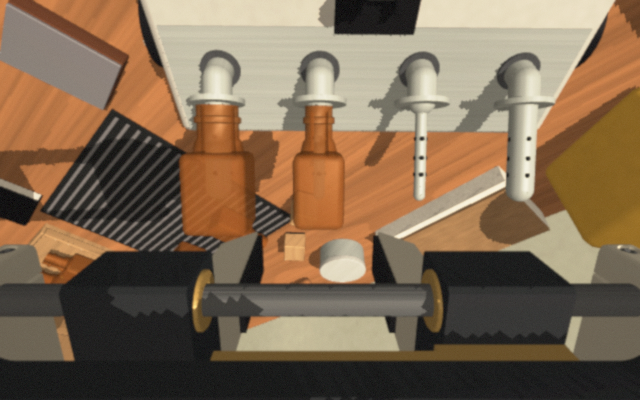

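View pics/t38.png

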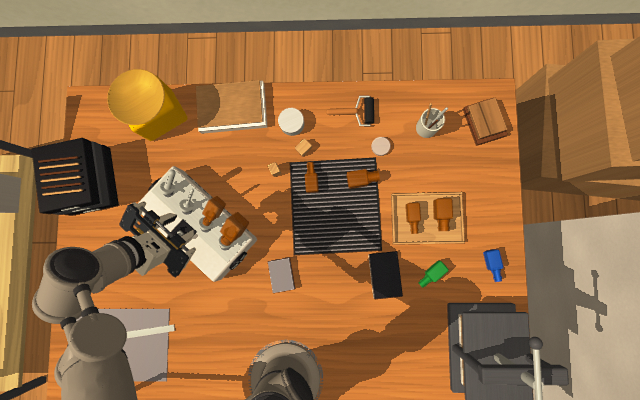

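Run:
```python
from kin import *
t=bot.calibration('top');i=cv2.imread('pics/t38.png')
for p in ((312,182),(312,163),(362,178)): print(onz(t,p,30))
cv2.imwrite("pics/z9.png",cv2.resize(i[150:260,280:480],None,fx=4,fy=4,interpolation=cv2.INTER_CUBIC))
print(delta([585,-55,270],Mt(180,0)),ik([585,-55,200],Mt(180,0)))
```

```text
[604.5569833  -85.37806902  30.        ]
[665.57657921 -85.53476821  30.        ]
[ 615.64426888 -243.2073029    30.        ]
(array([ 12.33, -28.59,   0.47]), array([  38.2,  -14.7, -133.9])) (array([-2.24135630e-01,  4.77624975e-01,  1.38672646e+00,  1.09440852e-10,
        1.27724122e+00,  1.34666070e+00]), np.float64(2.054486422221164e-18))
```

```bash
python3 -m inch '[0.3,-0.5,3,1.9,-0.7,-6.7,0.2, 1,-2,5,3.8,-1.5,-13.4,0.2, 1.8,-4,6,5.7,-2.2,-20.1,0.2, 2.6,-6,6,7.6,-2.9,-26.8,0.2, 3.5,-8,6,9.5,-3.7,-33.5,0.2]';python3 -m inch '[0.7,-1.6,0,1.9,-0.7,-6.7,0.2, 1.4,-3.2,0,3.8,-1.5,-13.4,0.2, 2.1,-4.8,0,5.7,-2.2,-20.1,0.2, 2.8,-6.4,0,7.6,-2.9,-26.8,0.2, 3.5,-8,0,9.5,-3.7,-33.5,0.2]';python3 -m inch '[0.7,-1.6,0,1.9,-0.7,-6.7,0.2, 1.4,-3.2,0,3.8,-1.5,-13.4,0.2, 2.1,-4.8,0,5.7,-2.2,-20.1,0.2, 2.8,-6.4,0,7.6,-2.9,-26.8,0.2, 3.5,-8,0,9.5,-3.7,-33.5,0.2]';python3 -c "
from kin import *
print(delta([602,-85,200],Mt(180,0)))"
```

```text
time: 44.35
tool_pos: [496.8, 150.1, 324.9]
tcp_rot: [2.989, 0.444, 1.75]
contact_force: [0.2, 0.9, -0.3]
grip_width: 55.4
time: 44.85
tool_pos: [531.8, 69.3, 323.9]
tcp_rot: [2.945, 0.273, 1.143]
contact_force: [-0.6, 0.1, -0.0]
grip_width: 55.1
time: 45.35
tool_pos: [566.9, -11.6, 322.9]
tcp_rot: [3.007, 0.108, 0.563]
contact_force: [0.5, -0.6, 0.0]
grip_width: 55.5
(array([  3.51,  -7.34, -12.29]), array([  9.3,  -3.9, -32.6]))
```

```bash
python3 -m inch '[0.8,-1.6,-2,1.9,-0.8,-6.5,0.2, 1.6,-3.2,-4,3.8,-1.6,-13,0.2, 2.4,-4.8,-7,5.6,-2.4,-19.5,0.2, 3.2,-6.4,-10,7.5,-3.1,-26,0.2, 3.5,-7.3,-12.3,9.3,-3.9,-32.6,0.2]';python3 -m inch '[0,0,0,0,0,0,0.2, 0,0,0,0,0,0,0.2, 0,0,0,0,0,0,0.2, 0,0,0,0,0,0,0.2, 0,0,0,0,0,0,0.2]';python3 -c "
from kin import *
print(delta([602,-85,200],Mt(180,0)))
i=bot.capture('wrist')[:,:,::-1]
cv2.imwrite('pics/w39.png',i);cv2.imwrite('pics/z10.png',cv2.resize(i[80:230,250:410],None,fx=4,fy=4,interpolation=cv2.INTER_CUBIC))"
```

```text
time: 45.85
tool_pos: [601.5, -86.0, 196.8]
tcp_rot: [-3.139, 0.002, -0.007]
contact_force: [0.2, 0.1, 0.1]
grip_width: 55.3
time: 46.35
tool_pos: [601.9, -85.3, 198.1]
tcp_rot: [-3.14, -0.0, -0.005]
contact_force: [0.9, 0.1, 0.7]
grip_width: 54.8
(array([0.01, 0.03, 0.19]), array([-0.1,  0. ,  0.3]))
```

View pics/w39.png

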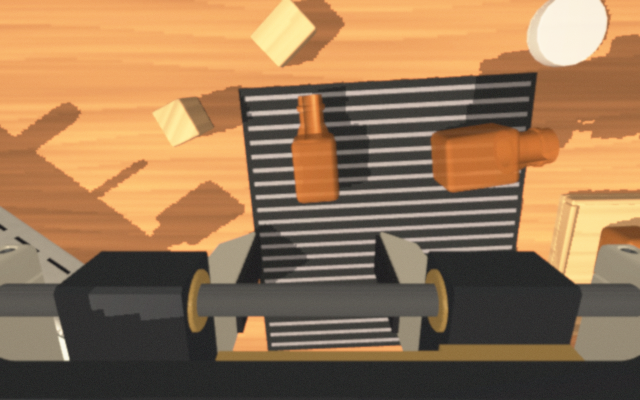

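View pics/z10.png

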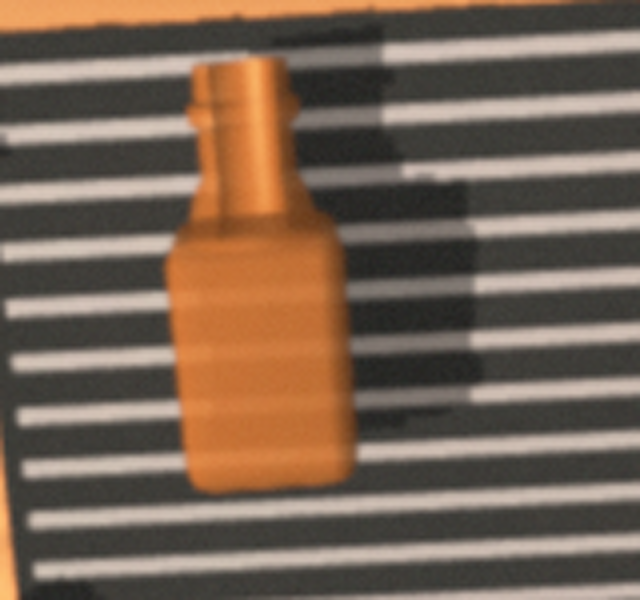

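```bash
cat > gr.py <<'E'
from kin import *
import sys
# args: bu bv tu tv nu nv zc half   (pixel of body-end mid, body-neck-end mid, neck end)
a=list(map(float,sys.argv[1:9]));zc,half=a[6],a[7];ztop=4+2*half
w=bot.calibration('wrist')
b=onz(w,a[0:2],ztop)[:2];t=onz(w,a[2:4],ztop)[:2];n=onz(w,a[4:6],zc+ (11 if half==20 else 16))[:2]
an=[np.degrees(np.arctan2(*(x-b)[::-1])) for x in (t,n)];print(b,t,n,np.linalg.norm(t-b),an)
be=an[0]*.4+an[1]*.6;d=np.array([np.cos(np.radians(be)),np.sin(np.radians(be))])
L=30 if half==20 else 32
C=b+(L-.5)*d
M=Mt(be-180,-13);g=np.array([*C,zc])-(5 if half==20 else 1)*M[:,2];P=g+18.8*M[:,2]
print('beta',be,'C',C,'P',P);print(delta(P-100*M[:,2],M),delta(P,M));np.savez('grasp.npz',P=P,M=M)
E
python3 gr.py 318 202 314 140 310 95.5 24 20
```

```text
[575.09465589 -85.84877414] [631.91772608 -82.60494312] [668.96744554 -79.3396548 ] 56.91558437818624 [np.float64(3.2672702244768006), np.float64(3.9665283088825642)]
beta 3.686825075120259 C [604.5336036  -83.95184036] P [607.63150354 -83.75222347  10.55369311]
(array([-1.66,  0.01, -8.98]), array([  0.3, -13. ,   3.9])) (array([  0.58,   0.16, -18.73]), array([  0.3, -13. ,   3.9]))
```

```bash
python3 -m inch '[-0.5,0,-2.5,0.1,-4.3,1.3,0.25, -1,0,-5,0.2,-8.7,2.6,0.25, -1.7,0,-8,0.3,-13,3.9,0.25, -1.7,0,-9,0.3,-13,3.9,0.25, -1.7,0,-9,0.3,-13,3.9,0.25]';python3 -c "
from kin import *
g=np.load('grasp.npz');print(delta(g['P'],g['M']))
cv2.imwrite('pics/w40.png',bot.capture('wrist')[:,:,::-1])"
```

```text
time: 46.9
tool_pos: [584.7, -85.2, 107.5]
tcp_rot: [-3.14, -0.224, 0.063]
contact_force: [0.5, -0.4, 1.3]
grip_width: 57.4
(array([ 2.29,  0.14, -9.69]), array([-0.1, -0.2,  0.1]))
```

View pics/w40.png

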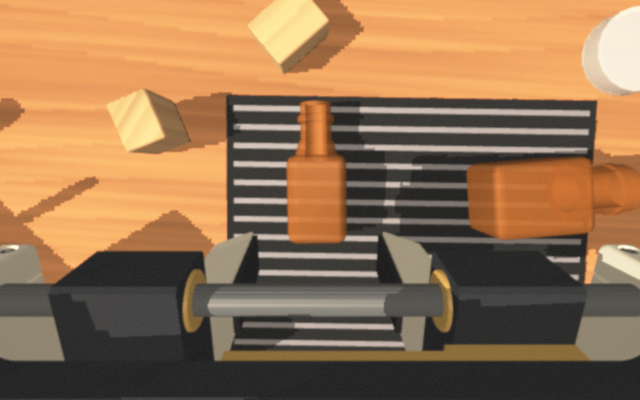

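```bash
python3 -m inch '[0.6,0,-2.5,0,0,0,0.25, 1.2,0.1,-5,0,0,0,0.25, 1.8,0.1,-7.5,0,0,0,0.25, 2.3,0.1,-9.3,0,0,0,0.25, 2.3,0.1,-9.6,0,0,0,0.25]'; python3 -m inch '[0,0,0,0,0,0,0.1, 0,0,0,0,0,0,-0.2, 0,0,0,0,0,0,-1, 0,0,0,0,0,0,-1, 0,0,0,0,0,0,-1]'; python3 -c "
from kin import *
g=np.load('grasp.npz');print(delta(g['P'],g['M']))
cv2.imwrite('pics/w41.png',bot.capture('wrist')[:,:,::-1])"
```

```text
time: 47.45
tool_pos: [611.7, -84.7, 12.7]
tcp_rot: [3.141, -0.228, 0.064]
contact_force: [0.2, 1.5, -0.2]
grip_width: 57.0
time: 47.95
tool_pos: [612.8, -84.9, 14.3]
tcp_rot: [3.14, -0.231, 0.064]
contact_force: [0.7, 1.5, 6.7]
grip_width: 40.0
(array([-0.52,  0.12, -0.38]), array([0.1, 0.2, 0. ]))
```

View pics/w41.png

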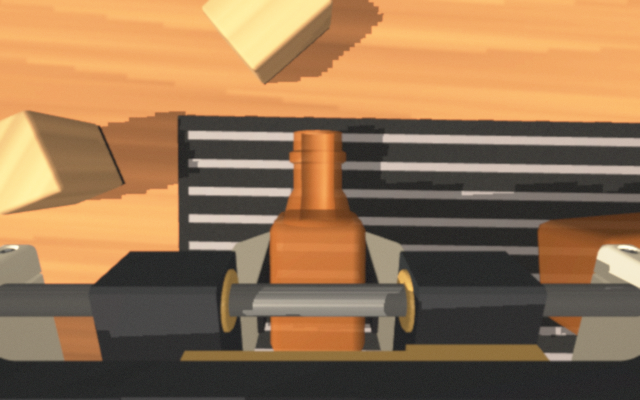

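```bash
python3 -m inch '[0,0,2,0,0,0,-1, 0,0,6,0,0,0,-1, 0,0,11,0,0,0,-1, 0,0,16,0,0,0,-1, 0,0,21,0,0,0,-1]'; python3 -c "
from kin import *
P,M=peg(40,157,10);print(P,delta(P+[0,0,80],M))
o=bot.get_obs();M0=R.from_euler('xyz',o['tcp_rot']);rv=R.from_matrix(M@M0.as_matrix().T).as_rotvec()
P0=o['tool_pos']
for f in (0,.25,.5,.75,1): 
    q,c=ik(P0+f*(P+[0,0,80]-P0),(R.from_rotvec(f*rv)*M0).as_matrix());print(q.round(2),round(c,4))"
```

```text
time: 48.5
tool_pos: [611.9, -84.9, 226.3]
tcp_rot: [3.14, -0.23, 0.064]
contact_force: [0.8, -0.2, -0.8]
grip_width: 39.9
[612.85440247 203.689287   222.53528368] (array([ 0.1 , 28.86,  7.62]), array([-53.7,  18.6, 126.1]))
[-0.3   0.39  1.48  0.09  1.06  1.17] 0.0
[-0.1   0.39  1.41 -0.1   1.15  0.87] 0.0
[ 0.11  0.41  1.36 -0.28  1.21  0.54] 0.0
[ 0.29  0.42  1.33 -0.43  1.23  0.17] 0.0
[ 0.44  0.43  1.32 -0.55  1.21 -0.25] 0.0
```

```bash
python3 -m inch '[0,1.4,1.6,-2.7,0.9,6.3,-1, 0,2.9,3.2,-5.4,1.9,12.6,-1, 0,4.3,4.8,-8.1,2.8,18.9,-1, 0,5.8,6.4,-10.7,3.7,25.2,-1, 0,7.2,7.6,-13.4,4.6,31.5,-1]';python3 -m inch '[0,1.4,0,-2.7,0.9,6.3,-1, 0,2.9,0,-5.4,1.9,12.6,-1, 0,4.3,0,-8.1,2.8,18.9,-1, 0,5.8,0,-10.7,3.7,25.2,-1, 0,7.2,0,-13.4,4.6,31.5,-1]';python3 -m inch '[0,1.4,0,-2.7,0.9,6.3,-1, 0,2.9,0,-5.4,1.9,12.6,-1, 0,4.3,0,-8.1,2.8,18.9,-1, 0,5.8,0,-10.7,3.7,25.2,-1, 0,7.2,0,-13.4,4.6,31.5,-1]';python3 -c "
from kin import *
P,M=peg(40,157,10);print(P,delta(P+[0,0,80],M))"
```

```text
time: 49.0
tool_pos: [611.6, -12.4, 303.4]
tcp_rot: [2.948, -0.074, 0.65]
contact_force: [0.6, -0.5, -1.3]
grip_width: 39.6
time: 49.5
tool_pos: [611.0, 60.1, 303.2]
tcp_rot: [2.873, 0.161, 1.203]
contact_force: [0.6, 0.4, -1.4]
grip_width: 39.9
time: 50.0
tool_pos: [610.5, 132.6, 303.0]
tcp_rot: [2.937, 0.4, 1.778]
contact_force: [0.2, 0.2, -1.6]
grip_width: 39.7
[612.85440247 203.689287   222.53528368] (array([ 0.23,  7.11, -0.05]), array([-13.2,   4.5,  30.8]))
```

```bash
python3 -m inch '[0,1.4,0,-2.7,0.9,6.2,-1, 0.1,2.8,0,-5.3,1.8,12.3,-1, 0.1,4.3,0,-7.9,2.7,18.5,-1, 0.2,5.7,0,-10.6,3.6,24.6,-1, 0.2,7.1,0,-13.2,4.5,30.8,-1]';python3 -m inch '[0,0,0,0,0,0,-1, 0,0,-2,0,0,0,-1, 0,0,-4,0,0,0,-1, 0,0,-6,0,0,0,-1, 0,0,-7.5,0,0,0,-1]';python3 -m inch '[0,0,0,0,0,0,-1, 0,0,0,0,0,0,-1, 0,0,0,0,0,0,-1, 0,0,0,0,0,0,-1, 0,0,0,0,0,0,-1]'; python3 -c "
from kin import *
P,M=peg(40,157,10);print(delta(P,M));c=bot.calibration('wrist')
print(proj(c,W(0,40,120)+75*U))
cv2.imwrite('pics/w42.png',bot.capture('wrist')[:,:,::-1])"
```

```text
time: 50.5
tool_pos: [612.1, 204.0, 302.6]
tcp_rot: [-3.138, 0.559, 2.419]
contact_force: [0.4, -0.4, -0.9]
grip_width: 39.8
time: 51.0
tool_pos: [611.6, 202.9, 226.2]
tcp_rot: [-3.138, 0.558, 2.416]
contact_force: [0.0, 0.3, -0.6]
grip_width: 39.8
time: 51.5
tool_pos: [611.9, 203.1, 227.2]
tcp_rot: [-3.139, 0.558, 2.415]
contact_force: [0.2, -0.5, -0.6]
grip_width: 40.0
(array([ 0.1 ,  0.06, -0.46]), array([ 0.1, -0.1,  0. ]))
[321.18650412  76.4021467 ]
```

View pics/w42.png

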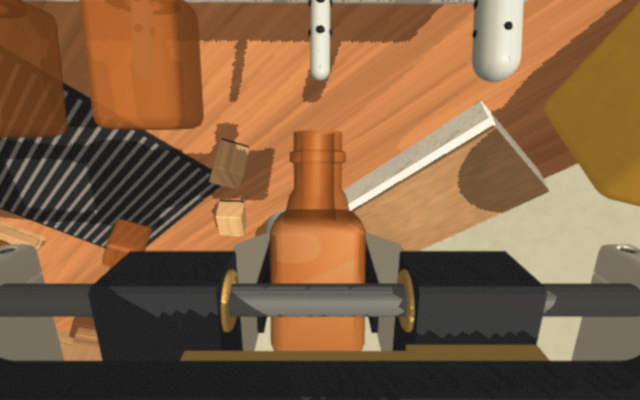

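```bash
python3 -m inch '[0.05,0.1,-0.4,0,0,0,-1, -0.2,0.4,-0.9,0,0,0,-1, -0.6,0.7,-1.4,0,0,0,-1, -1,1.05,-2,0,0,0,-1, -1.4,1.4,-2.5,0,0,0,-1]'; python3 -c "
from kin import *
P,M=peg(40,127,10);print(delta(P,M)); 
i=bot.capture('wrist')[:,:,::-1]
cv2.imwrite('pics/w43.png',cv2.resize(i[60:260,200:440],None,fx=3,fy=3,interpolation=cv2.INTER_CUBIC))"
```

```text
time: 52.05
tool_pos: [597.1, 217.4, 201.0]
tcp_rot: [-3.138, 0.558, 2.416]
contact_force: [0.5, 0.7, -0.2]
grip_width: 40.2
(array([-0.01,  0.04,  0.03]), array([ 0.1, -0.2, -0. ]))
```

View pics/w43.png

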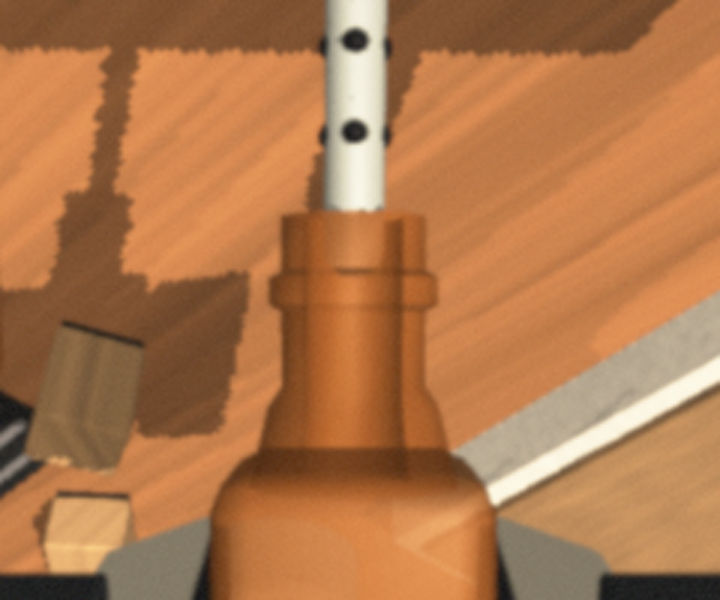

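```bash
python3 -m inch '[-0.3,0.27,-0.4,0,0,0,-1, -0.6,0.54,-0.8,0,0,0,-1, -0.9,0.8,-1.2,0,0,0,-1, -1.2,1.07,-1.6,0,0,0,-1, -1.4,1.25,-1.9,0,0,0,-1]';python3 -m inch '[-0.3,0.27,-0.4,0,0,0,-1, -0.6,0.54,-0.8,0,0,0,-1, -0.9,0.8,-1.2,0,0,0,-1, -1.2,1.07,-1.6,0,0,0,-1, -1.5,1.33,-2,0,0,0,-1]'; python3 -c "
from kin import *
P,M=peg(40,60,10);print(delta(P,M))
i=bot.capture('wrist')[:,:,::-1]
cv2.imwrite('pics/w44.png',cv2.resize(i[60:260,200:440],None,fx=3,fy=3,interpolation=cv2.INTER_CUBIC))"
```

```text
time: 52.6
tool_pos: [581.9, 230.6, 180.7]
tcp_rot: [-3.136, 0.556, 2.417]
contact_force: [0.4, 0.1, -1.7]
grip_width: 39.9
time: 53.1
tool_pos: [566.7, 244.1, 160.3]
tcp_rot: [-3.136, 0.556, 2.417]
contact_force: [0.1, 0.6, -1.3]
grip_width: 39.8
(array([-0.5 ,  0.52, -0.64]), array([ 0.1, -0.3, -0. ]))
```

View pics/w44.png

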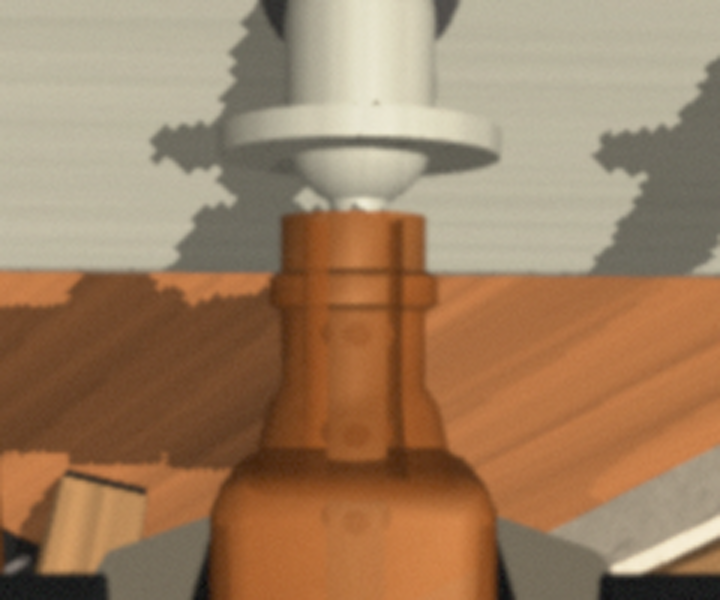

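```bash
python3 -m inch '[-0.1,0.09,-0.14,0,0,0,-1, -0.2,0.18,-0.27,0,0,0,-1, -0.3,0.27,-0.4,0,0,0,-1, -0.38,0.35,-0.5,0,0,0,-1, -0.38,0.35,-0.5,0,0,0,-1]'; python3 -m inch '[-0.05,0.05,-0.07,0,0,0,-1, -0.1,0.1,-0.14,0,0,0,-1, -0.15,0.14,-0.2,0,0,0,-1, -0.15,0.14,-0.2,0,0,0,-1, -0.15,0.14,-0.2,0,0,0,-1]';python3 -c "
from kin import *
P,M=peg(40,60,10);print(delta(P,M))
i=bot.capture('wrist')[:,:,::-1]
cv2.imwrite('pics/w45.png',cv2.resize(i[60:260,200:440],None,fx=3,fy=3,interpolation=cv2.INTER_CUBIC))"
```

```text
time: 53.65
tool_pos: [562.1, 247.9, 154.4]
tcp_rot: [-3.135, 0.556, 2.418]
contact_force: [-0.3, 0.2, -1.6]
grip_width: 40.0
time: 54.15
tool_pos: [561.9, 248.3, 154.3]
tcp_rot: [-3.136, 0.559, 2.417]
contact_force: [1.9, -5.2, 6.4]
grip_width: 39.5
(array([-0.03,  0.1 , -0.04]), array([ 0.2, -0.2, -0. ]))
```

View pics/w45.png

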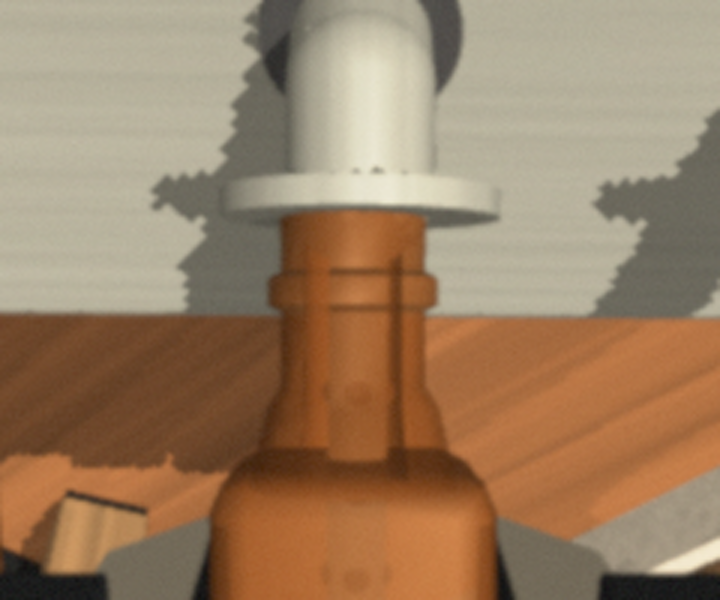

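```bash
python3 -m inch '[0,0,0,0,0,0,-0.1, 0,0,0,0,0,0,0.15,  0,0,0,0,0,0,0.15,  0,0,0,0,0,0,0.15, -0.4,0.35,0.85,0,0,0,0.15]';python3 -m inch '[-0.8,0.7,1.7,0,0,0,0.15, -2,1.7,4.2,0,0,0,0.15,  -3,2.6,6.4,0,0,0,0.15,  -4,3.5,8.5,0,0,0,0.15, -4.4,3.9,9.8,0,0,0,0.15]'; python3 -c "
from kin import *
cv2.imwrite('pics/w46.png',bot.capture('wrist')[:,:,::-1])
cv2.imwrite('pics/t46.png',bot.capture('top')[:,:,::-1])
for f in ((520,250,-41.7),(560,150,-90),(590,0,-160),(615,-150,-220),(615,-225,-270)):
    q,c=ik([f[0],f[1],300],Mt(f[2],0),[.2,.4,1.5,0,1.2,(f[2]+90)/-57.3+.1]);print(q.round(2),c)"
```

```text
time: 54.7
tool_pos: [557.3, 251.3, 161.7]
tcp_rot: [-3.133, 0.558, 2.418]
contact_force: [-0.5, 0.1, -0.4]
grip_width: 52.7
time: 55.2
tool_pos: [512.5, 291.8, 262.2]
tcp_rot: [-3.136, 0.558, 2.418]
contact_force: [-0.6, 0.4, 1.0]
grip_width: 52.9
[ 0.32  0.4   1.24  0.    1.5  -0.53] 6.956386234986626e-31
[0.13 0.4  1.23 0.   1.51 0.13] 4.877208616594552e-30
[-0.13  0.42  1.2   0.    1.52  1.09] 2.343064265432635e-23
[-0.36  0.51  1.06  0.    1.57  1.91] 2.5014994947010078e-24
[-0.47  0.56  0.97  0.    1.61  2.67] 2.902830136660464e-17
```

View pics/w46.png

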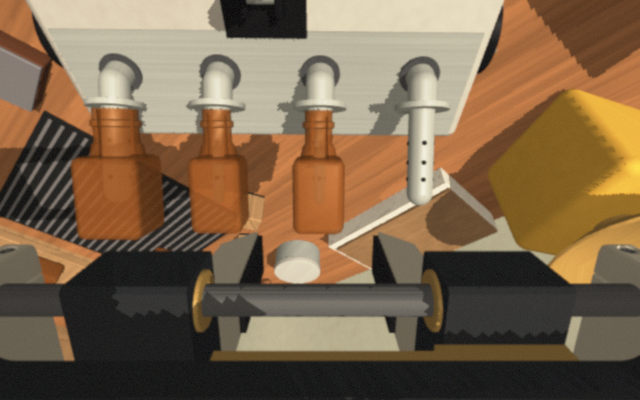

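View pics/t46.png

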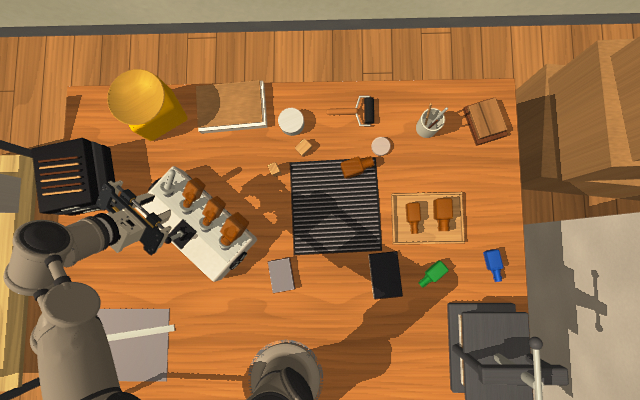

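```bash
python3 -m inch '[0,-0.5,2.5,4.3,4.8,0,0.5, 0.5,-3,4,8.5,9.6,0,0.5, 1,-6,5,12.8,14.3,0,0.5, 1.5,-9,5,17,19.1,0,0.5, 2,-12,5,21.3,23.9,0,0.5]';python3 -m inch '[0.5,-1.8,0,0,0,-8.4,0.5, 1,-3.6,0,0,0,-16.8,0.5, 1.5,-5.4,0,0,0,-25.2,0.5, 2,-7.2,0,0,0,-33.6,0.5, 2.5,-9,0,0,0,-42,0.5]';python3 -m inch '[0.5,-1.8,0,0,0,-8.4,0.5, 1,-3.6,0,0,0,-16.8,0.5, 1.5,-5.4,0,0,0,-25.2,0.5, 2,-7.2,0,0,0,-33.6,0.5, 2.5,-9,0,0,0,-42,0.5]';python3 -m inch '[0.5,-1.8,0,0,0,-8.4,0.5, 1,-3.6,0,0,0,-16.8,0.5, 1.5,-5.4,0,0,0,-25.2,0.5, 2,-7.2,0,0,0,-33.6,0.5, 2.5,-9,0,0,0,-42,0.5]'; python3 -c "
from kin import *
print(delta([635,-205,220],Mt(-248,0)),bot.get_obs()['joint_positions'])"
```

```text
time: 55.8
tool_pos: [533.3, 170.9, 313.0]
tcp_rot: [3.141, -0.004, 2.417]
contact_force: [0.9, -1.1, -1.4]
grip_width: 69.1
time: 56.3
tool_pos: [558.2, 79.8, 312.1]
tcp_rot: [-3.141, -0.004, 1.677]
contact_force: [0.5, 0.1, -0.6]
grip_width: 68.5
time: 56.8
tool_pos: [583.1, -11.2, 311.1]
tcp_rot: [-3.14, -0.003, 0.938]
contact_force: [0.2, 0.0, 0.2]
grip_width: 68.8
time: 57.3
tool_pos: [608.0, -102.2, 310.1]
tcp_rot: [-3.139, -0.002, 0.198]
contact_force: [-0.7, -0.4, -0.9]
grip_width: 68.5
(array([  2.7 , -10.28,  -9.01]), array([ -0.1,   0.2, -79.3])) [-0.29231     0.47554487  1.09062503  0.00304608  1.57523052  1.0805145 ]
```

```bash
python3 -m inch '[0.5,-2,-1,0,0,-8.3,0.5, 1,-4,-2,0,0,-16.5,0.5, 1.6,-6,-3,0,0,-24.8,0.5, 2.2,-8,-4,0,0,-33,0.5, 2.7,-10.2,-5,0,0,-41,0.5]';python3 -m inch '[0,0,-1,0,0,-8,0.5, 0,0,-2,0,0,-16,0.5, 0,0,-3,0,0,-24,0.5, 0,0,-4,0,0,-32,0.5, 0,0,-4,0,0,-38,0.5]';python3 -m inch '[0,0,0,0,0,0,0.5, 0,0,0,0,0,0,0.5, 0,0,0,0,0,0,0.5, 0,0,0,0,0,0,0.5, 0,0,0,0,0,0,0.5]'; python3 -c "
from kin import *
print(delta([635,-205,220],Mt(-248,0)))
cv2.imwrite('pics/w47.png',bot.capture('wrist')[:,:,::-1])"
```

```text
time: 57.8
tool_pos: [634.8, -205.0, 258.6]
tcp_rot: [-3.139, 0.0, -0.524]
contact_force: [0.4, -0.6, -0.0]
grip_width: 69.2
time: 58.3
tool_pos: [633.7, -204.8, 215.6]
tcp_rot: [3.141, 0.004, -1.193]
contact_force: [-0.6, -0.0, -0.3]
grip_width: 68.7
time: 58.8
tool_pos: [633.8, -204.8, 215.8]
tcp_rot: [3.141, 0.003, -1.192]
contact_force: [0.2, -0.1, 0.1]
grip_width: 68.8
(array([ 0.12, -0.02,  0.42]), array([-0.2, -0.1,  0.3]))
```

View pics/w47.png

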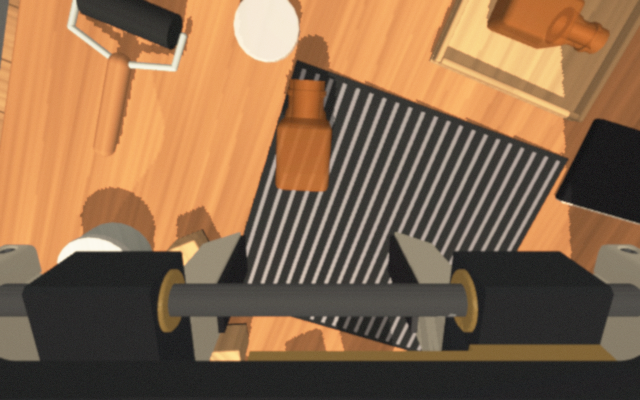

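Run:
```python
import cv2
i=cv2.imread("pics/w47.png")[65:205,240:380]
cv2.imwrite("pics/z11.png",cv2.resize(i,None,fx=4,fy=4,interpolation=cv2.INTER_CUBIC))
```

```text
(no output)
```

View pics/z11.png

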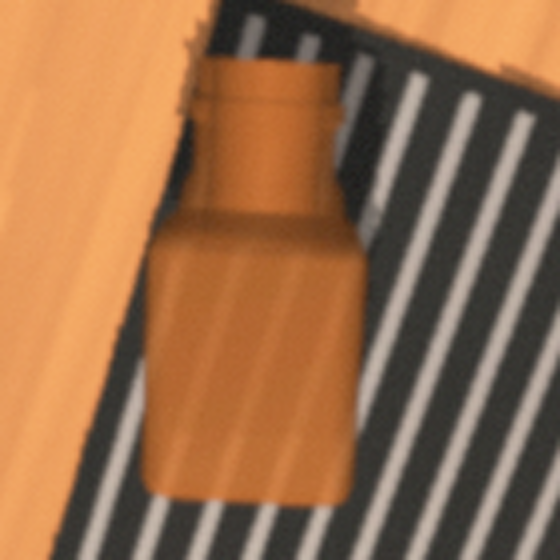

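```bash
python3 gr.py 302.2 190 304 125.5 307.3 80.5 29 25; python3 -c "
from kin import *
g=np.load('grasp.npz');print(ik(g['P'],g['M']),ik(g['P']-100*g['M'][:,2],g['M']))"
```

```text
[ 639.39889007 -183.72725936] [ 659.18205867 -239.68384574] [ 670.40031024 -275.92924258] 59.350765108877404 [np.float64(-70.52920918499575), np.float64(-71.41561718306104)]
beta -71.06105398383492 C [ 649.62254367 -213.52200566] P [ 650.92212543 -217.30937076   11.65621285]
(array([  0.99,   0.88, -10.67]), array([-12.4,  -4.6,  -2.7])) (array([  1.72,  -1.25, -20.42]), array([-12.4,  -4.6,  -2.7]))
(array([-0.3526818 ,  0.78778464,  1.40291451, -0.24075608,  0.82077487,
        2.61144158]), np.float64(1.0522567967416437e-23)) (array([-0.32489157,  0.6514794 ,  1.36745206, -0.21446616,  0.99351113,
        2.59188559]), np.float64(4.591282651109187e-28))
```

```bash
python3 -m inch '[0.3,0.3,-2.5,-4.1,-1.5,-0.9,0.5, 0.6,0.6,-5,-8.3,-3.1,-1.8,0.5, 1,0.9,-8,-12.4,-4.6,-2.7,0.5, 1,0.9,-10,-12.4,-4.6,-2.7,0.5, 1,0.9,-10.6,-12.4,-4.6,-2.7,0.5]';python3 -m inch '[0,0,0,0,0,0,0.5, 0,0,0,0,0,0,0.5, 0,0,0,0,0,0,0.5, 0,0,0,0,0,0,0.5, 0,0,0,0,0,0,0.5]';python3 -c "
from kin import *
g=np.load('grasp.npz');print(delta(g['P'],g['M']))
cv2.imwrite('pics/w48.png',bot.capture('wrist')[:,:,::-1])"
```

```text
time: 59.35
tool_pos: [642.5, -194.5, 107.2]
tcp_rot: [3.137, -0.225, -1.237]
contact_force: [-0.4, 0.9, 0.3]
grip_width: 69.0
time: 59.85
tool_pos: [642.8, -194.9, 108.1]
tcp_rot: [3.138, -0.225, -1.238]
contact_force: [-0.4, 0.0, -0.2]
grip_width: 69.2
(array([ 0.82, -2.24, -9.64]), array([-0. , -0.2, -0.1]))
```

View pics/w48.png

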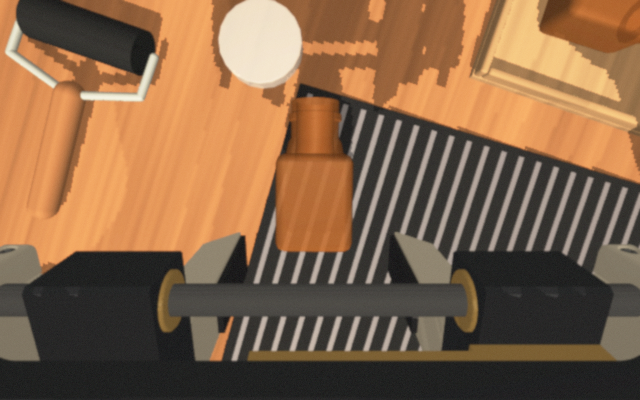

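```bash
python3 -m inch '[0.2,-0.5,-2.4,0,0,0,0.5, 0.4,-1.1,-4.8,0,0,0,0.5, 0.6,-1.7,-7.2,0,0,0,0.5, 0.8,-2.1,-9.1,0,0,0,0.5, 0.8,-2.2,-9.5,0,0,0,0.5]'; python3 -m inch '[0,0,0,0,0,0,0.4, 0,0,0,0,0,0,0, 0,0,0,0,0,0,-1, 0,0,0,0,0,0,-1, 0,0,0,0,0,0,-1]'; python3 -c "
from kin import *
g=np.load('grasp.npz');print(delta(g['P'],g['M']))
cv2.imwrite('pics/w49.png',bot.capture('wrist')[:,:,::-1])"
```

```text
time: 60.4
tool_pos: [649.3, -216.8, 10.3]
tcp_rot: [3.135, -0.223, -1.238]
contact_force: [-0.6, -0.2, -1.2]
grip_width: 68.7
time: 60.9
tool_pos: [650.1, -216.8, 11.7]
tcp_rot: [3.137, -0.224, -1.238]
contact_force: [-0.8, 2.1, 4.5]
grip_width: 50.2
(array([ 0.08, -0.05, -0.  ]), array([-0.1, -0.3, -0.1]))
```

View pics/w49.png

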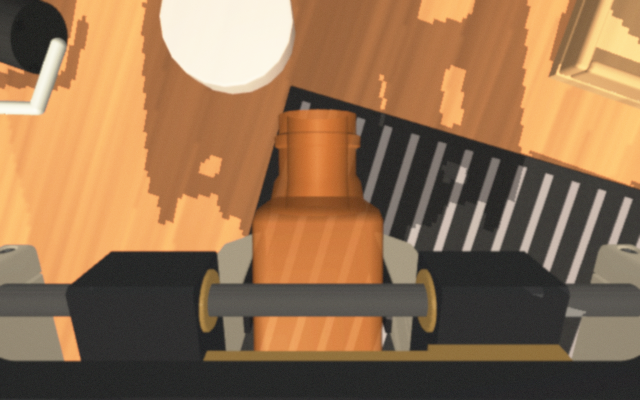

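```bash
python3 -m inch '[0,0,2,0,0,0,-1, 0,0,6,0,0,0,-1, 0,0,11,0,0,0,-1, 0,0,16,0,0,0,-1, 0,0,21,0,0,0,-1]'; python3 -c "
from kin import *
P,M=peg(120,165,17.8);print(P)
P0=bot.get_obs()['tool_pos'];P1=P+[0,0,80]
qp=bot.get_obs()['joint_positions'];print(qp)
for f in (.2,.4,.6,.8,1):
    q,c=ik(P0+f*(P1-P0),Mt(-251+209.3*f,-13),qp);print(q.round(2),round(c,4));qp=q
for th in (10,32): print(ik(P1,Mt(AZ,th),qp))
print(delta(P1,Mt(AZ,-13)))
cv2.imwrite('pics/w50.png',bot.capture('wrist')[:,:,::-1])"
```

```text
time: 61.45
tool_pos: [649.4, -216.4, 223.1]
tcp_rot: [3.136, -0.223, -1.237]
contact_force: [0.4, -1.0, -2.3]
grip_width: 49.7
[673.38258627 256.90758706 221.57736278]
[-0.352072    0.57687007  1.17435595 -0.18489926  1.25767771  2.50223891]
[-0.27  0.47  1.31 -0.06  1.14  1.82] 0.0
[-0.2   0.45  1.3   0.1   1.18  1.12] 0.0
[-0.11  0.51  1.17  0.2   1.36  0.48] 0.0
[ 0.02  0.63  0.92  0.23  1.62 -0.08] 0.0
[ 0.18  0.83  0.5   0.19  1.95 -0.6 ] 0.0
(array([ 0.32504734,  0.66025398,  0.80923358, -0.15146548,  1.58486396,
       -0.52670463]), np.float64(3.1855060216082823e-21))
(array([ 0.47711078,  0.58717153,  1.05372916, -0.53619859,  1.31963507,
       -0.27770234]), np.float64(5.5225784941312304e-30))
(array([ 2.4 , 47.34,  7.85]), array([  -0.6,    0. , -150.7]))
```

View pics/w50.png

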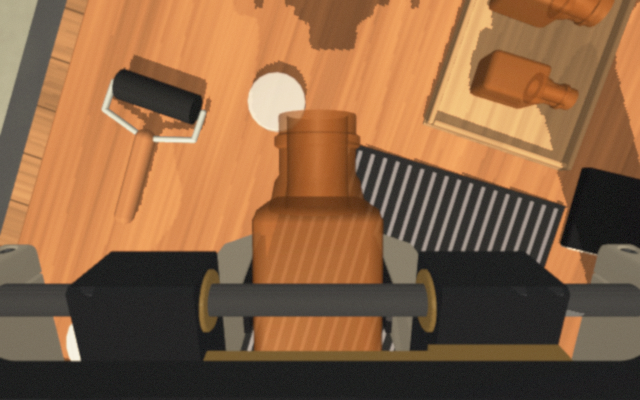

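```bash
python3 -m inch '[-0.6,1.9,1.6,0,0,8.4,-1, -1.2,3.8,3.2,0,0,16.8,-1, -1.8,5.7,4.8,0,0,25.2,-1, -2.4,7.6,6.4,0,0,33.6,-1, -3,9.5,8,0,0,42,-1]';python3 -m inch '[-0.2,1.9,0,0,0,8.4,-1, -0.4,3.8,0,0,0,16.8,-1, -0.6,5.7,0,0,0,25.2,-1, -0.8,7.6,0,0,0,33.6,-1, -1,9.5,0,0,0,42,-1]';python3 -m inch '[0,1.9,0,0,0,8.4,-1, 0,3.8,0,0,0,16.8,-1, 0,5.7,0,0,0,25.2,-1, 0,7.6,0,0,0,33.6,-1, 0,9.5,0,0,0,42,-1]'; python3 -c "
from kin import *
P,M=peg(120,165,17.8);P1=P+[0,0,80];o=bot.get_obs();print(o['joint_positions'].round(2))
print(delta(P1,Mt(AZ,-13)),delta(P1,M))"
```

```text
time: 62.0
tool_pos: [622.0, -121.9, 314.1]
tcp_rot: [-3.136, -0.233, -0.501]
contact_force: [0.3, -0.1, -0.4]
grip_width: 50.0
time: 62.5
tool_pos: [611.3, -26.2, 313.5]
tcp_rot: [-3.135, -0.231, 0.238]
contact_force: [-0.2, 0.1, -0.9]
grip_width: 50.3
time: 63.0
tool_pos: [610.8, 69.4, 312.8]
tcp_rot: [-3.134, -0.231, 0.977]
contact_force: [0.5, 0.3, -1.9]
grip_width: 49.9
[-0.12  0.39  1.24  0.21  1.41  0.45]
(array([ 6.25, 18.75, -1.13]), array([-0.2, -0.5, 82.2])) (array([ 6.25, 18.75, -1.13]), array([-48.7,  -6.6,  77.8]))
```

```bash
python3 -m inch '[0.2,1.2,0,-3.2,-0.4,5.2,-1, 0.5,2.5,0,-6.5,-0.9,10.4,-1, 0.8,3.7,0,-9.7,-1.3,15.5,-1, 1.2,5,0,-13,-1.8,20.7,-1, 1.7,6.2,0,-16.2,-2.2,25.9,-1]';python3 -m inch '[0.4,1.2,0,-3.2,-0.4,5.2,-1, 0.8,2.5,0,-6.5,-0.9,10.4,-1, 1.2,3.7,0,-9.7,-1.3,15.5,-1, 1.6,5,0,-13,-1.8,20.7,-1, 2.1,6.2,0,-16.2,-2.2,25.9,-1]';python3 -c "
from kin import *
P,M=peg(120,165,17.8);P1=P+[0,0,80];o=bot.get_obs();print(o['joint_positions'].round(2))
print(delta(P1,M))"
```

```text
time: 63.5
tool_pos: [627.7, 131.9, 312.2]
tcp_rot: [3.015, 0.021, 1.45]
contact_force: [0.6, -0.1, -1.9]
grip_width: 49.8
time: 64.0
tool_pos: [648.5, 194.6, 311.3]
tcp_rot: [3.009, 0.306, 1.908]
contact_force: [0.2, -0.5, -1.8]
grip_width: 49.8
[ 0.32  0.52  1.05 -0.3   1.43 -0.02]
(array([ 2.49,  6.23, -0.98]), array([-16. ,  -2.3,  25.6]))
```

```bash
python3 -m inch '[0.5,1.2,0,-3.2,-0.5,5.1,-1, 1,2.5,0,-6.4,-0.9,10.2,-1, 1.5,3.7,0,-9.6,-1.4,15.4,-1, 2,5,-0.5,-12.8,-1.8,20.5,-1, 2.5,6.2,-1,-16,-2.3,25.6,-1]';python3 -m inch '[0,0,0,0,0,0,-1, 0,0,-2,0,0,0,-1, 0,0,-4,0,0,0,-1, 0,0,-6,0,0,0,-1, 0,0,-7.8,0,0,0,-1]';python3 -m inch '[0,0,0,0,0,0,-1, 0,0,0,0,0,0,-1, 0,0,0,0,0,0,-1, 0,0,0,0,0,0,-1, 0,0,0,0,0,0,-1]'; python3 -c "
from kin import *
P,M=peg(120,165,17.8);print(delta(P,M));c=bot.calibration('wrist')
print(proj(c,W(0,120,120)+75*U))
cv2.imwrite('pics/w51.png',bot.capture('wrist')[:,:,::-1])"
```

```text
time: 64.5
tool_pos: [673.4, 257.4, 300.3]
tcp_rot: [-3.139, 0.56, 2.42]
contact_force: [0.5, -0.9, -1.2]
grip_width: 50.0
time: 65.0
tool_pos: [673.1, 256.4, 221.2]
tcp_rot: [-3.139, 0.558, 2.416]
contact_force: [-0.2, -0.8, -1.2]
grip_width: 49.6
time: 65.5
tool_pos: [673.4, 256.5, 222.3]
tcp_rot: [-3.141, 0.559, 2.415]
contact_force: [-0.2, 0.0, -2.1]
grip_width: 49.8
(array([ 0.  ,  0.04, -0.07]), array([ 0.1, -0. , -0. ]))
[319.54337524  60.45385985]
```

View pics/w51.png

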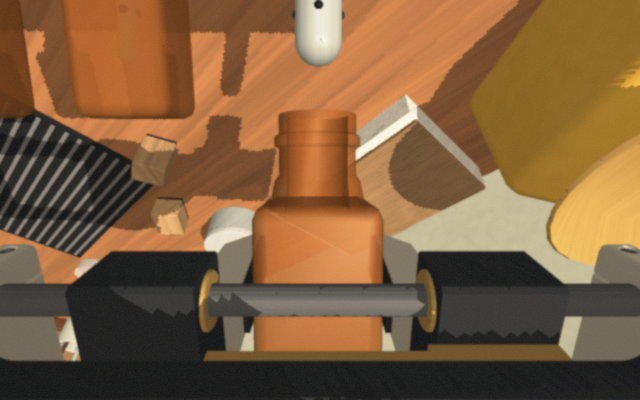

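```bash
python3 -m inch '[-0.3,0.3,-0.45,0,0,0,-1, -0.6,0.6,-0.9,0,0,0,-1, -0.9,0.85,-1.3,0,0,0,-1, -1.2,1.15,-1.7,0,0,0,-1, -1.6,1.45,-2.2,0,0,0,-1]'; python3 -c "
from kin import *
P,M=peg(120,135,17.8);print(delta(P,M)); 
i=bot.capture('wrist')[:,:,::-1]
cv2.imwrite('pics/w52.png',cv2.resize(i[60:260,200:440],None,fx=3,fy=3,interpolation=cv2.INTER_CUBIC))"
```

```text
time: 66.05
tool_pos: [657.0, 271.4, 199.6]
tcp_rot: [-3.14, 0.559, 2.416]
contact_force: [-0.3, 0.0, -2.4]
grip_width: 50.0
(array([ 0.06, -0.03,  0.08]), array([ 0.1, -0. , -0.1]))
```

View pics/w52.png

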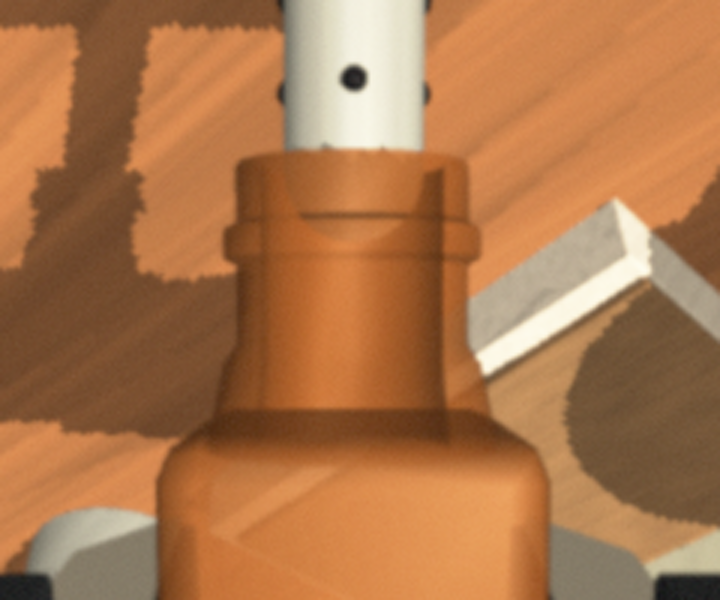

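Peg entering, no force. Continue.

```bash
python3 -m inch '[-0.3,0.27,-0.4,0,0,0,-1, -0.6,0.54,-0.8,0,0,0,-1, -0.9,0.8,-1.2,0,0,0,-1, -1.2,1.07,-1.6,0,0,0,-1, -1.4,1.25,-1.9,0,0,0,-1]';python3 -m inch '[-0.3,0.27,-0.4,0,0,0,-1, -0.6,0.54,-0.8,0,0,0,-1, -0.9,0.8,-1.2,0,0,0,-1, -1.2,1.07,-1.6,0,0,0,-1, -1.5,1.33,-2,0,0,0,-1]'; python3 -c "
from kin import *
P,M=peg(120,68,17.8);print(delta(P,M))
i=bot.capture('wrist')[:,:,::-1]
cv2.imwrite('pics/w53.png',cv2.resize(i[60:260,200:440],None,fx=3,fy=3,interpolation=cv2.INTER_CUBIC))"
```

```text
time: 66.6
tool_pos: [641.6, 284.6, 178.9]
tcp_rot: [-3.138, 0.557, 2.417]
contact_force: [-0.4, 0.1, -0.5]
grip_width: 50.0
time: 67.1
tool_pos: [626.3, 298.1, 158.6]
tcp_rot: [-3.138, 0.557, 2.417]
contact_force: [0.5, 0.5, -1.2]
grip_width: 50.1
(array([-0.42,  0.44, -0.56]), array([ 0.1, -0.2, -0.1]))
```

View pics/w53.png

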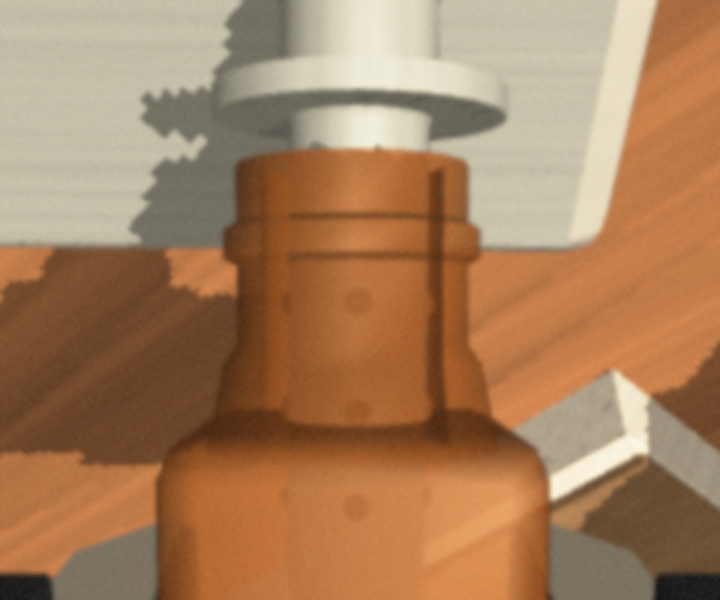

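```bash
python3 -m inch '[-0.1,0.09,-0.14,0,0,0,-1, -0.2,0.18,-0.27,0,0,0,-1, -0.3,0.27,-0.4,0,0,0,-1, -0.38,0.35,-0.5,0,0,0,-1, -0.38,0.35,-0.5,0,0,0,-1]'; python3 -m inch '[-0.05,0.05,-0.07,0,0,0,-1, -0.1,0.1,-0.14,0,0,0,-1, -0.15,0.14,-0.2,0,0,0,-1, -0.2,0.19,-0.27,0,0,0,-1, -0.2,0.19,-0.27,0,0,0,-1]';python3 -c "
from kin import *
P,M=peg(120,68,17.8);print(delta(P,M))
i=bot.capture('wrist')[:,:,::-1]
cv2.imwrite('pics/w54.png',cv2.resize(i[60:260,200:440],None,fx=3,fy=3,interpolation=cv2.INTER_CUBIC))"
```

```text
time: 67.65
tool_pos: [622.7, 301.2, 154.0]
tcp_rot: [-3.138, 0.559, 2.417]
contact_force: [2.5, -5.2, 3.3]
grip_width: 49.9
time: 68.15
tool_pos: [622.5, 301.2, 154.1]
tcp_rot: [-3.139, 0.564, 2.415]
contact_force: [3.3, -10.2, 9.7]
grip_width: 49.6
(array([-0.04,  0.13, -0.11]), array([ 0.3,  0.1, -0. ]))
```

View pics/w54.png

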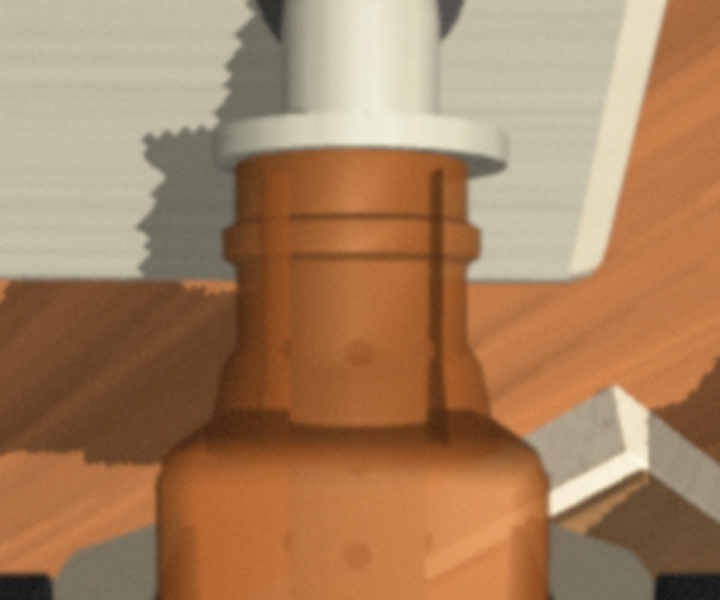

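```bash
python3 -m inch '[0.1,-0.1,0.1,0,0,0,0, 0,0,0,0,0,0,0.35,  0,0,0,0,0,0,0.35,  0,0,0,0,0,0,0.35, -0.4,0.35,0.85,0,0,0,0.35]';python3 -m inch '[-0.8,0.7,1.7,0,0,0,0.35, -2,1.7,4.2,0,0,0,0.35,  -3,2.6,6.4,0,0,0,0.35,  -4,3.5,8.5,0,0,0,0.35, -4.4,3.9,9.8,0,0,0,0.35]'; python3 -c "
from kin import *
i=bot.capture('wrist')[:,:,::-1];cv2.imwrite('pics/w55.png',i)
cv2.imwrite('pics/t55.png',bot.capture('top')[:,:,::-1])
print(bot.get_obs()['tool_pos'],delta(W(-60,20,280),Mt(AZ,0)))"
```

```text
time: 68.7
tool_pos: [617.9, 304.4, 161.1]
tcp_rot: [-3.136, 0.563, 2.417]
contact_force: [-0.2, -0.3, 0.6]
grip_width: 61.9
time: 69.2
tool_pos: [573.1, 345.0, 261.7]
tcp_rot: [-3.139, 0.563, 2.417]
contact_force: [-0.5, -0.0, -0.4]
grip_width: 62.0
[573.89548497 344.79493784 261.76002551] (array([-10.6 ,  -3.87,   1.82]), array([21.5, 24.1, -0.1]))
```

View pics/w55.png

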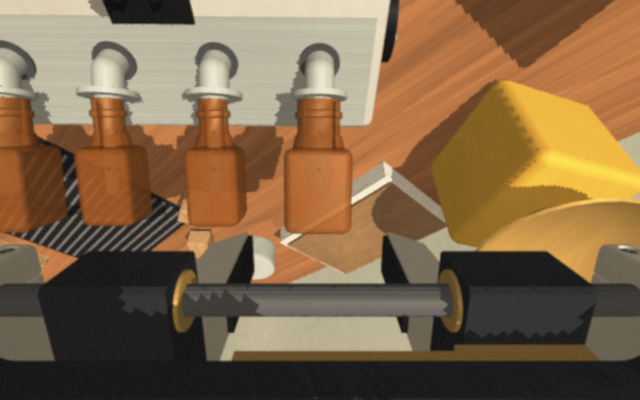

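View pics/t55.png

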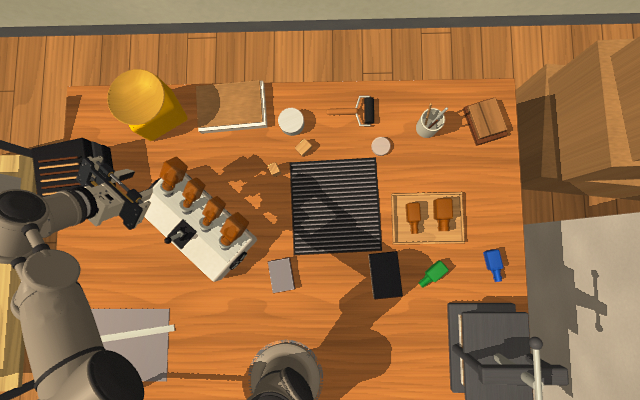

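```bash
python3 -m inch '[-0.5,0.3,2,4.3,4.8,0,-1, -3,0,3,8.6,9.6,0,-1, -6,-1,3,12.9,14.4,0,-1, -9,-2,3,17.2,19.2,0,-1, -11,-3,3,21.5,24.1,0,-1]';python3 -c "
from kin import *
print(delta(W(-130,0,250),Mt(AZ,0)))"
```

```text
time: 69.8
tool_pos: [462.3, 314.3, 291.4]
tcp_rot: [3.141, -0.005, 2.415]
contact_force: [-0.3, -1.1, -0.8]
grip_width: 26.4
(array([-5.99,  2.33, -4.14]), array([-0.2, -0.2, -0.1]))
```

```bash
python3 -m inch '[-2,0.8,-1,0,0,0,-1, -4,1.6,-2,0,0,0,-1, -6,2.3,-4.1,0,0,0,-1, -6,2.3,-4.1,0,0,0,-1, -6,2.3,-4.1,0,0,0,-1]';python3 -m inch '[0,0,0,0,0,0,-1, 0,0,0,0,0,0,-1, 0,0,0,0,0,0,-1, 0,0,0,0,0,0,-1, 0,0,0,0,0,0,-1]';python3 -c "
from kin import *
print(delta(W(-130,0,146),Mt(AZ,0)));c=bot.calibration('wrist')
print(proj(c,W(-104,0,148)))
cv2.imwrite('pics/w56.png',bot.capture('wrist')[:,:,::-1])"
```

```text
time: 70.3
tool_pos: [402.5, 337.0, 250.0]
tcp_rot: [-3.141, -0.005, 2.415]
contact_force: [0.3, 0.1, -0.3]
grip_width: 0.3
time: 70.8
tool_pos: [402.8, 336.9, 250.1]
tcp_rot: [-3.141, -0.005, 2.415]
contact_force: [0.5, 0.3, 0.6]
grip_width: 0.2
(array([ -0.04,   0.08, -10.41]), array([-0.2, -0.2, -0.1]))
[318.49427472 223.61110891]
```

View pics/w56.png

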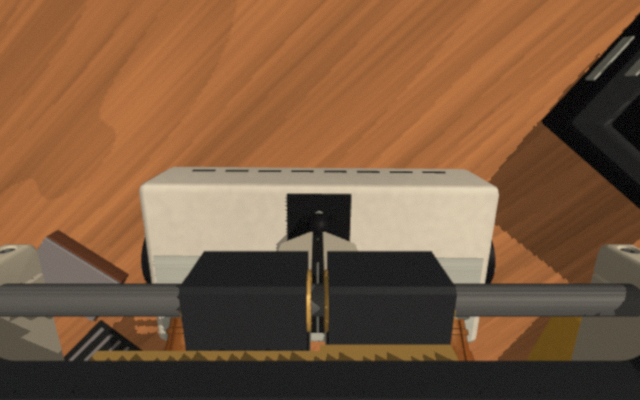

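```bash
python3 -m inch '[-0.3,0.3,-2,0,0,0,-1, -0.3,0.3,-5,0,0,0,-1, -0.3,0.3,-8,0,0,0,-1, -0.3,0.3,-10,0,0,0,-1, -0.3,0.3,-10.4,0,0,0,-1]';python3 -c "
from kin import *
print(delta(W(-82,0,146),Mt(AZ,0)))
cv2.imwrite('pics/w57.png',bot.capture('wrist')[:,:,::-1])"
```

```text
time: 71.35
tool_pos: [398.4, 339.2, 143.8]
tcp_rot: [-3.136, -0.006, 2.415]
contact_force: [-0.8, -0.6, -0.6]
grip_width: 0.4
(array([ 3.98, -3.34,  0.22]), array([-0. , -0.5, -0.1]))
```

View pics/w57.png

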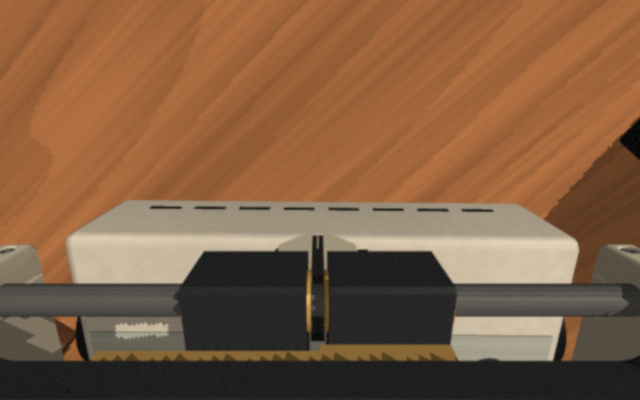

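Push toward the pegs, then retreat and lift.

```bash
python3 -m inch '[0.8,-0.7,0.1,0,0,0,-1, 1.6,-1.4,0.2,0,0,0,-1, 2.4,-2.1,0.2,0,0,0,-1, 3.3,-2.8,0.2,0,0,0,-1, 4.1,-3.5,0.2,0,0,0,-1]';python3 -m inch '[0,0,0,0,0,0,-1, -1,0.9,0,0,0,0,-1, -2,1.8,3,0,0,0,-1, -3,2.7,8,0,0,0,-1, -4,3.6,12,0,0,0,-1]';python3 -m inch '[-1,0.9,2,0,0,0,-1, -2,1.8,4,0,0,0,-1, -3,2.7,5,0,0,0,-1, -4,3.6,6,0,0,0,-1, -5,4.5,6,0,0,0,-1]';python3 -c "
from kin import *
i=bot.capture('wrist')[:,:,::-1];cv2.imwrite('pics/w58.png',i)
i=bot.capture('top')[:,:,::-1];cv2.imwrite('pics/t58.png',i)
i=bot.capture('scene')[:,:,::-1];cv2.imwrite('pics/s58.png',cv2.resize(i[140:300,170:500],None,fx=2.4,fy=2.4,interpolation=cv2.INTER_CUBIC))"
```

```text
time: 71.9
tool_pos: [441.2, 303.6, 147.1]
tcp_rot: [-3.139, -0.005, 2.415]
contact_force: [-0.3, -0.6, -0.5]
grip_width: 0.1
time: 72.4
tool_pos: [399.5, 340.6, 268.7]
tcp_rot: [-3.138, -0.006, 2.415]
contact_force: [1.6, 1.1, 0.5]
grip_width: 0.0
time: 72.9
tool_pos: [348.6, 386.6, 329.3]
tcp_rot: [-3.139, -0.006, 2.416]
contact_force: [0.9, 0.6, -0.2]
grip_width: 0.5
```

View pics/w58.png

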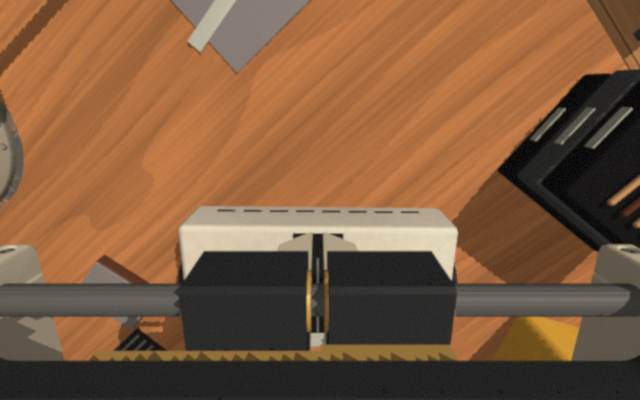

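View pics/s58.png

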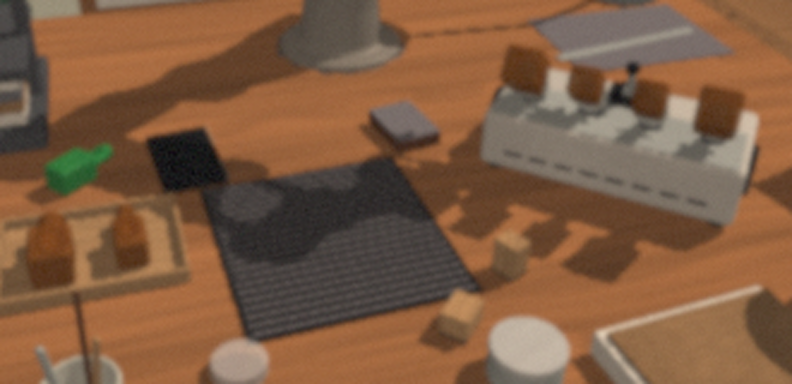

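View pics/t58.png

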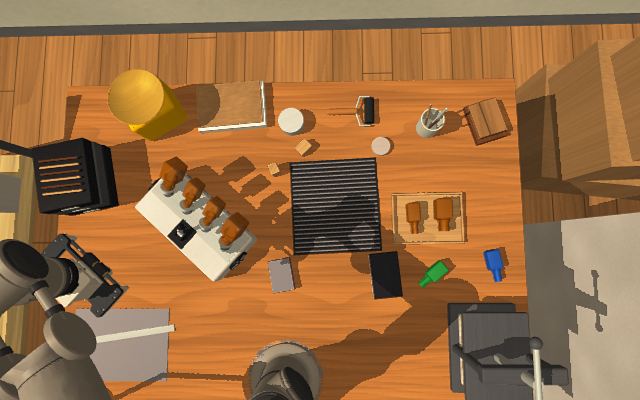

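Run:
```python
import cv2,numpy as np
a=cv2.imread('pics/a_top.png').astype(int);b=cv2.imread('pics/t58.png').astype(int)
for n,(x,y,w,h) in {'stamp1':(295,138,20,16),'stamp2':(266,162,16,14),'disc':(370,136,24,20),'cyl':(276,106,30,28),'green':(418,258,32,30),'blue':(483,246,24,36),'switch':(166,216,30,34)}.items():
    print(n,np.abs(a[y:y+h,x:x+w]-b[y:y+h,x:x+w]).mean().round(1))
```

```text
stamp1 2.0
stamp2 2.0
disc 2.3
cyl 2.2
green 16.8
blue 1.8
switch 2.0
```

Run:
```python
import cv2,numpy as np
for f in ('a_top','t58'):
    h=cv2.cvtColor(cv2.imread(f'pics/{f}.png'),cv2.COLOR_BGR2HSV);m=(h[...,0]>50)&(h[...,0]<75)&(h[...,1]>150);m[:, :400]=0
    y,x=np.nonzero(m);print(f,x.mean(),y.mean(),len(x),x.min(),x.max(),y.min(),y.max())
from plant import bot
bot.close_job()
```

```text
a_top 433.7008310249307 273.09695290858724 361 419 447 261 286
t58 433.63215258855587 273.15803814713894 367 419 447 261 286
the job is handed in; nothing more can be done
```

The job is done and handed in, at about 73 s of the 210 s allowed.

- **Dryer off, dry bottles out:** I switched the dryer off first. Then I took both dry bottles from their pegs and laid them on their sides in the tray.
- **Wet bottles on:** All four rinsed bottles are neck-down on pegs that suit them. The two slim ones are on the slim pegs and the two wide ones on the thick pegs. Each was pushed until its mouth met the collar, with about 7–14 N of contact force at the end. One wide bottle had been knocked aside on the mat during the run, so I located it again before gripping it.
- **Dryer on again:** The last thing I did was switch the dryer back on, then move the arm clear.

The last checks on the top and scene pictures showed:

- **Pegs, tray and mat:** Four bottles on the pegs, two lying in the tray, and an empty mat.
- **Switch:** The ball is at pixel (433, 168) in the scene picture, which is where "on" should put it.
- **Bystanders:** The stamps, the clear disc and the blue bottle look the same as in the first picture. The green bottle's patch differed between the two pictures. Its outline was in the same place, so I took that to be shadow from the arm.

No check failed at the end. One early dryer measurement was about 11 mm off because the picture was taken while the arm was still moving, and I repeated it with the arm still. I saw no sign of the grip slackening.

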